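Clear the roller mixer, lay the medicine bottles on it and start it

ROBOT

A 6-joint arm with a two-finger parallel gripper is mounted at the origin on a cart in front of the work surface, level with it; the furniture and walls round the work are solid. World frame = base frame: x ahead of the robot, y to its left, z up, the work surface at z = 0. Lengths are in mm, angles in rad, forces in N, time in s.
With the tool pointing down it reaches from about 350 to 875 mm from the base axis. Payload 4.2 kg.
Tool frame: the origin (TCP) lies where the fingers leave the gripper's body, on its centre line; the fingertips stand 73 mm ahead of it and the grasp point (between the pads) lies 54 mm ahead of it; z points along the fingers, y is the direction in which the jaws open and shut (so a half turn about z gives the same grasp; the last joint's range is limited). The gripper opens to 85 mm and grips with 20 to 120 N. Pads are 22 mm wide; open, the fingers measure 114 mm over their backs; the gripper's body (76 mm by 85 mm) begins 54 mm behind the grasp point. The pads swing forward as they close: fully open they stand 13 mm farther back than shut.
Start: joints at [1.549, 0.385, 0.008, 0, -1.194, -0.259], TCP at [173.171, 600.509, 303.912] pointing down, gripper open.
Joint ranges: [-3.14, 3.14], [-1.21, 2.06], [-1.07, 1.41], [-3.16, 2.05], [-2.99, -0.16], [-3.1, 3.1]. Speed limits (rad/s): [2.79, 2.79, 3.14, 3.14, 3.14, 3.14].

INTERFACE

Orientations are given as a unit quaternion [x, y, z, w].
In Python, from bench import arm gives the robot as it stands.
- The arm moves only by the tool apply_moves, never from a script. Its argument "increments" is a list that holds one entry, the list of rows, each a list of 7 numbers: the shift along the tool's x, y, z scaled (see below), then the turn, a rotation vector about the tool's x, y, z scaled (see below), then the gripper's target within -1 to 1 (fully open at 1, half-way at 0, shut at -1). A call has 1 to 10 rows; each row is the pose to reach, as a shift and turn from the pose commanded when the call began, along the tool's axes at that moment; what a row does not reach only later rows make up. The controller multiplies each number of a shift by 100 mm and each number of a turn by 0.5 rad. A row lasts 1/10 s, in which the tool goes at most 50 mm and 8.59 degrees, less where a joint would pass 70% of its speed; a pose out of reach is approached as far as the arm can. A call with a number of a shift or a turn outside -1 to 1 is refused whole. A call with a gripper value outside its range is refused whole. The fingers move at their own pace and stop on an object; the grip force is fixed at half the most. Time passes only in rows, so rows that repeat a pose let the fingers close. It gives the time, the measured TCP pose, the force and the opening at its end, in the units of the state.
- arm.read_state(): the state, without advancing time (a new reading comes with each control period).
- arm.get_image(name): name is "side" or "top"; returns a dict with "img" (400x640x3 uint8, red, green, blue), "fx", "fy", "cx", "cy" (pixels), "k1" (the pictures are not rectified: a ray, as slopes to the right and down, at radius r is drawn at 1 + k1 r^2 times it, then the intrinsics apply), "pose" (4x4, takes a point from camera to world coordinates). Camera axes: x right, y up, looking along -z (the intrinsics and any distortion apply to the point x, -y, -z); pixel columns grow to the right and rows downward; lengths in mm; the calibration is good to about 2 mm. A picture is of the moment at which its call begins. There is no depth.
- arm.job_done(): hands the job in, once; it reports no verdict.
Trained networks look in a picture, given as the dict that the camera call returned (one of the last four; its "shot" number tells which), for a name from the list of things; names that differ only in an ending like _2 or _b are one class to them, and where a whole thing is asked for, a point or a joint stands for the part that bears it (a point fixed in the world has none). Each returns a list of dicts, best first, with "conf" (0 to 1); they miss things now and then, are a little off and sometimes report something else, mostly with a low value. They report only what shows in the picture. A call takes as long as a camera call. They do not tell look-alikes from the thing itself.
- arm.outline_of(label, picture): "pixels" (400x640 bool, what is visible of it) and "box" ([centre column, centre row, width, height] in pixels, round what is visible of it).
- arm.mark_of(label, picture): "at" ([column, row] in pixels: a listed point, or the origin of a listed thing).
The state is a dict: "clock": time; "joints": joint angles; "joint_vel": joint speeds; "joint_efforts": joint torques, N m; "position": TCP position; "ee_rot": TCP orientation; "contact_force": force on the tool from outside, world axes, zero at the start; "wrist_torque": the same for the moment, N m; "gripper_width": finger opening in mm.
Only numpy, scipy, OpenCV 4.12 (cv2) and the standard library are available. Lean on these libraries where they do the work, as an engineer would, in place of code of your own. Each camera call takes 0.05 s, during which the arm holds its last target.

TASK

The suspension medicines are due for mixing, but cartons have been parked on the roller mixer. First put both cartons into the supply tray, side by side on its floor; then take each amber bottle from the mat and lay it on its side on the rollers, resting in the hollow between two rollers and lined up with them. When all the bottles lie there, switch the mixer on by turning its knob clockwise to the stop, and leave the vials and the sample cup behind the mixer alone.

Things in the scene. Friction and masses are not known exactly. Their poses are not given: they have to be found in the camera images.
- mixer: The roller mixer, fixed: a white box with five grey rollers on top and a grey control console at its -y end. Origin on the worktop under the middle of the roller bed; y runs along the rollers, x across them, z up. The bed with its low end cheeks measures 206 mm in x and 296 mm in y; the console continues from y = -148 to -236 mm, 52 mm high.
- roller_bed (a point): Middle of the roller bed at the height of the roller tops, 76 mm above the worktop; axes as the mixer's. Five rollers, 28 mm thick, y = -132 to +132 mm, centre lines at x = -72, -36, 0, 36, 72 mm, 14 mm below this point; they turn stiffly. The four hollows lie at x = -54, -18, 18, 54 mm; a bottle lying in one has its axis 18 mm above this point. Cheeks end 6 mm below it.
- speed_knob (a joint): Angle of the mixer's control knob: 0 is off, 1.5 is on at the end stop, 86 degrees clockwise seen from above. Stiff enough (0.03 N m) to stay where it is left.
- knob_grip (a point): Centre of the knob's grip bar, on its vertical turning axis, 71.5 mm above the worktop on the console; turns with the knob. The bar is 14 mm thick, 42 mm long (along this point's own x) and 22 mm tall (11 mm below to 11 mm above this point); under it is a round skirt 48 mm across.
- supply_tray: A low open stainless tray, fixed to the worktop, 180 mm (its x) by 240 mm (its y), walls 3 mm thick and 14 mm high, floor 3 mm thick. Origin under its centre, z up.
- mat: A thin black rubber mat, fixed, 180 by 220 mm and 3 mm thick, on which the bottles stand at the start. Origin under its centre.
- carton_big_mid (a point): Centre of a closed carton of 60 mm (its x) by 105 mm (its y) by 45 mm (its z, up), 135 g, at the start lying on the rollers.
- carton_flat_mid (a point): Centre of a flatter closed carton of 55 mm (its x) by 110 mm (its y) by 30 mm (its z, up), 104 g, at the start lying on the rollers.
- bottle0_mid (a point): An amber medicine bottle with a white cap, 45 mm across and 93 mm tall, 110 g, at the start upright on the mat. This point is on its axis 37.5 mm above its underside, half-way up the 75 mm tall body (rounded shoulders at its top); neck and cap, 25 mm across, are the rest. z points to the cap. May be absent.
- bottle1_mid (a point): An amber medicine bottle with a white cap, 45 mm across and 93 mm tall, 110 g, at the start upright on the mat. This point is on its axis 37.5 mm above its underside, half-way up the 75 mm tall body (rounded shoulders at its top); neck and cap, 25 mm across, are the rest. z points to the cap. May be absent.
- bottle2_mid (a point): An amber medicine bottle with a white cap, 45 mm across and 93 mm tall, 110 g, at the start upright on the mat. This point is on its axis 37.5 mm above its underside, half-way up the 75 mm tall body (rounded shoulders at its top); neck and cap, 25 mm across, are the rest. z points to the cap. May be absent.
- bottle3_mid (a point): An amber medicine bottle with a white cap, 45 mm across and 93 mm tall, 110 g, at the start upright on the mat. This point is on its axis 37.5 mm above its underside, half-way up the 75 mm tall body (rounded shoulders at its top); neck and cap, 25 mm across, are the rest. z points to the cap. May be absent.
- vial_tall_mid (a point): Bystander: a glass injection vial, 32 mm across and 62 mm tall, standing on the worktop; this point is its centre.
- vial_short_mid (a point): Bystander: a glass injection vial, 25 mm across and 52 mm tall, standing on the worktop; this point is its centre.
- sample_cup_mid (a point): Bystander: a screw-capped sample cup, 60 mm across and 64 mm tall, standing on the worktop; this point is its centre.
There are look-alikes about, which are no part of the job. Leave any purple or red look-alike of the part that bears carton_big_mid alone. Leave any purple look-alike of the part that bears carton_flat_mid alone.

How it is judged (in metres and radians):
On the way, in this order (a step that is already met when the one before it is completed fails the run):
1. both cartons rest on the floor of the supply tray, let go (x of carton_big_mid in the frame of supply_tray between -0.085 and 0.085 m and y of carton_big_mid in the frame of supply_tray between -0.11 and 0.11 m and ((angle between the x axis of carton_big_mid and the z axis of supply_tray, either way round below 0.12 rad and z of carton_big_mid in the frame of supply_tray between 0 and 0.043 m) or (angle between the y axis of carton_big_mid and the z axis of supply_tray, either way round below 0.12 rad and z of carton_big_mid in the frame of supply_tray between 0 and 0.0655 m) or (angle between the z axis of carton_big_mid and the z axis of supply_tray, either way round below 0.12 rad and z of carton_big_mid in the frame of supply_tray between 0 and 0.0355 m)) and contact force between each of carton_big, carton_flat and the fingers below 0.1 N and x of carton_flat_mid in the frame of supply_tray between -0.085 and 0.085 m and y of carton_flat_mid in the frame of supply_tray between -0.11 and 0.11 m and ((angle between the x axis of carton_flat_mid and the z axis of supply_tray, either way round below 0.12 rad and z of carton_flat_mid in the frame of supply_tray between 0 and 0.0405 m) or (angle between the y axis of carton_flat_mid and the z axis of supply_tray, either way round below 0.12 rad and z of carton_flat_mid in the frame of supply_tray between 0 and 0.068 m) or (angle between the z axis of carton_flat_mid and the z axis of supply_tray, either way round below 0.12 rad and z of carton_flat_mid in the frame of supply_tray between 0 and 0.028 m))), for 0.2 s.
2. every bottle lies in a hollow between two rollers, let go (angle between the z axis of each of bottle0_mid, bottle1_mid, bottle2_mid, bottle3_mid and the y axis of mixer, either way round below 0.2 rad and x of bottle0_mid in the frame of roller_bed between -0.075 and 0.075 m and y of bottle0_mid in the frame of roller_bed between -0.105 and 0.105 m and z of bottle0_mid in the frame of roller_bed between 0.01 and 0.0235 m and contact force between each of bottle0, bottle1, bottle2, bottle3 and the fingers below 0.1 N and x of bottle1_mid in the frame of roller_bed between -0.075 and 0.075 m and y of bottle1_mid in the frame of roller_bed between -0.105 and 0.105 m and z of bottle1_mid in the frame of roller_bed between 0.01 and 0.0235 m and x of bottle2_mid in the frame of roller_bed between -0.075 and 0.075 m and y of bottle2_mid in the frame of roller_bed between -0.105 and 0.105 m and z of bottle2_mid in the frame of roller_bed between 0.01 and 0.0235 m and x of bottle3_mid in the frame of roller_bed between -0.075 and 0.075 m and y of bottle3_mid in the frame of roller_bed between -0.105 and 0.105 m and z of bottle3_mid in the frame of roller_bed between 0.01 and 0.0235 m), for 0.3 s.
3. the knob is turned on (value of joint speed_knob above 1.3 rad), for 0.2 s.
At the end, for the whole second after the job is handed in: Both cartons rest flat on a face (within 0.12 rad) on the supply tray's floor, not one on the other; every bottle present lies in a hollow between two rollers, its axis within 0.2 rad of theirs and its centre within the roller bed; the knob stands past 1.3 rad; all are at rest (x of carton_big_mid in the frame of supply_tray between -0.085 and 0.085 m and y of carton_big_mid in the frame of supply_tray between -0.11 and 0.11 m and ((angle between the x axis of carton_big_mid and the z axis of supply_tray, either way round below 0.12 rad and z of carton_big_mid in the frame of supply_tray between 0 and 0.043 m) or (angle between the y axis of carton_big_mid and the z axis of supply_tray, either way round below 0.12 rad and z of carton_big_mid in the frame of supply_tray between 0 and 0.0655 m) or (angle between the z axis of carton_big_mid and the z axis of supply_tray, either way round below 0.12 rad and z of carton_big_mid in the frame of supply_tray between 0 and 0.0355 m)) and x of carton_flat_mid in the frame of supply_tray between -0.085 and 0.085 m and y of carton_flat_mid in the frame of supply_tray between -0.11 and 0.11 m and ((angle between the x axis of carton_flat_mid and the z axis of supply_tray, either way round below 0.12 rad and z of carton_flat_mid in the frame of supply_tray between 0 and 0.0405 m) or (angle between the y axis of carton_flat_mid and the z axis of supply_tray, either way round below 0.12 rad and z of carton_flat_mid in the frame of supply_tray between 0 and 0.068 m) or (angle between the z axis of carton_flat_mid and the z axis of supply_tray, either way round below 0.12 rad and z of carton_flat_mid in the frame of supply_tray between 0 and 0.028 m)) and angle between the z axis of each of bottle0_mid, bottle1_mid, bottle2_mid, bottle3_mid and the y axis of mixer, either way round below 0.2 rad and x of bottle0_mid in the frame of roller_bed between -0.075 and 0.075 m and y of bottle0_mid in the frame of roller_bed between -0.105 and 0.105 m and z of bottle0_mid in the frame of roller_bed between 0.01 and 0.0235 m and x of bottle1_mid in the frame of roller_bed between -0.075 and 0.075 m and y of bottle1_mid in the frame of roller_bed between -0.105 and 0.105 m and z of bottle1_mid in the frame of roller_bed between 0.01 and 0.0235 m and x of bottle2_mid in the frame of roller_bed between -0.075 and 0.075 m and y of bottle2_mid in the frame of roller_bed between -0.105 and 0.105 m and z of bottle2_mid in the frame of roller_bed between 0.01 and 0.0235 m and x of bottle3_mid in the frame of roller_bed between -0.075 and 0.075 m and y of bottle3_mid in the frame of roller_bed between -0.105 and 0.105 m and z of bottle3_mid in the frame of roller_bed between 0.01 and 0.0235 m and value of joint speed_knob above 1.3 rad and linear speed of each of bottle0, bottle1, bottle2, bottle3, carton_big, carton_flat below 0.03 m/s); the robot touches nothing.
It fails at once if a vial or the sample cup behind the mixer is moved more than 3 cm (distance of any of vial_tall_mid, vial_short_mid, sample_cup_mid from where it was at the start of the episode above 0.03 m).
Of bottle0, bottle1, bottle2, bottle3 only 3 to 4 are there at a start; the rules pass over those that are not, and their reading is None.
At some moment in a run one of carton_big, carton_flat may be knocked a few centimetres aside while the robot is not near it.
Once in a run the grip may slacken for a moment while it holds something.
It also fails if it takes over 210 s, if anything falls off the work surface, if the arm or the gripper's body presses on something with over 40 N, if the wrist force passes 120 N, or if a joint passes its speed limit or range.

## Working session

There is one attempt and no reset: what is moved stays moved. The work goes in short steps, Python scripts to look and compute and a tool call to move; the robot and the scene stay as the last step left them, time stands still between calls to the robot, and variables do not carry over. Pictures are saved under pics/ and viewed, and the job is handed in when it is done.

Besides the shell and the picture viewer there is one more tool, called after "Request:" as a command line: name --argument value ..., lists and objects as JSON in quotes. apply_moves: Moves the arm, as the interface text tells. Shifts and turns lie within -1 to 1; 1 stands for 100 mm of shift or 0.5 rad of turn. Its arguments: {"type":"object","properties":{"increments":{"type":"array"}},"required":["increments"]}

```bash
ls; mkdir -p pics
python3 - <<'E'
from bench import arm
import cv2
s=arm.read_state()
for k,v in s.items(): print(k,v)
for n in("side","top"):
    p=arm.get_image(n); print(n,{k:(v if k!='img' else 0) for k,v in p.items()})
    cv2.imwrite(f'pics/{n}0.png',p['img'][:,:,::-1])
E
```

```text
pics
clock 0.0
joints [ 1.54860616e+00  3.85561308e-01  6.60880914e-03 -4.99398458e-04
 -1.19401413e+00 -2.58597223e-01]
joint_vel [-0.00053071  0.00103683 -0.00054312 -0.00103451 -0.00036158  0.00095144]
joint_efforts [-2.20485908e-04 -3.92290306e+01  1.88400882e+01  4.18616518e+00
 -4.55741669e-03 -2.01201338e-06]
position [173.05353819 600.11153192 302.81183008]
ee_rot [ 9.90147477e-01 -1.40024078e-01 -1.02494273e-04  1.10494751e-03]
contact_force [ 0.7576773  -0.14082945 -0.24713728]
wrist_torque [ 0.00704806 -0.0105866  -0.01410648]
gripper_width 85.52455644595219
side {'img': 0, 'fx': 406.31200179711993, 'fy': 406.31200179711993, 'cx': 326.9855886093741, 'cy': 203.08023916153098, 'k1': -0.05400368746973806, 'pose': array([[ 9.99751446e-01, -1.33966314e-02,  1.78206508e-02,
         5.76680766e+02],
       [ 2.22086013e-02,  5.28324187e-01, -8.48752221e-01,
        -1.01843616e+03],
       [ 1.95533977e-03,  8.48937032e-01,  5.28490390e-01,
         7.60541257e+02],
       [ 0.00000000e+00,  0.00000000e+00,  0.00000000e+00,
         1.00000000e+00]]), 'shot': 1}
top {'img': 0, 'fx': 460.15422612867536, 'fy': 460.15422612867536, 'cx': 316.98823659526596, 'cy': 192.55743182723344, 'k1': 0.0460564418672038, 'pose': array([[-1.83816588e-02,  9.97280889e-01, -7.13648552e-02,
         4.12275709e+02],
       [-9.99817824e-01, -1.79675008e-02,  6.44105455e-03,
         5.18978487e+00],
       [ 5.14129251e-03,  7.14702515e-02,  9.97429481e-01,
         1.74661665e+03],
       [ 0.00000000e+00,  0.00000000e+00,  0.00000000e+00,
         1.00000000e+00]]), 'shot': 2}
```

View pics/side0.png

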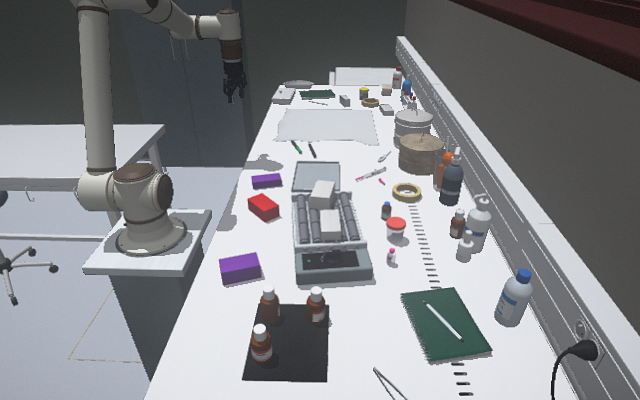

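View pics/top0.png

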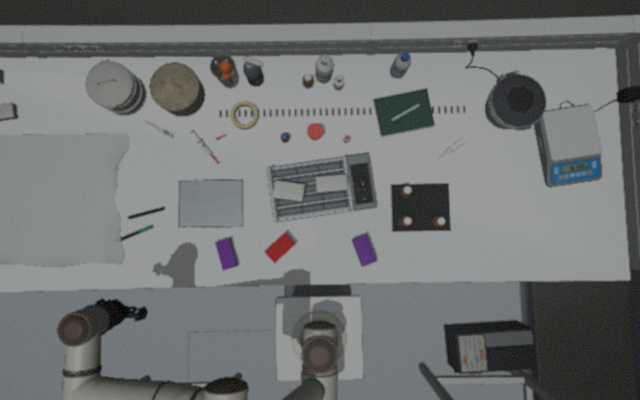

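```bash
cat > h.py <<'E'
from bench import arm
import cv2, numpy as np
from scipy.optimize import least_squares
from scipy.spatial.transform import Rotation as R
F=np.diag([1.,-1,-1])
def K(p): return np.array([[p['fx'],0,p['cx']],[0,p['fy'],p['cy']],[0,0,1.]]),np.array([p['k1'],0,0,0])
def ray(p,uv):
    k,d=K(p); n=cv2.undistortPoints(np.array([[uv]],float),k,d)[0,0]
    v=p['pose'][:3,:3]@F@np.array([n[0],n[1],1]); return p['pose'][:3,3],v/np.linalg.norm(v)
def at_z(p,uv,z):
    o,v=ray(p,uv); return o+v*(z-o[2])/v[2]
def proj(p,X):
    X=np.atleast_2d(np.asarray(X,float)); Rw=(p['pose'][:3,:3]@F).T; t=-Rw@p['pose'][:3,3]; k,d=K(p)
    return cv2.projectPoints(X,cv2.Rodrigues(Rw)[0],t,k,d)[0].reshape(-1,2)
def tri(ps,uvs):
    A=np.zeros((3,3));b=np.zeros(3)
    for p,u in zip(ps,uvs):
        o,v=ray(p,u);M=np.eye(3)-np.outer(v,v);A+=M;b+=M@o
    X=np.linalg.solve(A,b); e=[np.linalg.norm((np.eye(3)-np.outer(v,v))@(X-o)) for o,v in (ray(p,u) for p,u in zip(ps,uvs))]
    return X,e
def shots():
    return arm.get_image('side'),arm.get_image('top')
def save(p,name,crop=None,s=1):
    im=p['img'][:,:,::-1]
    if crop: a,b,c,d=crop; im=im[b:d,a:c]
    cv2.imwrite(f'pics/{name}.png',cv2.resize(im,None,fx=s,fy=s,interpolation=cv2.INTER_CUBIC))
E
python3 - <<'E'
from h import *
ps=shots()
for l in ['mixer','roller_bed','knob_grip','supply_tray','mat','carton_big_mid','carton_flat_mid','bottle0_mid','vial_tall_mid','vial_short_mid','sample_cup_mid']:
    for p,n in zip(ps,'ST'):
        for fn in ('mark_of',):
            print(l,n,[(np.round(d['at'],1).tolist(),round(d['conf'],2)) for d in arm.mark_of(l,p)])
for p,n,c,s in zip(ps,'ST',[(200,130,440,400),(170,90,470,280)],[2.2,2.6]):
    save(p,'c1'+n,c,s)
E
```

```text
mixer S [([328.9, 230.7], 0.88), ([335.9, 254.1], 0.33), ([317.4, 176.6], 0.31)]
mixer T [([312.7, 191.9], 0.8)]
roller_bed S [([323.9, 213.8], 0.75)]
roller_bed T [([311.5, 186.3], 0.92)]
knob_grip S [([334.4, 252.6], 0.75)]
knob_grip T [([419.2, 210.0], 0.6), ([311.5, 191.4], 0.29)]
supply_tray S [([317.4, 175.8], 0.92), ([382.9, 210.0], 0.17)]
supply_tray T [([211.2, 202.2], 0.68)]
mat S [([287.1, 339.5], 0.97), ([258.1, 344.8], 0.45)]
mat T [([420.8, 210.8], 0.62)]
carton_big_mid S [([326.0, 193.1], 0.93), ([242.6, 262.4], 0.88), ([262.5, 206.5], 0.71)]
carton_big_mid T [([276.9, 245.3], 0.81), ([366.1, 249.5], 0.71), ([289.0, 192.9], 0.58), ([283.7, 137.5], 0.24)]
carton_flat_mid S [([326.0, 225.4], 0.93), ([267.0, 180.3], 0.85)]
carton_flat_mid T [([226.2, 252.9], 0.89), ([330.5, 184.6], 0.59), ([362.2, 182.3], 0.59), ([310.9, 188.0], 0.39)]
bottle0_mid S [([258.8, 345.8], 0.74)]
bottle0_mid T [([434.4, 217.9], 0.7)]
vial_tall_mid S [([384.4, 210.4], 0.51)]
vial_tall_mid T [([283.9, 138.7], 0.46)]
vial_short_mid S [([394.9, 231.2], 0.74), ([392.9, 255.4], 0.55), ([382.9, 209.9], 0.38)]
vial_short_mid T [([348.4, 141.2], 0.62)]
sample_cup_mid S [([393.7, 228.7], 0.63)]
sample_cup_mid T [([314.0, 133.2], 0.5)]
```

```bash
python3 -c "
import cv2
for n in 'ST': print(cv2.imread(f'pics/c1{n}.png').shape)"
```

```text
(594, 528, 3)
(494, 780, 3)
```

View pics/c1S.png

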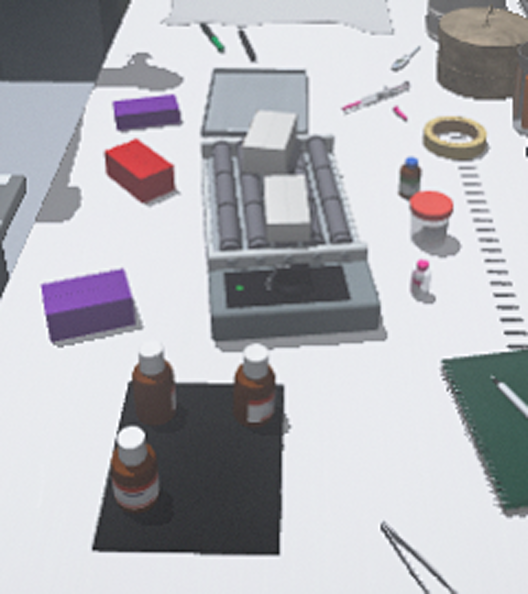

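View pics/c1T.png

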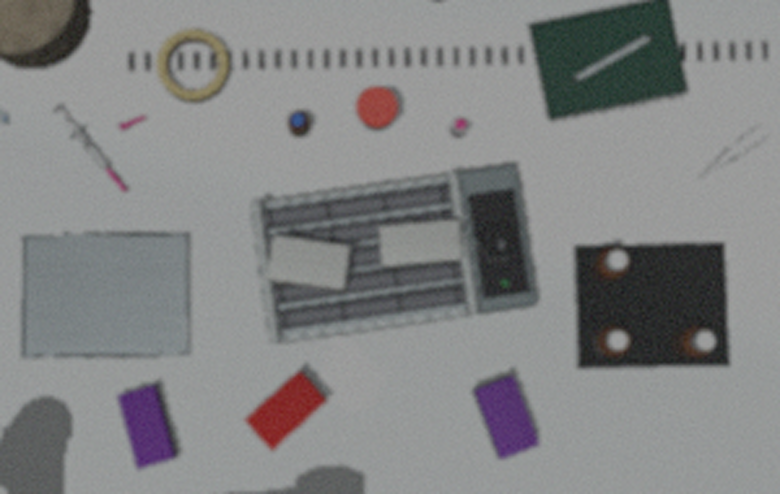

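```bash
cat >> h.py <<'E'
from scipy.optimize import minimize
def boxpts(x,y,yaw,dims,z0,z1,off=(0,0)):
    c,s=np.cos(yaw),np.sin(yaw);out=[]
    for z in(z0,z1):
        for a in(-1,1):
            for b in(-1,1):
                u,v=off[0]+a*dims[0]/2,off[1]+b*dims[1]/2
                out.append([x+c*u-s*v,y+s*u+c*v,z])
    return np.array(out)
def hullmask(p,pts,sc=4):
    q=proj(p,pts); h=cv2.convexHull(((q+0.5)*sc).astype(np.float32)).astype(np.int32)
    m=np.zeros((400*sc,640*sc),np.uint8); cv2.fillConvexPoly(m,h,255)
    return cv2.resize(m,(640,400),interpolation=cv2.INTER_AREA)/255.
def fit(ps,masks,gen,x0,step):
    """gen(x)->list of point sets (each convex hull, unioned)"""
    ms=[cv2.GaussianBlur(m.astype(np.float32),(0,0),0.7) if m is not None else None for m in masks]
    def cost(x):
        t=0
        for p,m in zip(ps,ms):
            if m is None: continue
            r=np.max([hullmask(p,g) for g in gen(x)],axis=0)
            r=cv2.GaussianBlur(r.astype(np.float32),(0,0),0.7)
            t+=((r-m)**2).sum()/m.sum()
        return t
    S=[x0]+[np.array(x0)+np.eye(len(x0))[i]*step[i] for i in range(len(x0))]
    r=minimize(cost,x0,method='Nelder-Mead',options=dict(initial_simplex=np.array(S),xatol=0.01,fatol=1e-5,maxiter=250))
    return r.x,r.fun
def masks_of(l,p): return arm.outline_of(l,p)
E
python3 - <<'E'
from h import *
ps=shots()
import pickle
D={}
for l in ['mixer','supply_tray','mat','carton_big_mid','carton_flat_mid','bottle0_mid','knob_grip']:
    for p,n in zip(ps,'ST'):
        o=arm.outline_of(l,p); D[l,n]=o
        print(l,n,[(np.round(d['box'],1).tolist(),int(d['pixels'].sum()),round(d['conf'],2)) for d in o])
pickle.dump((ps,D),open('d.pkl','wb'))
# ground estimates
print('tray',at_z(ps[0],[317.4,175.8],0),at_z(ps[1],[211.2,202.2],0))
print('mat',at_z(ps[0],[287.1,339.5],0),at_z(ps[1],[420.8,210.8],0))
print('bed',tri(ps,[[323.9,213.8],[311.5,186.3]]))
print('big',tri(ps,[[326,193.1],[289,192.9]])); print('flat',tri(ps,[[326,225.4],[330.5,184.6]]))
E
```

```text
mixer S [([334.2, 236.7, 77.7, 96.2], 5302, 0.94), ([333.1, 258.6, 14.8, 16.8], 227, 0.63)]
mixer T [([321.1, 188.1, 108.1, 70.6], 4858, 0.91), ([333.1, 184.1, 31.0, 10.7], 488, 0.23)]
supply_tray S [([316.5, 175.4, 47.8, 34.0], 1208, 0.97)]
supply_tray T [([210.9, 200.6, 66.1, 46.2], 3105, 0.73)]
mat S [([333.8, 258.9, 17.5, 17.0], 229, 0.75), ([284.6, 344.2, 84.7, 82.4], 4687, 0.58)]
mat T [([422.0, 210.6, 61.7, 51.1], 2412, 0.86)]
carton_big_mid S [([264.0, 208.3, 32.8, 24.6], 628, 0.65), ([241.6, 268.1, 41.6, 34.3], 1082, 0.59), ([323.4, 196.8, 20.4, 32.0], 587, 0.56)]
carton_big_mid T [([365.2, 249.6, 22.1, 35.1], 525, 0.98), ([278.6, 247.6, 32.9, 30.5], 454, 0.87), ([290.4, 192.4, 32.4, 16.6], 526, 0.71)]
carton_flat_mid S [([268.4, 180.1, 26.9, 15.3], 399, 0.93), ([330.5, 224.1, 24.3, 28.9], 574, 0.84)]
carton_flat_mid T [([226.9, 253.3, 21.3, 30.2], 463, 0.88), ([332.9, 185.0, 32.1, 11.6], 477, 0.69)]
bottle0_mid S [([261.1, 344.9, 27.9, 35.9], 678, 0.89), ([330.6, 225.1, 22.1, 28.9], 609, 0.65), ([332.6, 257.2, 22.2, 17.7], 227, 0.43), ([316.1, 306.2, 21.5, 34.5], 529, 0.42)]
bottle0_mid T [([437.2, 219.8, 21.2, 17.0], 195, 0.65), ([210.6, 202.8, 64.8, 48.3], 3071, 0.35)]
knob_grip S [([328.4, 224.7, 20.6, 30.3], 560, 0.6), ([324.9, 196.1, 22.3, 28.8], 578, 0.52), ([335.1, 258.8, 16.0, 16.3], 202, 0.46)]
knob_grip T [([362.6, 182.4, 12.0, 11.0], 127, 0.57)]
tray [ 5.08432645e+02  4.06942719e+02 -1.13686838e-13] [507.86394833 395.04694489   0.        ]
mat [ 472.1580576  -395.58179319    0.        ] [ 460.85105402 -398.20601314    0.        ]
bed (array([550.17473345,  13.56252571,  80.01391716]), [np.float64(4.500708209007766), np.float64(4.5007082090079304)])
big (array([540.27906446,  95.45877344, 103.17376756]), [np.float64(9.839170215061243), np.float64(9.839170215061012)])
flat (array([556.46343217, -55.26111229,  85.10190636]), [np.float64(2.7223680901342453), np.float64(2.72236809013442)])
```

```bash
cat > f1.py <<'E'
from h import *
import pickle
ps,D=pickle.load(open('d.pkl','rb'))
def pk(l,n,c):
    return min((o for o in D[l,n]),key=lambda o:np.hypot(o['box'][0]-c[0],o['box'][1]-c[1]))['pixels']
def run(name,ms,gen,x0,st):
    for tag,mm in(('both',ms),('S',[ms[0],None]),('T',[None,ms[1]])):
        x,f=fit(ps,mm,gen,x0,st); print(name,tag,np.round(x,3),round(f,4))
st=[8,8,.06]
run('tray',[pk('supply_tray','S',(316,175)),pk('supply_tray','T',(211,200))],lambda x:[boxpts(*x,(180,240),0,14)],[508,400,0],st)
run('mat',[pk('mat','S',(284,344)),pk('mat','T',(422,210))],lambda x:[boxpts(*x,(180,220),0,3)],[466,-397,0],st)
run('mixer',[pk('mixer','S',(334,236)),pk('mixer','T',(321,188))],lambda x:[boxpts(*x,(206,296),0,70),boxpts(*x,(206,88),0,52,(0,-192))],[550,14,.13],st)
run('big',[pk('carton_big_mid','S',(323,196)),pk('carton_big_mid','T',(290,192))],lambda x:[boxpts(*x,(60,105),76,121)],[540,95,-.1],st)
run('flat',[pk('carton_flat_mid','S',(330,224)),pk('carton_flat_mid','T',(333,185))],lambda x:[boxpts(*x,(55,110),76,106)],[556,-55,.05],st)
E
python3 f1.py
```

```text
tray both [5.04395e+02 3.98157e+02 6.00000e-03] 0.1858
tray S [5.04001e+02 4.01646e+02 8.00000e-03] 0.1776
tray T [5.04683e+02 3.97466e+02 6.00000e-03] 0.0048
mat both [ 4.75815e+02 -3.95638e+02  2.00000e-03] 0.4323
mat S [ 4.76235e+02 -3.95631e+02 -6.00000e-03] 0.2841
mat T [ 4.74885e+02 -3.95547e+02  8.00000e-03] 0.1456
mixer both [5.46449e+02 2.42710e+01 1.29000e-01] 0.4277
mixer S [5.47863e+02 3.09360e+01 1.30000e-01] 0.2209
mixer T [5.4634e+02 2.2199e+01 1.2900e-01] 0.1972
big both [ 5.36799e+02  9.75710e+01 -1.41000e-01] 0.0298
big S [ 5.36594e+02  9.57920e+01 -1.44000e-01] 0.0141
big T [ 5.37414e+02  9.86750e+01 -1.54000e-01] 0.0077
flat both [ 5.63289e+02 -5.42100e+01  7.40000e-02] 0.0392
flat S [ 5.63182e+02 -5.68940e+01  5.90000e-02] 0.018
flat T [ 5.63808e+02 -5.50360e+01  6.90000e-02] 0.0161
```

```bash
cat > ov.py <<'E'
from h import *
MX=np.array([546.5,24.3]);MY=0.129
def mix(pts): 
    pts=np.atleast_2d(np.asarray(pts,float)); c,s=np.cos(MY),np.sin(MY)
    return np.c_[MX[0]+c*pts[:,0]-s*pts[:,1],MX[1]+s*pts[:,0]+c*pts[:,1],pts[:,2]]
def line(im,p,a,b,col,crop,s):
    q=(proj(p,[a,b])-np.array(crop[:2])+.5)*s
    cv2.line(im,tuple(int(v) for v in q[0]),tuple(int(v) for v in q[1]),col,1)
def boxl(im,p,B,col,crop,s):
    for i,j in[(0,1),(0,2),(1,3),(2,3)]:
        for k in(0,4): line(im,p,B[i+k],B[j+k],col,crop,s)
E
python3 - <<'E'
from ov import *
ps=shots()
for p,n,crop,s in zip(ps,'ST',[(230,150,390,290),(170,150,390,230)],[4,3.5]):
    a,b,c,d=crop
    im=cv2.resize(p['img'][b:d,a:c,::-1],None,fx=s,fy=s,interpolation=cv2.INTER_CUBIC)
    for x in(-72,-36,0,36,72): 
        A,B=mix([[x,-132,76],[x,132,76]]); line(im,p,A,B,(0,255,0),crop,s)
    boxl(im,p,boxpts(*MX,MY,(206,296),0,70),(0,0,255),crop,s)
    boxl(im,p,boxpts(*MX,MY,(206,88),0,52,(0,-192)),(255,0,255),crop,s)
    boxl(im,p,boxpts(504.5,398,.006,(180,240),0,14),(255,255,0),crop,s)
    boxl(im,p,boxpts(537,97.6,-.145,(60,105),76,121),(0,255,255),crop,s)
    boxl(im,p,boxpts(563.3,-55,.07,(55,110),76,106),(255,128,0),crop,s)
    cv2.imwrite(f'pics/ov1{n}.png',im); print(im.shape)
    print(proj(p,mix([[0,-192,71.5]])))
E
```

```text
(560, 640, 3)
[[331.50257935 253.30937033]]
(280, 770, 3)
[[360.67315081 181.11224053]]
```

View pics/ov1S.png

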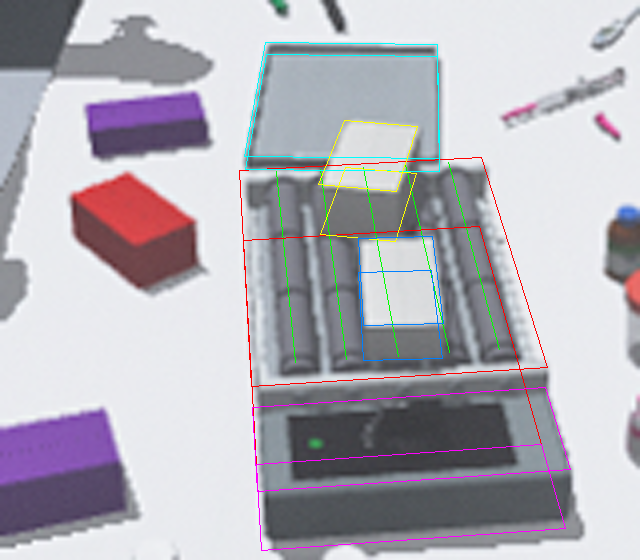

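View pics/ov1T.png

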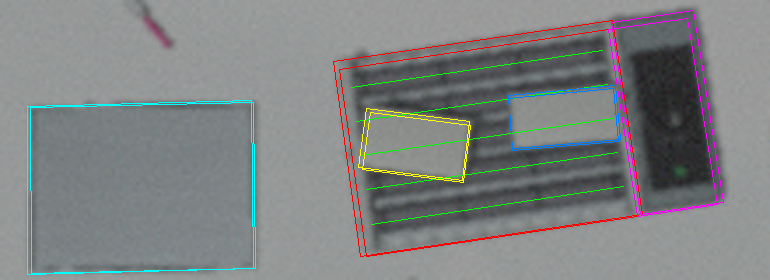

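Run:
```python
from ov import *
ps=shots()
def eq(p,crop,s,name):
    a,b,c,d=crop
    im=cv2.resize(p['img'][b:d,a:c,::-1],None,fx=s,fy=s,interpolation=cv2.INTER_CUBIC)
    im=np.clip(im.astype(float)*1.5,0,255).astype(np.uint8)
    for u in range(a,c,10): cv2.putText(im,str(u),(int((u-a)*s),8),0,.3,(0,0,255)); cv2.line(im,(int((u-a+.5)*s),10),(int((u-a+.5)*s),14),(0,0,255))
    for v in range(b,d,10): cv2.putText(im,str(v),(0,int((v-b)*s)+4),0,.3,(0,0,255))
    cv2.imwrite(f'pics/{name}.png',im); print(im.shape)
eq(ps[0],(285,180,385,285),5.6,'m1S'); eq(ps[1],(260,145,385,230),6.2,'m1T')
```

```text
(588, 560, 3)
(527, 775, 3)
```

View pics/m1S.png

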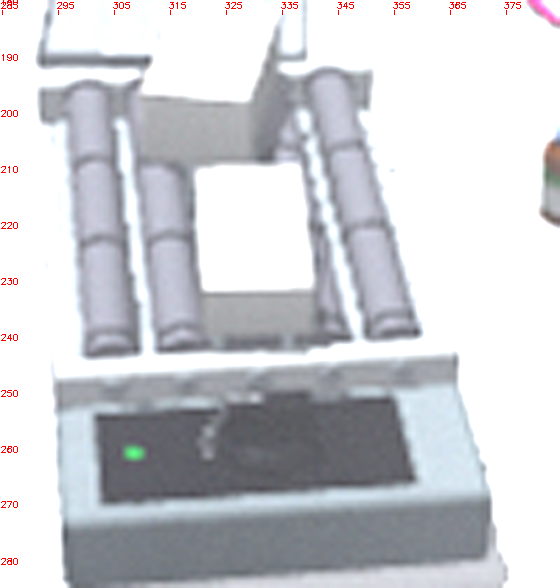

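View pics/m1T.png

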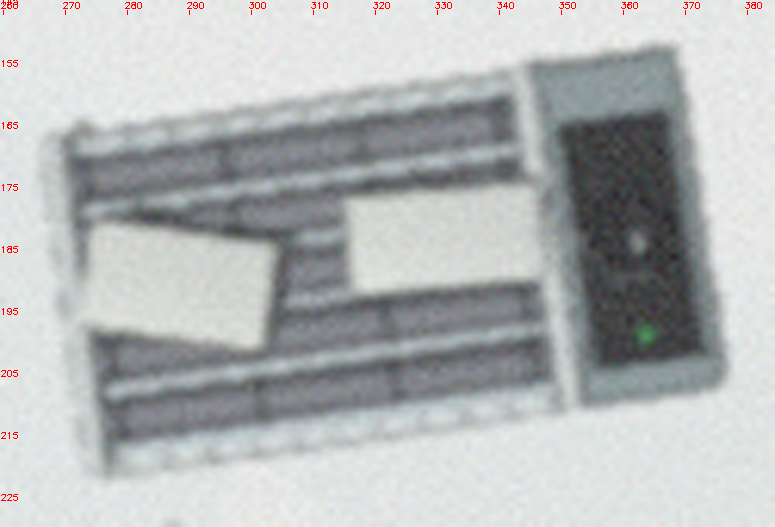

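Run:
```python
import ov; from ov import *
ps=shots()
T=[((72,132,74),(272.5,172)),((72,-132,74),(341.5,163)),((-72,-132,74),(347.3,205.3)),((-72,132,74),(277,213.3))]
S=[((-72,-132,76),(304,239.5)),((-72,132,76),(300,195)),((72,-132,76),(354,237.5)),((72,132,76),(343,192.8)) ]
def res(x,parts):
    ov.MX=x[:2];ov.MY=x[2];r=[]
    for p,L in parts:
        q=proj(p,mix([a for a,_ in L]));r.append((q-np.array([b for _,b in L])).ravel())
    return np.concatenate(r)
for parts in([(ps[1],T)],[(ps[0],S)],[(ps[1],T),(ps[0],S)]):
    f=least_squares(res,[546,20,.13],x_scale=[1,1,.01],args=(parts,)); print(np.round(f.x,3),np.round(f.fun,1))
x=f.x
print(at_z(ps[1],(369.2,153.1),52),at_z(ps[1],(376.9,206.3),52))
print(mix([[103,-236,52],[-103,-236,52]]), 'knob',tri(ps,[[331,255],[362.6,182.4]]), mix([[0,-192,71]]))
print('led',at_z(ps[1],(363,198.5),53))
```

```text
[5.47849e+02 2.09830e+01 1.04000e-01] [-1.2  1.2  1.5  1.5  0.7 -1.8 -1.1 -0.9]
[5.48943e+02 1.90630e+01 1.14000e-01] [-0.7  1.6 -0.1 -2.   0.8  0.8 -0.  -1.7]
[5.48536e+02 2.03800e+01 1.10000e-01] [-1.1  1.2  1.6  1.1  1.  -2.2 -0.8 -0.9 -1.   1.3  0.  -2.3  0.4  0.6
  0.  -1.9]
[ 676.91616605 -202.32610427   52.        ] [ 478.80207217 -225.4889033    52.        ]
[[ 676.77830269 -202.91122674   52.        ]
 [ 472.01898034 -225.48598943   52.        ]] knob (array([ 568.17701131, -172.96093746,   70.99780762]), [np.float64(1.783112611391984), np.float64(1.7831126113917197)]) [[ 569.57684754 -170.46360719   71.        ]]
led [ 508.43465022 -174.95371673   53.        ]
```

```bash
cat >> h.py <<'E'
def Rdown(yaw):  # tool x at world yaw, z down
    c,s=np.cos(yaw),np.sin(yaw); return np.array([[c,s,0],[s,-c,0],[0,0,-1.]])
def plan(pos,Rt,cap=1.0):
    s=arm.read_state(); R0=R.from_quat(s['ee_rot']).as_matrix(); p=np.array(s['position'])
    d=R0.T@(np.array(pos)-p)/100; w=R.from_matrix(R0.T@Rt).as_rotvec()/0.5
    n=max(np.abs(d).max(),np.abs(w).max())
    print('t %.2f pos %s q %s F %s w %.1f'%(s['clock'],np.round(p,1),np.round(s['joints'],2),np.round(s['contact_force'],1),s['gripper_width']))
    print('full d',np.round(d,3),'w',np.round(w,3)); 
    if n>cap: print('part d',np.round(d/n*cap,3),'w',np.round(w/n*cap,3), 'n=%.2f'%(n/cap))
E
python3 -c "
from h import *
plan([537,97.6,300],Rdown(-1.716))"
```

```text
t 2.40 pos [173.2 600.5 303.9] q [ 1.55  0.38  0.01  0.   -1.19 -0.26] F [ 0.7  0.9 -0.3] w 85.2
full d [4.889 3.824 0.039] w [ 0.   -0.    2.87]
part d [1.    0.782 0.008] w [ 0.    -0.     0.587] n=4.89
```

Request:
apply_moves --increments '[[[0.98, 0.765, 0, 0, 0, 0, 1], [0.98, 0.765, 0, 0, 0, 0, 1], [0.98, 0.765, 0, 0, 0, 0, 1], [0.98, 0.765, 0, 0, 0, 0, 1]]]'

```text
clock: 2.8
position: [247.6, 497.4, 304.5]
ee_rot: [0.99, -0.142, -0.0, -0.0]
contact_force: [-0.5, 0.1, 0.5]
gripper_width: 85.2
```

Request:
apply_moves --increments '[[[0.98, 0.765, 0, 0, 0, 0, 1], [0.98, 0.765, 0, 0, 0, 0, 1], [0.98, 0.765, 0, 0, 0, 0, 1], [0.98, 0.765, 0, 0, 0, 0, 1]]]'

```text
clock: 3.2
position: [320.1, 397.6, 304.3]
ee_rot: [0.99, -0.141, 0.0, -0.0]
contact_force: [0.1, 0.1, -0.6]
gripper_width: 85.5
```

Request:
apply_moves --increments '[[[0.98, 0.765, 0, 0, 0, 0, 1], [0.98, 0.765, 0, 0, 0, 0, 1], [0.98, 0.765, 0, 0, 0, 0, 1], [0.98, 0.765, 0, 0, 0, 0, 1]]]'

```text
clock: 3.6
position: [393.1, 297.8, 304.0]
ee_rot: [0.99, -0.141, 0.0, -0.0]
contact_force: [-0.3, 0.2, -0.4]
gripper_width: 85.5
```

Request:
apply_moves --increments '[[[0.98, 0.765, 0, 0, 0, 0, 1], [0.98, 0.765, 0, 0, 0, 0, 1], [0.98, 0.765, 0, 0, 0, 0, 1], [0.98, 0.765, 0, 0, 0, 0, 1]]]'

```text
clock: 4.0
position: [466.3, 197.6, 303.7]
ee_rot: [0.99, -0.141, 0.0, -0.0]
contact_force: [-0.2, -0.4, -0.3]
gripper_width: 85.5
```

Request:
apply_moves --increments '[[[0.97, 0.765, 0, 0, 0, 0, 1], [0.97, 0.765, 0, 0, 0, 0, 1], [0.97, 0.765, 0, 0, 0, 0, 1], [0.97, 0.765, 0, 0, 0, 0, 1]]]'

```text
clock: 4.4
position: [538.4, 97.5, 303.4]
ee_rot: [0.99, -0.141, -0.0, 0.0]
contact_force: [-0.1, -0.0, -0.8]
gripper_width: 85.3
```

Request:
apply_moves --increments '[[[0, 0, 0, 0, 0, 1, 1], [0, 0, 0, 0, 0, 1, 1], [0, 0, 0, 0, 0, 1, 1], [0, 0, 0, 0, 0, 1, 1]]]'

```text
clock: 4.8
position: [536.6, 100.0, 303.9]
ee_rot: [0.925, -0.381, -0.0, -0.0]
contact_force: [0.4, -1.1, -0.4]
gripper_width: 85.4
```

Request:
apply_moves --increments '[[[0, 0, 0, 0, 0, 1, 1], [0, 0, 0, 0, 0, 1, 1], [0, 0, 0, 0, 0, 1, 1], [0, 0, 0, 0, 0, 1, 1]]]'

```text
clock: 5.2
position: [536.6, 100.1, 303.9]
ee_rot: [0.802, -0.598, -0.0, -0.0]
contact_force: [1.1, -0.1, -0.4]
gripper_width: 85.5
```

Request:
apply_moves --increments '[[[0, 0, 0, 0, 0, 0.87, 1], [0, 0, 0, 0, 0, 0.87, 1], [0, 0, 0, 0, 0, 0.87, 1], [0, 0, 0, 0, 0, 0.87, 1]]]'

```text
clock: 5.6
position: [536.6, 99.8, 303.9]
ee_rot: [-0.655, 0.756, 0.0, 0.0]
contact_force: [-0.0, -0.1, 0.3]
gripper_width: 85.4
```

```bash
python3 -c "
from h import *
plan([537,97.6,165],Rdown(-1.716))"
```

```text
t 5.60 pos [536.6  99.8 303.9] q [ 0.48  0.25 -0.19 -0.   -1.13 -0.62] F [-0.  -0.1  0.3] w 85.4
full d [ 0.021 -0.007  1.389] w [-0.     0.001  0.006]
part d [ 0.015 -0.005  1.   ] w [-0.     0.001  0.004] n=1.39
```

Request:
apply_moves --increments '[[[0.02, 0, 0.5, 0, 0, 0, 1], [0.02, 0, 0.9, 0, 0, 0, 1], [0.02, 0, 0.9, 0, 0, 0, 1]]]'

```text
clock: 5.9
position: [533.4, 95.7, 208.7]
ee_rot: [-0.655, 0.755, 0.002, -0.006]
contact_force: [-1.1, -1.0, -0.6]
gripper_width: 85.3
```

Run:
```python
from h import *
plan([537,97.6,160],Rdown(-1.716))
ps=shots()
save(ps[0],'g1S',(240,100,420,260),3.5);save(ps[1],'g1T',(230,130,400,240),4)
```

```text
t 5.90 pos [533.4  95.7 208.7] q [ 0.48  0.34 -0.32 -0.   -0.92 -0.62] F [-1.1 -1.  -0.6] w 85.3
full d [-0.026 -0.038  0.487] w [ 0.022 -0.011  0.006]
```

View pics/g1S.png

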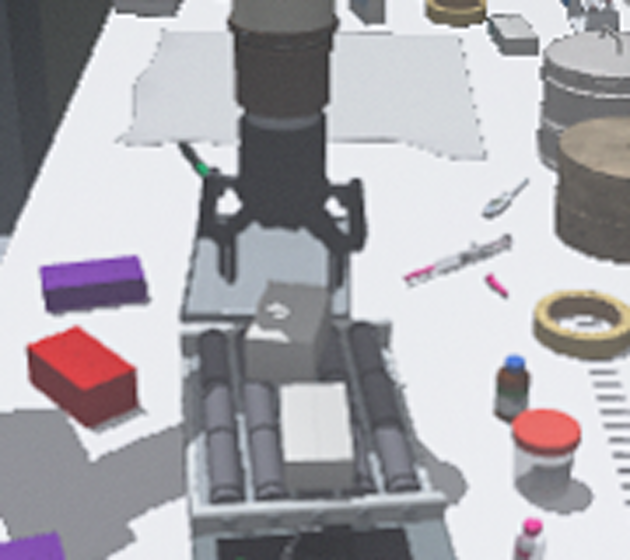

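View pics/g1T.png

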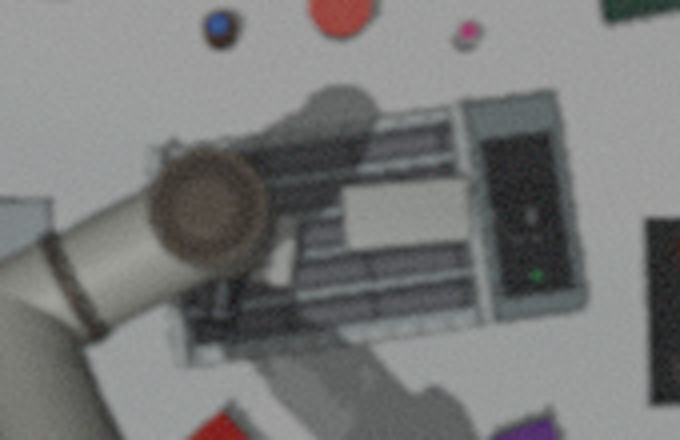

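Request:
apply_moves --increments '[[[0, -0.02, 0.3, 0, 0, 0, 1], [0, -0.02, 0.53, 0, 0, 0, 1], [0, -0.02, 0.53, 0, 0, 0, 1], [0, -0.02, 0.53, 0, 0, 0, 1]]]'

```text
clock: 6.4
position: [540.1, 96.0, 163.2]
ee_rot: [-0.655, 0.756, -0.001, 0.002]
contact_force: [0.1, -0.9, 1.0]
gripper_width: 85.6
```

Run:
```python
from h import *
plan([537,97.6,160],Rdown(-1.716))
```

```text
t 6.40 pos [540.1  96.  163.2] q [ 0.47  0.4  -0.37  0.   -0.8  -0.62] F [ 0.1 -0.9  1. ] w 85.6
full d [-0.011  0.033  0.032] w [-0.007  0.003  0.004]
```

Close on the carton and lift a little.

Request:
apply_moves --increments '[[[-0.01, 0.02, 0.02, 0, 0, 0, 1], [-0.01, 0.02, 0.02, 0, 0, 0, -1], [-0.01, 0.02, 0.02, 0, 0, 0, -1], [-0.01, 0.02, 0.02, 0, 0, 0, -1], [-0.01, 0.02, 0.02, 0, 0, 0, -1], [-0.01, 0.02, 0.02, 0, 0, 0, -1], [-0.01, 0.02, 0.02, 0, 0, 0, -1], [-0.01, 0.02, 0.02, 0, 0, 0, -1]]]'

```text
clock: 7.2
position: [537.7, 96.9, 160.5]
ee_rot: [-0.654, 0.756, -0.001, 0.001]
contact_force: [-0.7, 1.6, 6.1]
gripper_width: 59.6
```

Request:
apply_moves --increments '[[[0, 0, -0.2, 0, 0, 0, -1], [0, 0, -0.4, 0, 0, 0, -1], [0, 0, -0.6, 0, 0, 0, -1], [0, 0, -0.8, 0, 0, 0, -1], [0, 0, -1, 0, 0, 0, -1], [0, 0, -1, 0, 0, 0, -1]]]'

```text
clock: 7.8
position: [537.9, 96.8, 261.5]
ee_rot: [-0.654, 0.756, -0.001, 0.003]
contact_force: [0.4, 0.4, -1.9]
gripper_width: 59.5
```

Run:
```python
from h import *
plan([504,453,260],Rdown(0))
ps=shots()
save(ps[0],'g2S',(240,100,420,260),3.5)
```

```text
t 7.80 pos [537.9  96.8 261.5] q [ 0.48  0.29 -0.25  0.   -1.03 -0.62] F [ 0.4  0.4 -1.9] w 59.5
full d [-3.476  0.849  0.021] w [-0.012 -0.004 -3.431]
part d [-1.     0.244  0.006] w [-0.004 -0.001 -0.987] n=3.48
```

View pics/g2S.png

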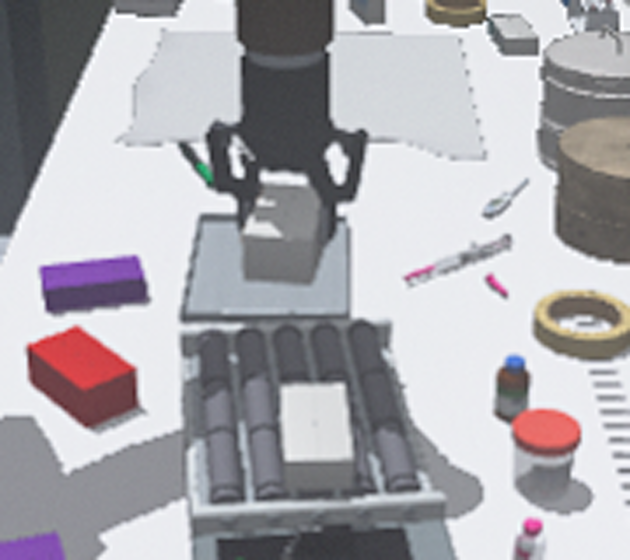

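Request:
apply_moves --increments '[[[-0.3, 0.07, 0, 0, 0, 0, -1], [-0.6, 0.14, 0, 0, 0, 0, -1], [-0.87, 0.21, 0, 0, 0, 0, -1]]]'

```text
clock: 8.2
position: [527.8, 186.2, 256.8]
ee_rot: [-0.654, 0.757, 0.0, -0.002]
contact_force: [0.6, 0.5, -1.3]
gripper_width: 59.0
```

Request:
apply_moves --increments '[[[-0.3, 0.07, 0, 0, 0, 0, -1], [-0.6, 0.14, 0, 0, 0, 0, -1], [-0.87, 0.21, 0, 0, 0, 0, -1]]]'

```text
clock: 8.5
position: [519.5, 275.6, 256.6]
ee_rot: [-0.654, 0.756, 0.0, -0.002]
contact_force: [0.0, 0.2, -0.8]
gripper_width: 59.6
```

Request:
apply_moves --increments '[[[-0.3, 0.07, 0, 0, 0, 0, -1], [-0.6, 0.14, 0, 0, 0, 0, -1], [-0.87, 0.21, 0, 0, 0, 0, -1]]]'

```text
clock: 8.8
position: [511.4, 364.8, 256.3]
ee_rot: [-0.654, 0.756, 0.0, -0.002]
contact_force: [0.6, 0.6, -1.3]
gripper_width: 59.0
```

Request:
apply_moves --increments '[[[-0.3, 0.07, 0, 0, 0, 0, -1], [-0.6, 0.14, 0, 0, 0, 0, -1], [-0.87, 0.21, 0, 0, 0, 0, -1], [-0.87, 0.21, 0, 0, 0, 0, -1]]]'

```text
clock: 9.2
position: [502.9, 455.7, 255.5]
ee_rot: [-0.655, 0.756, -0.0, -0.002]
contact_force: [-0.6, -0.6, -2.3]
gripper_width: 59.0
```

Request:
apply_moves --increments '[[[0, 0, 0, 0, 0, -0.3, -1], [0, 0, 0, 0, 0, -0.6, -1], [0, 0, 0, 0, 0, -0.86, -1], [0, 0, 0, 0, 0, -0.86, -1]]]'

```text
clock: 9.6
position: [503.7, 452.0, 256.9]
ee_rot: [0.8, -0.6, -0.0, 0.002]
contact_force: [-0.3, 0.6, -2.2]
gripper_width: 59.2
```

Request:
apply_moves --increments '[[[0, 0, 0, 0, 0, -0.3, -1], [0, 0, 0, 0, 0, -0.6, -1], [0, 0, 0, 0, 0, -0.86, -1], [0, 0, 0, 0, 0, -0.86, -1]]]'

```text
clock: 10.0
position: [503.9, 452.3, 257.7]
ee_rot: [0.909, -0.416, -0.0, 0.001]
contact_force: [-0.3, -1.0, -1.3]
gripper_width: 59.4
```

Request:
apply_moves --increments '[[[0, 0, 0, 0, 0, -0.3, -1], [0, 0, 0, 0, 0, -0.6, -1], [0, 0, 0, 0, 0, -0.86, -1], [0, 0, 0, 0, 0, -0.86, -1]]]'

```text
clock: 10.4
position: [504.0, 452.6, 258.2]
ee_rot: [0.977, -0.214, -0.0, 0.001]
contact_force: [0.1, -0.6, -1.2]
gripper_width: 59.3
```

Request:
apply_moves --increments '[[[0, 0, 0, 0, 0, -0.3, -1], [0, 0, 0, 0, 0, -0.6, -1], [0, 0, 0, 0, 0, -0.86, -1], [0, 0, 0, 0, 0, -0.86, -1]]]'

```text
clock: 10.8
position: [503.9, 452.7, 258.5]
ee_rot: [1.0, -0.001, -0.0, 0.0]
contact_force: [-0.2, -0.4, -1.9]
gripper_width: 59.1
```

Run:
```python
from h import *
plan([504,453,95],Rdown(0.006))
ps=shots()
save(ps[0],'g3S',(240,60,420,240),3.3);save(ps[1],'g3T',(130,120,300,260),4)
```

```text
t 10.80 pos [503.9 452.7 258.5] q [ 0.97  0.5   0.09 -0.   -1.15  0.6 ] F [-0.2 -0.4 -1.9] w 59.1
full d [ 1.000e-03 -3.000e-03  1.635e+00] w [ 0.001  0.001 -0.015]
part d [ 0.001 -0.002  1.   ] w [ 0.001  0.001 -0.009] n=1.63
```

View pics/g3S.png

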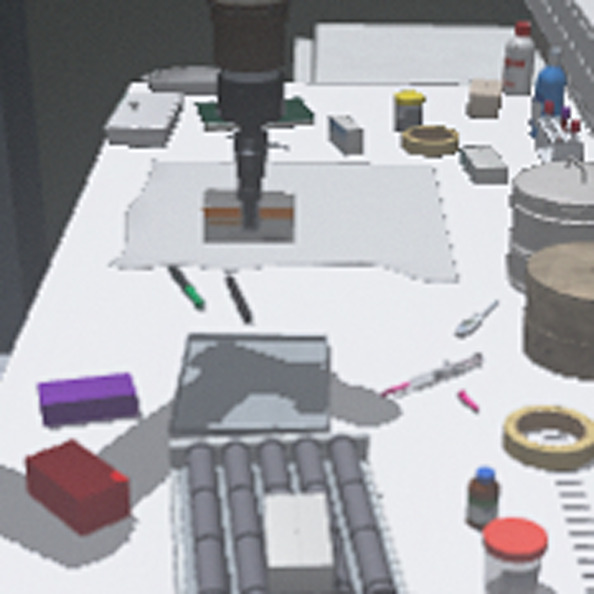

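View pics/g3T.png

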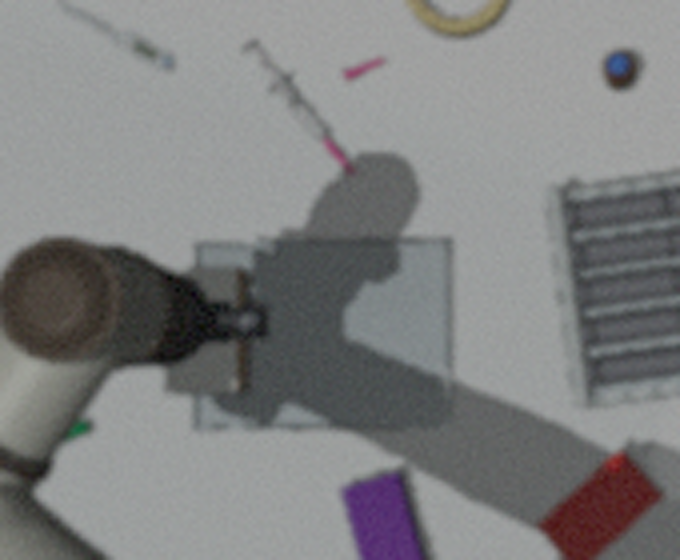

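Request:
apply_moves --increments '[[[0, 0, 0.3, 0, 0, 0, -1], [0, 0, 0.6, 0, 0, 0, -1], [0, 0, 0.9, 0, 0, 0, -1], [0, 0, 0.9, 0, 0, 0, -1]]]'

```text
clock: 11.3
position: [502.2, 450.8, 163.6]
ee_rot: [1.0, -0.0, -0.004, 0.004]
contact_force: [-0.9, -1.0, -1.8]
gripper_width: 59.3
```

Request:
apply_moves --increments '[[[0, 0, 0.2, 0, 0, 0, -1], [0, 0, 0.4, 0, 0, 0, -1], [0, 0, 0.6, 0, 0, 0, -1], [0, 0, 0.65, 0, 0, 0, -1], [0, 0, 0.7, 0, 0, 0, -1], [0, 0, 0.7, 0, 0, 0, -1]]]'

```text
clock: 11.9
position: [504.4, 453.4, 99.8]
ee_rot: [1.0, 0.002, 0.0, -0.0]
contact_force: [-0.2, -0.2, -2.3]
gripper_width: 58.9
```

Run:
```python
from h import *
plan([504,453,88],Rdown(0.006))
```

```text
t 11.90 pos [504.4 453.4  99.8] q [ 0.97  0.66 -0.08  0.   -0.84  0.6 ] F [-0.2 -0.2 -2.3] w 58.9
full d [-0.004  0.004  0.118] w [-0.002 -0.002 -0.005]
```

Request:
apply_moves --increments '[[[0, 0, 0.04, 0, 0, 0, -1], [0, 0, 0.08, 0, 0, 0, -1], [0, 0, 0.11, 0, 0, 0, -1], [0, 0, 0.11, 0, 0, 0, -1]]]'

```text
clock: 12.3
position: [504.1, 453.0, 87.9]
ee_rot: [1.0, 0.002, 0.0, -0.0]
contact_force: [-0.1, -0.7, -2.6]
gripper_width: 59.2
```

Run:
```python
from h import *
plan([504,453,88],Rdown(0.006))
ps=shots()
save(ps[0],'g4S',(270,100,360,210),5.4)
```

```text
t 12.30 pos [504.1 453.   87.9] q [ 0.97  0.67 -0.08  0.   -0.81  0.6 ] F [-0.1 -0.7 -2.6] w 59.2
full d [-0.001  0.    -0.001] w [-0.    -0.    -0.004]
```

View pics/g4S.png

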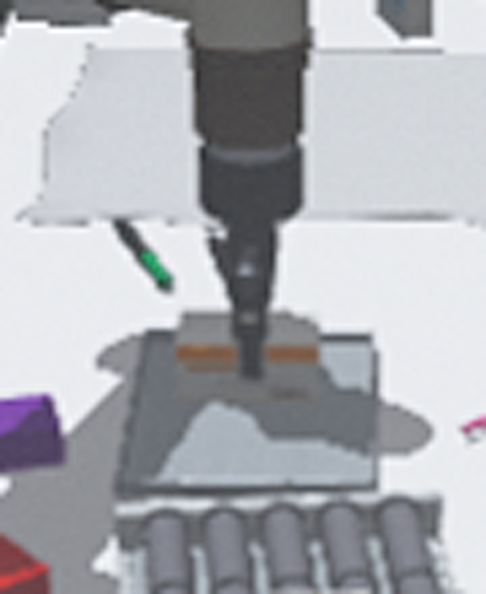

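Request:
apply_moves --increments '[[[0, 0, 0.01, 0, 0, 0, -1], [0, 0, 0.01, 0, 0, 0, 0.9], [0, 0, 0.01, 0, 0, 0, 0.9], [0, 0, 0.01, 0, 0, 0, 0.9], [0, 0, 0.01, 0, 0, 0, 0.9], [0, 0, 0.01, 0, 0, 0, 0.9]]]'

```text
clock: 13.0
position: [504.1, 453.0, 86.9]
ee_rot: [1.0, 0.002, 0.0, 0.0]
contact_force: [-0.7, -0.2, 0.3]
gripper_width: 80.9
```

Request:
apply_moves --increments '[[[0, 0, -0.2, 0, 0, 0, 0.9], [0, 0, -0.6, 0, 0, 0, 0.9], [0, 0, -1, 0, 0, 0, 0.9], [0, 0, -1, 0, 0, 0, 0.9]]]'

```text
clock: 13.4
position: [506.3, 455.4, 194.4]
ee_rot: [1.0, 0.003, 0.005, -0.005]
contact_force: [0.8, 1.6, -0.3]
gripper_width: 81.3
```

Request:
apply_moves --increments '[[[0, 0, -0.4, 0, 0, 0, 1], [0, 0, -0.8, 0, 0, 0, 1], [0, 0, -0.8, 0, 0, 0, 1]]]'

```text
clock: 13.7
position: [505.9, 454.7, 274.2]
ee_rot: [1.0, 0.003, 0.005, -0.005]
contact_force: [-0.1, -0.3, 0.6]
gripper_width: 85.3
```

```bash
cat > cart.py <<'E'
from h import *
import sys
def near(l,p,xyz):
    c=proj(p,xyz)[0]; o=arm.outline_of(l,p)
    o=[d for d in o if np.hypot(d['box'][0]-c[0],d['box'][1]-c[1])<25]
    if not o: print(l,p['shot'],'not seen'); return None
    d=min(o,key=lambda d:np.hypot(d['box'][0]-c[0],d['box'][1]-c[1])); print(l,p['shot'],np.round(d['box'],1),round(d['conf'],2)); return d['pixels']
DIM={'carton_big_mid':(60,105,45),'carton_flat_mid':(55,110,30)}
def carton(ps,l,x,y,yaw,zb):
    D=DIM[l]; ms=[near(l,p,[x,y,zb+D[2]/2]) for p in ps]
    for tag,mm in(('both',ms),('S',[ms[0],None]),('T',[None,ms[1]])):
        if all(m is None for m in mm): continue
        f=fit(ps,mm,lambda q:[boxpts(*q,D[:2],zb,zb+D[2])],[x,y,yaw],[8,8,.08]); print(tag,np.round(f[0],3),round(f[1],3))
E
python3 - <<'E'
from cart import *
plan([563,-55,260],Rdown(.07-np.pi/2))
ps=shots()
carton(ps,'carton_big_mid',504,453,1.57,3)
carton(ps,'carton_flat_mid',563,-55,.07,76)
save(ps[0],'g5S',(260,140,360,240),5.4)
E
```

```text
t 13.70 pos [505.9 454.7 274.2] q [ 0.97  0.49  0.11  0.   -1.17  0.6 ] F [-0.1 -0.3  0.6] w 85.3
full d [0.543 5.101 0.1  ] w [-2.900e-02 -1.000e-03  3.012e+00]
part d [0.106 1.    0.02 ] w [-0.006 -0.     0.59 ] n=5.10
carton_big_mid 21 [318.4 167.1  26.8  16.9] 0.7
carton_big_mid 22 [196.1 205.9  17.3  26.1] 0.97
both [500.203 447.241   1.57 ] 0.315
S [500.92  447.938   1.585] 0.017
T [498.81  446.865   1.52 ] 0.288
carton_flat_mid 21 [331.6 225.8  24.5  31.3] 0.97
carton_flat_mid 22 [331.2 182.5  33.7  13. ] 0.94
both [ 5.63834e+02 -5.59180e+01  6.40000e-02] 0.046
S [ 5.63553e+02 -5.92360e+01  6.50000e-02] 0.017
T [ 5.64917e+02 -5.51940e+01  4.80000e-02] 0.023
```

View pics/g5S.png

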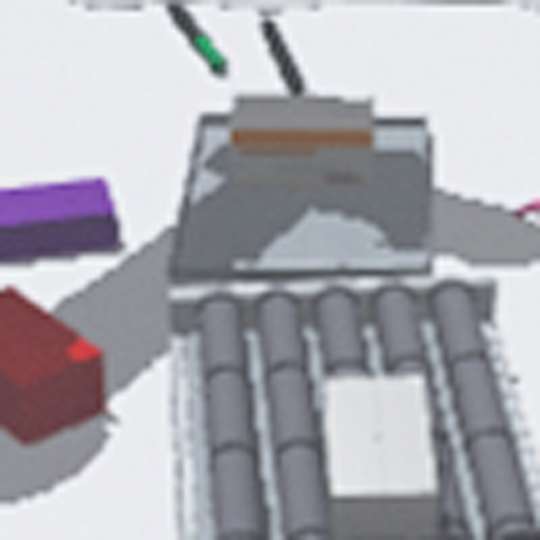

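Request:
apply_moves --increments '[[[0.1, 0.9, 0.02, 0, 0, 0, 1], [0.1, 0.9, 0.02, 0, 0, 0, 1], [0.1, 0.9, 0.02, 0, 0, 0, 1]]]'

```text
clock: 14.3
position: [514.3, 358.7, 263.8]
ee_rot: [1.0, 0.0, -0.001, 0.002]
contact_force: [-0.1, 0.4, 1.3]
gripper_width: 85.3
```

Request:
apply_moves --increments '[[[0.1, 0.9, 0.02, 0, 0, 0, 1], [0.1, 0.9, 0.02, 0, 0, 0, 1], [0.1, 0.9, 0.02, 0, 0, 0, 1]]]'

```text
clock: 14.6
position: [524.5, 269.3, 262.0]
ee_rot: [1.0, 0.0, -0.001, 0.001]
contact_force: [0.2, 0.2, -0.1]
gripper_width: 85.7
```

Request:
apply_moves --increments '[[[0.1, 0.9, 0.02, 0, 0, 0, 1], [0.1, 0.9, 0.02, 0, 0, 0, 1], [0.1, 0.9, 0.02, 0, 0, 0, 1]]]'

```text
clock: 14.9
position: [535.0, 180.0, 260.1]
ee_rot: [1.0, 0.0, -0.001, 0.001]
contact_force: [-0.2, 0.7, 0.2]
gripper_width: 85.6
```

Request:
apply_moves --increments '[[[0.1, 0.9, 0.02, 0, 0, 0, 1], [0.1, 0.9, 0.02, 0, 0, 0, 1], [0.1, 0.9, 0.02, 0, 0, 0, 1]]]'

```text
clock: 15.2
position: [545.6, 90.6, 258.1]
ee_rot: [1.0, 0.0, -0.001, 0.001]
contact_force: [0.8, 0.6, 0.7]
gripper_width: 85.4
```

Request:
apply_moves --increments '[[[0.1, 0.9, 0.02, 0, 0, 0, 1], [0.1, 0.9, 0.02, 0, 0, 0, 1], [0.1, 0.9, 0.02, 0, 0, 0, 1]]]'

```text
clock: 15.5
position: [556.3, 0.9, 256.1]
ee_rot: [1.0, 0.0, -0.001, 0.0]
contact_force: [-0.5, -0.0, -1.0]
gripper_width: 85.4
```

Request:
apply_moves --increments '[[[0.05, 0.6, 0.02, 0, 0, 1, 1], [0.05, 0.6, 0.02, 0, 0, 1, 1], [0.05, 0.6, 0.02, 0, 0, 1, 1], [0.05, 0.6, 0.02, 0, 0, 1, 1]]]'

```text
clock: 15.9
position: [561.8, -56.0, 254.3]
ee_rot: [0.969, -0.247, -0.0, 0.0]
contact_force: [-0.6, -0.3, -1.1]
gripper_width: 85.6
```

Request:
apply_moves --increments '[[[0, 0, 0, 0, 0, 1, 1], [0, 0, 0, 0, 0, 1, 1], [0, 0, 0, 0, 0, 1, 1], [0, 0, 0, 0, 0, 1, 1]]]'

```text
clock: 16.3
position: [561.8, -55.2, 254.4]
ee_rot: [0.878, -0.479, -0.0, 0.0]
contact_force: [0.2, 0.0, -0.3]
gripper_width: 85.7
```

Request:
apply_moves --increments '[[[0, 0, 0, 0, 0, 1, 1], [0, 0, 0, 0, 0, 1, 1], [0, 0, 0, 0, 0, 1, 1], [0, 0, 0, 0, 0, 1, 1]]]'

```text
clock: 16.7
position: [561.8, -55.2, 254.4]
ee_rot: [0.732, -0.681, -0.0, 0.0]
contact_force: [-0.0, 0.3, 0.3]
gripper_width: 85.1
```

Run:
```python
from cart import *
plan([564,-57,149],Rdown(.06-np.pi/2))
```

```text
t 16.70 pos [561.8 -55.2 254.4] q [ 0.19  0.32 -0.22 -0.   -1.03 -0.12] F [-0.   0.3  0.3] w 85.1
full d [ 0.02  -0.021  1.054] w [0.001 0.    0.026]
part d [ 0.019 -0.02   1.   ] w [0.001 0.    0.024] n=1.05
```

Request:
apply_moves --increments '[[[0.02, -0.02, 0.4, 0, 0, 0.025, 1], [0.02, -0.02, 0.8, 0, 0, 0.025, 1], [0.02, -0.02, 0.9, 0, 0, 0.025, 1], [0.02, -0.02, 1, 0, 0, 0.025, 1], [0.02, -0.02, 1, 0, 0, 0.025, 1]]]'

```text
clock: 17.2
position: [563.8, -58.0, 154.6]
ee_rot: [0.729, -0.684, -0.0, 0.0]
contact_force: [-0.7, 1.1, -0.2]
gripper_width: 85.5
```

Run:
```python
from cart import *
plan([564,-57,149],Rdown(.06-np.pi/2))
ps=shots()
save(ps[0],'g6S',(280,140,400,260),5)
```

```text
t 17.20 pos [563.8 -58.  154.6] q [ 0.18  0.44 -0.33  0.   -0.81 -0.12] F [-0.7  1.1 -0.2] w 85.5
full d [-0.01  -0.003  0.056] w [ 0.001 -0.001  0.007]
```

View pics/g6S.png

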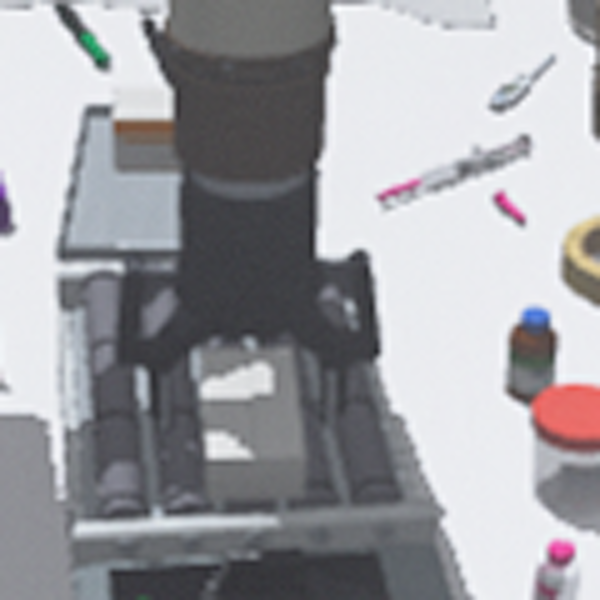

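Run:
```python
from h import *
p=arm.get_image('side')
for uv in((311.4,222.5),(345.6,223)):
    o,v=ray(p,uv); t=(-58-11-o[1])/v[1]; print(o+t*v)
    t=(-58-o[1])/v[1]; print(o+t*v)
```

```text
[512.58378562 -69.         103.67069996]
[511.8411693  -58.          96.06031347]
[609.69664718 -69.         103.62577932]
[610.07916337 -58.          96.01487239]
```

Request:
apply_moves --increments '[[[0, 0, 0.07, 0, 0, 0, 1], [0, 0, 0.07, 0, 0, 0, 1], [0, 0, 0.07, 0, 0, 0, -1], [0, 0, 0.07, 0, 0, 0, -1], [0, 0, 0.07, 0, 0, 0, -1], [0, 0, 0.07, 0, 0, 0, -1], [0, 0, 0.07, 0, 0, 0, -1], [0, 0, 0.07, 0, 0, 0, -1], [0, 0, 0.07, 0, 0, 0, -1]]]'

```text
clock: 18.25
position: [563.7, -58.7, 148.5]
ee_rot: [0.729, -0.685, 0.0, -0.0]
contact_force: [0.3, -0.3, 5.6]
gripper_width: 54.0
```

Request:
apply_moves --increments '[[[0, 0, -0.2, 0, 0, 0, -1], [0, 0, -0.4, 0, 0, 0, -1], [0, 0, -0.6, 0, 0, 0, -1], [0, 0, -0.8, 0, 0, 0, -1], [0, 0, -1, 0, 0, 0, -1], [0, 0, -1, 0, 0, 0, -1]]]'

```text
clock: 18.85
position: [564.2, -58.5, 249.7]
ee_rot: [0.729, -0.685, 0.001, -0.002]
contact_force: [0.9, -1.4, -1.1]
gripper_width: 54.0
```

Run:
```python
from h import *
plan([503,345,250],Rdown(0.006))
ps=shots()
save(ps[0],'g7S',(280,120,400,240),5)
```

```text
t 18.85 pos [564.2 -58.5 249.7] q [ 0.18  0.33 -0.22  0.   -1.02 -0.12] F [ 0.9 -1.4 -1.1] w 54.0
full d [-4.065e+00  3.580e-01 -3.000e-03] w [-0.007 -0.006 -3.028]
part d [-1.     0.088 -0.001] w [-0.002 -0.001 -0.745] n=4.07
```

View pics/g7S.png

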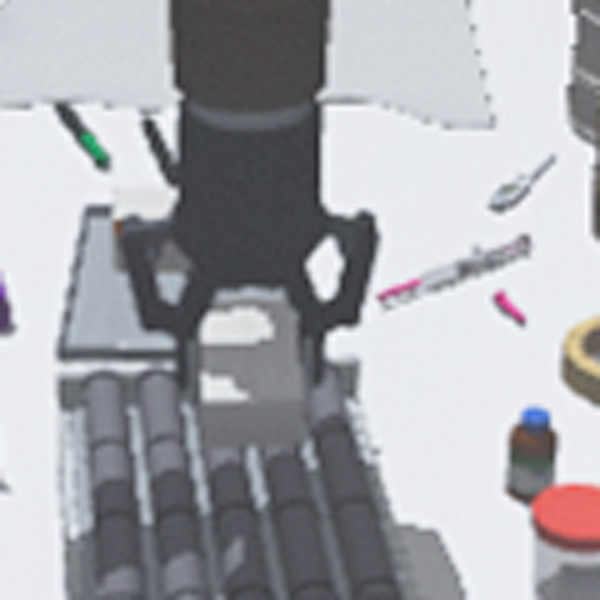

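Request:
apply_moves --increments '[[[-0.3, 0.02, 0, 0, 0, 0, -1], [-0.6, 0.05, 0, 0, 0, 0, -1], [-0.81, 0.07, 0, 0, 0, 0, -1]]]'

```text
clock: 19.25
position: [550.0, 22.8, 245.6]
ee_rot: [0.729, -0.685, -0.001, 0.002]
contact_force: [-0.2, -0.3, -0.7]
gripper_width: 54.0
```

Request:
apply_moves --increments '[[[-0.3, 0.02, 0, 0, 0, 0, -1], [-0.6, 0.05, 0, 0, 0, 0, -1], [-0.81, 0.07, 0, 0, 0, 0, -1]]]'

```text
clock: 19.55
position: [538.0, 103.5, 245.6]
ee_rot: [0.729, -0.684, -0.001, 0.002]
contact_force: [0.8, 0.3, -1.2]
gripper_width: 53.9
```

Request:
apply_moves --increments '[[[-0.3, 0.02, 0, 0, 0, 0, -1], [-0.6, 0.05, 0, 0, 0, 0, -1], [-0.81, 0.07, 0, 0, 0, 0, -1]]]'

```text
clock: 19.85
position: [526.0, 183.8, 245.5]
ee_rot: [0.729, -0.684, -0.001, 0.002]
contact_force: [-0.3, 0.1, -2.2]
gripper_width: 53.9
```

Request:
apply_moves --increments '[[[-0.3, 0.02, 0, 0, 0, 0, -1], [-0.6, 0.05, 0, 0, 0, 0, -1], [-0.81, 0.07, 0, 0, 0, 0, -1]]]'

```text
clock: 20.15
position: [514.0, 264.2, 245.4]
ee_rot: [0.729, -0.684, -0.001, 0.002]
contact_force: [-0.4, -0.1, -1.4]
gripper_width: 54.1
```

Request:
apply_moves --increments '[[[-0.3, 0.02, 0, 0, 0, 0, -1], [-0.6, 0.05, 0, 0, 0, 0, -1], [-0.81, 0.07, 0, 0, 0, 0, -1], [-0.81, 0.07, 0, 0, 0, 0, -1]]]'

```text
clock: 20.55
position: [502.3, 345.4, 245.9]
ee_rot: [0.73, -0.684, -0.0, 0.001]
contact_force: [0.4, 0.5, -0.8]
gripper_width: 54.3
```

Request:
apply_moves --increments '[[[0, 0, 0, 0, 0, -0.3, -1], [0, 0, 0, 0, 0, -0.6, -1], [0, 0, 0, 0, 0, -0.757, -1], [0, 0, 0, 0, 0, -0.757, -1]]]'

```text
clock: 20.95
position: [502.9, 342.4, 246.9]
ee_rot: [0.844, -0.536, -0.0, 0.001]
contact_force: [-0.3, -0.3, -1.1]
gripper_width: 54.2
```

Request:
apply_moves --increments '[[[0, 0, 0, 0, 0, -0.3, -1], [0, 0, 0, 0, 0, -0.6, -1], [0, 0, 0, 0, 0, -0.757, -1], [0, 0, 0, 0, 0, -0.757, -1]]]'

```text
clock: 21.35
position: [503.0, 342.7, 247.3]
ee_rot: [0.93, -0.368, -0.0, 0.001]
contact_force: [0.1, -0.2, -0.7]
gripper_width: 53.9
```

Request:
apply_moves --increments '[[[0, 0, 0, 0, 0, -0.3, -1], [0, 0, 0, 0, 0, -0.6, -1], [0, 0, 0, 0, 0, -0.757, -1], [0, 0, 0, 0, 0, -0.757, -1]]]'

```text
clock: 21.75
position: [503.1, 342.9, 247.6]
ee_rot: [0.982, -0.187, -0.0, 0.0]
contact_force: [-0.5, -0.8, -0.7]
gripper_width: 53.9
```

Request:
apply_moves --increments '[[[0, 0, 0, 0, 0, -0.3, -1], [0, 0, 0, 0, 0, -0.6, -1], [0, 0, 0, 0, 0, -0.757, -1], [0, 0, 0, 0, 0, -0.757, -1]]]'

```text
clock: 22.15
position: [503.1, 343.1, 247.7]
ee_rot: [1.0, 0.001, -0.0, 0.0]
contact_force: [0.4, -0.2, -0.6]
gripper_width: 53.9
```

Run:
```python
from h import *
plan([503,345,76],Rdown(0.006))
ps=shots()
save(ps[0],'g8S',(260,80,380,200),5)
```

```text
t 22.15 pos [503.1 343.1 247.7] q [ 0.86  0.4  -0.11 -0.   -1.06  0.71] F [ 0.4 -0.2 -0.6] w 53.9
full d [-0.    -0.019  1.717] w [ 0.001  0.001 -0.008]
part d [-0.    -0.011  1.   ] w [ 0.     0.    -0.005] n=1.72
```

View pics/g8S.png

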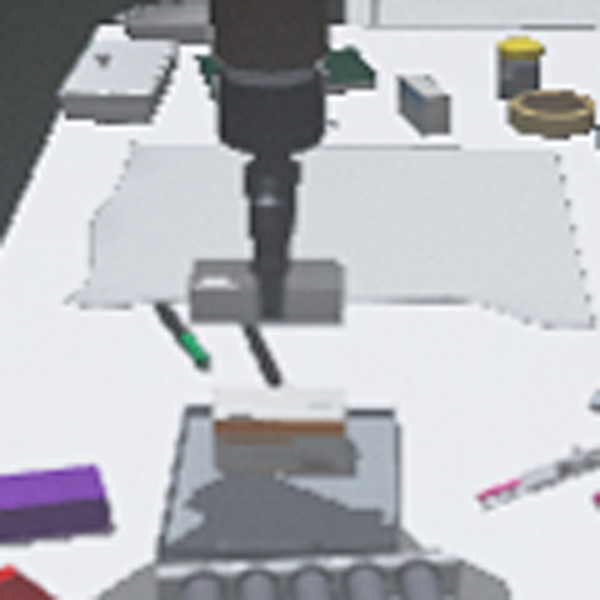

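Carton is held level; the big one is still in place. Descend.

Request:
apply_moves --increments '[[[0, -0.01, 0.3, 0, 0, 0, -1], [0, -0.01, 0.6, 0, 0, 0, -1], [0, -0.01, 0.9, 0, 0, 0, -1], [0, -0.01, 0.9, 0, 0, 0, -1]]]'

```text
clock: 22.65
position: [501.2, 342.5, 153.5]
ee_rot: [1.0, 0.001, -0.004, 0.003]
contact_force: [-0.2, -1.6, -2.4]
gripper_width: 54.1
```

Request:
apply_moves --increments '[[[0, 0, 0.2, 0, 0, 0, -1], [0, 0, 0.4, 0, 0, 0, -1], [0, 0, 0.6, 0, 0, 0, -1], [0, 0, 0.7, 0, 0, 0, -1], [0, 0, 0.72, 0, 0, 0, -1], [0, 0, 0.72, 0, 0, 0, -1]]]'

```text
clock: 23.25
position: [503.6, 344.8, 86.9]
ee_rot: [1.0, 0.003, 0.001, -0.0]
contact_force: [0.3, 0.1, -0.9]
gripper_width: 54.3
```

Run:
```python
from h import *
plan([503,345,76],Rdown(0.006))
```

```text
t 23.25 pos [503.6 344.8  86.9] q [ 0.87  0.59 -0.27  0.   -0.71  0.71] F [ 0.3  0.1 -0.9] w 54.3
full d [-0.007 -0.001  0.109] w [-0.002 -0.002 -0.001]
```

Request:
apply_moves --increments '[[[0, 0, 0.04, 0, 0, 0, -1], [0, 0, 0.08, 0, 0, 0, -1], [0, 0, 0.11, 0, 0, 0, -1], [0, 0, 0.115, 0, 0, 0, -1], [0, 0, 0.115, 0, 0, 0, 0.9], [0, 0, 0.115, 0, 0, 0, 0.9], [0, 0, 0.115, 0, 0, 0, 0.9], [0, 0, 0.115, 0, 0, 0, 0.9], [0, 0, 0.115, 0, 0, 0, 0.9]]]'

```text
clock: 24.15
position: [503.1, 344.3, 74.3]
ee_rot: [1.0, 0.003, -0.0, 0.0]
contact_force: [0.8, -0.1, -0.6]
gripper_width: 81.3
```

Request:
apply_moves --increments '[[[0, 0, -0.2, 0, 0, 0, 0.9], [0, 0, -0.6, 0, 0, 0, 0.9], [0, 0, -1, 0, 0, 0, 0.9], [0, 0, -1, 0, 0, 0, 0.9]]]'

```text
clock: 24.55
position: [505.5, 346.6, 180.9]
ee_rot: [1.0, 0.004, 0.005, -0.004]
contact_force: [-0.1, 1.4, 0.0]
gripper_width: 81.3
```

Request:
apply_moves --increments '[[[0, 0.4, -0.4, 0, 0, 0, 1], [0, 0.8, -0.9, 0, 0, 0, 1], [0, 0.8, -0.9, 0, 0, 0, 1]]]'

```text
clock: 24.85
position: [504.2, 262.9, 267.9]
ee_rot: [1.0, 0.002, 0.002, -0.001]
contact_force: [0.5, 0.5, 0.1]
gripper_width: 85.6
```

Run:
```python
from cart import *
ps=shots()
carton(ps,'carton_big_mid',501,448,1.57,3)
carton(ps,'carton_flat_mid',503,345,1.57,3)
save(ps[0],'g9S',(280,140,360,220),6)
save(ps[1],'g9T',(160,150,400,270),3.3)
plan([503,345,76],Rdown(0.006))
```

```text
carton_big_mid 30 [317.5 164.8  30.   18.5] 0.92
carton_big_mid 31 [194.  198.8  16.2  12.3] 0.6
both [504.854 455.677   1.544] 1.854
S [500.194 443.328   1.597] 0.01
T [517.232 465.188   1.444] 1.708
carton_flat_mid 30 [313.5 180.2  30.7  14.6] 0.81
carton_flat_mid 31 [227.8 216.4  12.3   4.4] 0.48
both [491.292 338.801   1.684] 4.24
S [495.057 340.466   1.619] 0.02
T [483.446 340.768   1.721] 4.165
t 25.15 pos [503.1 264.6 262.8] q [ 0.77  0.32 -0.19 -0.   -1.06  0.81] F [-0.5 -0.1 -0.2] w 85.4
full d [ 0.008 -0.807  1.867] w [ 0.003  0.004 -0.   ]
part d [ 0.004 -0.432  1.   ] w [ 0.002  0.002 -0.   ] n=1.87
```

View pics/g9S.png

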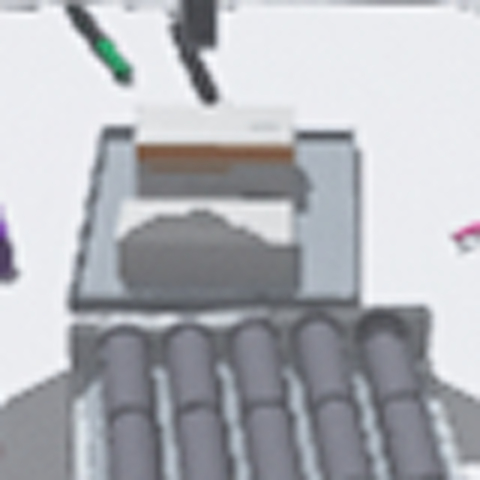

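View pics/g9T.png

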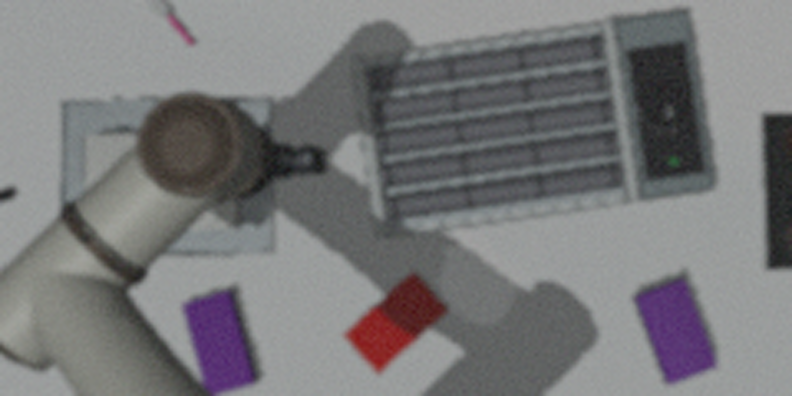

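```bash
cat > bot.py <<'E'
from h import *
def caps(p,zt=96):
    im=p['img'].astype(int); c=[]
    m=(im.min(2)>150).astype(np.uint8)
    q=proj(p,boxpts(476,-396,0,(175,215),3,3))[[0,1,3,2]]
    k=np.zeros((400,640),np.uint8); cv2.fillConvexPoly(k,q.astype(int),1)
    n,l,st,ce=cv2.connectedComponentsWithStats(m*k)
    for i in range(1,n):
        if 3<st[i,4]<120:
            w=np.clip(im.min(2)-90,0,None)*(cv2.dilate((l==i).astype(np.uint8),np.ones((3,3)))*1)
            v,u=np.nonzero(w); ww=w[v,u]; c.append(((u*ww).sum()/ww.sum(),(v*ww).sum()/ww.sum()))
    return c
E
python3 - <<'E'
from bot import *
ps=shots()
for c in caps(ps[1]):
    X=at_z(ps[1],c,96); print(np.round(c,1),np.round(X,1),'side proj of cap top, mid',np.round(proj(ps[0],[X,[X[0],X[1],40.5]]),1).tolist())
for n,p in zip('ST',ps): print(n,[(np.round(d['at'],1).tolist(),round(d['conf'],2)) for l in('bottle0_mid',) for d in arm.mark_of(l,p)],[(np.round(d['box'],1).tolist(),round(d['conf'],2)) for d in arm.outline_of('bottle0_mid',p)])
save(ps[0],'b1S',(230,270,350,390),5)
save(ps[1],'b1T',(385,175,455,240),7)
E
```

```text
[407.  189.5] [ 535.6 -329.3   96. ] side proj of cap top, mid [[315.3, 289.4], [315.6, 306.4]]
[407.1 220.5] [ 424.2 -326.1   96. ] side proj of cap top, mid [[267.5, 287.5], [269.3, 304.5]]
[440.9 220.4] [ 422.7 -446.4   96. ] side proj of cap top, mid [[258.5, 328.0], [260.8, 345.5]]
S [([257.7, 347.9], 0.8), ([288.3, 340.4], 0.4)] [([261.9, 344.2, 27.5, 39.1], 0.7)]
T [([436.8, 219.0], 0.72)] [([437.0, 220.2, 18.7, 15.3], 0.46), ([404.6, 223.9, 14.1, 15.8], 0.27)]
```

View pics/b1S.png

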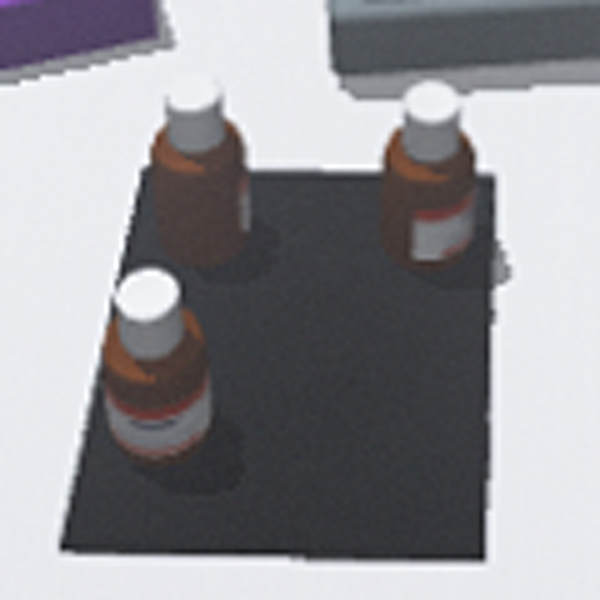

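View pics/b1T.png

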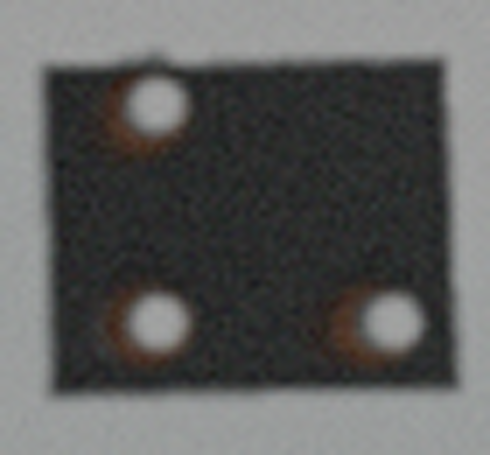

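```bash
cat >> h.py <<'E'
def Rt(az,phi): return Rdown(az-np.pi/2)@R.from_euler('y',phi).as_matrix()
TH1=np.radians(50);TH2=np.radians(40);GR=58.
def tcp_at(mid,Rm,back=0): return np.array(mid,float)-(GR+back)*Rm[:,2]
E
python3 - <<'E'
from h import *
C=[424,-448,41]; az=-.813; Rm=Rt(az,-TH1); print(tcp_at(C,Rm,100),tcp_at(C,Rm),Rm[:,2])
plan([336,-531,260],Rdown(az-np.pi/2))
E
```

```text
[ 336.0859204  -531.19009052  142.56044233] [ 391.72774293 -478.5381345    78.28168136] [ 0.55641823  0.52651956 -0.64278761]
t 25.45 pos [503.4 264.7 263.6] q [ 0.77  0.32 -0.19 -0.   -1.06  0.81] F [ 0.2 -0.1  0.8] w 85.3
full d [-1.724  7.947  0.045] w [ 3.00e-03 -1.00e-03  4.78e+00]
part d [-0.217  1.     0.006] w [ 0.    -0.     0.602] n=7.95
```

Request:
apply_moves --increments '[[[-0.216, 0.994, 0, 0, 0, 0, 1], [-0.216, 0.994, 0, 0, 0, 0, 1], [-0.216, 0.994, 0, 0, 0, 0, 1]]]'

```text
clock: 25.75
position: [480.5, 161.0, 264.1]
ee_rot: [1.0, 0.001, -0.001, 0.001]
contact_force: [0.5, 0.5, 0.6]
gripper_width: 85.8
```

Request:
apply_moves --increments '[[[-0.216, 0.994, 0, 0, 0, 0, 1], [-0.216, 0.994, 0, 0, 0, 0, 1], [-0.216, 0.994, 0, 0, 0, 0, 1]]]'

```text
clock: 26.05
position: [459.6, 61.9, 264.2]
ee_rot: [1.0, 0.001, -0.001, 0.0]
contact_force: [0.5, 0.8, -0.5]
gripper_width: 85.6
```

Request:
apply_moves --increments '[[[-0.216, 0.994, 0, 0, 0, 0, 1], [-0.216, 0.994, 0, 0, 0, 0, 1], [-0.216, 0.994, 0, 0, 0, 0, 1]]]'

```text
clock: 26.35
position: [439.2, -37.2, 264.3]
ee_rot: [1.0, 0.0, -0.001, 0.0]
contact_force: [-0.5, -0.3, -0.3]
gripper_width: 85.3
```

Request:
apply_moves --increments '[[[-0.216, 0.994, 0, 0, 0, 0, 1], [-0.216, 0.994, 0, 0, 0, 0, 1], [-0.216, 0.994, 0, 0, 0, 0, 1]]]'

```text
clock: 26.65
position: [418.8, -136.6, 264.3]
ee_rot: [1.0, 0.0, -0.0, 0.0]
contact_force: [0.6, 0.9, -0.5]
gripper_width: 85.4
```

Run:
```python
from h import *
plan([336,-531,260],Rdown(-.813-np.pi/2))
```

```text
t 26.65 pos [ 418.8 -136.6  264.3] q [ 0.06  0.1  -0.48  0.   -0.99  1.51] F [ 0.6  0.9 -0.5] w 85.4
full d [-0.828  3.943  0.045] w [ 2.000e-03 -0.000e+00  4.768e+00]
part d [-0.174  0.827  0.009] w [ 0. -0.  1.] n=4.77
```

Request:
apply_moves --increments '[[[-0.207, 0.985, 0, 0, 0, 0, 1], [-0.207, 0.985, 0, 0, 0, 0, 1], [-0.207, 0.985, 0, 0, 0, 0, 1]]]'

```text
clock: 26.95
position: [399.2, -235.4, 264.2]
ee_rot: [1.0, 0.0, -0.0, 0.0]
contact_force: [-0.1, 0.2, -0.1]
gripper_width: 85.4
```

Request:
apply_moves --increments '[[[-0.207, 0.985, 0, 0, 0, 0, 1], [-0.207, 0.985, 0, 0, 0, 0, 1], [-0.207, 0.985, 0, 0, 0, 0, 1]]]'

```text
clock: 27.25
position: [379.6, -334.0, 264.1]
ee_rot: [1.0, 0.001, 0.0, 0.0]
contact_force: [-0.3, 1.2, -1.0]
gripper_width: 85.5
```

Request:
apply_moves --increments '[[[-0.207, 0.985, 0, 0, 0, 0, 1], [-0.207, 0.985, 0, 0, 0, 0, 1], [-0.207, 0.985, 0, 0, 0, 0, 1]]]'

```text
clock: 27.55
position: [359.8, -432.5, 263.7]
ee_rot: [1.0, 0.001, -0.0, 0.0]
contact_force: [-0.4, 1.2, 0.1]
gripper_width: 85.4
```

Request:
apply_moves --increments '[[[-0.207, 0.985, 0, 0, 0, 0.95, 1], [-0.207, 0.985, 0, 0, 0, 0.95, 1], [-0.207, 0.985, 0, 0, 0, 0.95, 1], [-0.207, 0.985, 0, 0, 0, 0.95, 1]]]'

```text
clock: 27.95
position: [340.1, -527.9, 263.3]
ee_rot: [0.972, -0.233, -0.0, -0.0]
contact_force: [0.3, 0.6, 0.1]
gripper_width: 85.4
```

Request:
apply_moves --increments '[[[0, 0, 0, 0, 0, 0.95, 1], [0, 0, 0, 0, 0, 0.95, 1], [0, 0, 0, 0, 0, 0.95, 1], [0, 0, 0, 0, 0, 0.95, 1]]]'

```text
clock: 28.35
position: [340.4, -526.4, 264.6]
ee_rot: [0.891, -0.453, 0.0, -0.0]
contact_force: [0.2, 0.4, -0.7]
gripper_width: 85.3
```

Request:
apply_moves --increments '[[[0, 0, 0, 0, 0, 0.95, 1], [0, 0, 0, 0, 0, 0.95, 1], [0, 0, 0, 0, 0, 0.95, 1], [0, 0, 0, 0, 0, 0.95, 1]]]'

```text
clock: 28.75
position: [339.9, -527.0, 264.6]
ee_rot: [0.76, -0.65, 0.0, -0.0]
contact_force: [0.3, -0.9, -0.6]
gripper_width: 85.4
```

Request:
apply_moves --increments '[[[0, 0, 0, 0, 0, 0.95, 1], [0, 0, 0, 0, 0, 0.95, 1], [0, 0, 0, 0, 0, 0.95, 1], [0, 0, 0, 0, 0, 0.95, 1]]]'

```text
clock: 29.15
position: [339.5, -527.5, 264.5]
ee_rot: [-0.586, 0.811, -0.0, 0.0]
contact_force: [0.2, -1.0, 0.4]
gripper_width: 85.2
```

Request:
apply_moves --increments '[[[0, 0, 0, 0, 0, 0.95, 1], [0, 0, 0, 0, 0, 0.95, 1], [0, 0, 0, 0, 0, 0.95, 1], [0, 0, 0, 0, 0, 0.95, 1]]]'

```text
clock: 29.55
position: [339.2, -527.8, 264.5]
ee_rot: [-0.379, 0.926, -0.0, 0.0]
contact_force: [0.5, 0.1, 0.1]
gripper_width: 85.3
```

Run:
```python
from h import *
plan([336,-531,260],Rt(-.813,-TH1))
from cart import *
ps=shots()
carton(ps,'carton_big_mid',501,448,1.57,3)
carton(ps,'carton_flat_mid',500,343,1.57,3)
save(ps[0],'k1S'); save(ps[1],'k1T')
```

```text
t 29.55 pos [ 339.2 -527.8  264.5] q [-0.74  0.42 -0.04 -0.   -1.11 -0.05] F [0.5 0.1 0.1] w 85.3
full d [ 0.046 -0.     0.045] w [ 0.016 -1.745  0.035]
part d [ 0.026 -0.     0.026] w [ 0.009 -1.     0.02 ] n=1.75
carton_big_mid 34 [317.5 166.   24.4  17. ] 0.7
carton_big_mid 35 [195.5 205.7  20.8  26.7] 0.67
both [499.434 448.985   1.605] 0.067
S [499.5   448.614   1.595] 0.025
T [499.251 450.702   1.605] 0.035
carton_flat_mid 34 [313.9 179.6  30.9  11.4] 0.75
carton_flat_mid 35 [226.9 206.4  17.   23.6] 0.6
both [497.19  341.884   1.598] 0.06
S [495.044 338.567   1.608] 0.039
T [497.228 342.481   1.586] 0.009
```

View pics/k1S.png

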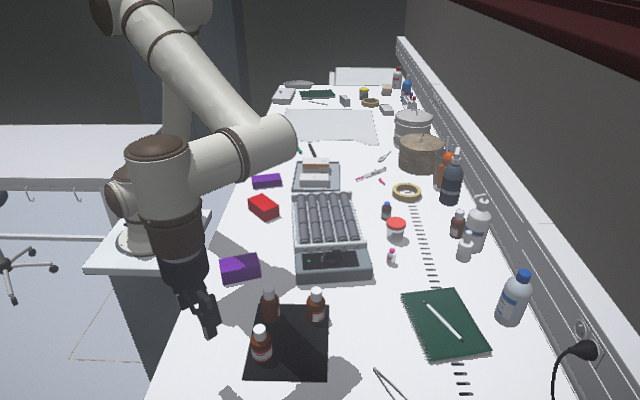

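View pics/k1T.png

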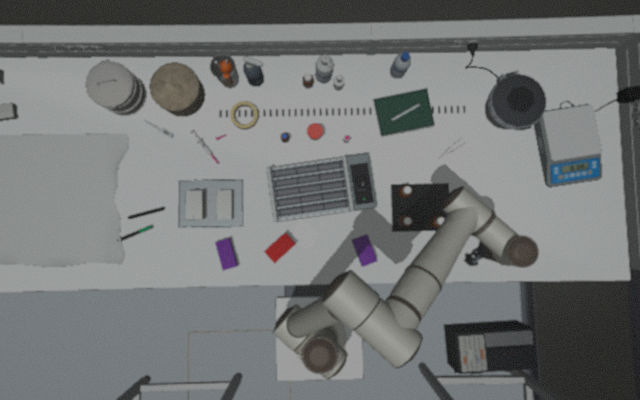

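Request:
apply_moves --increments '[[[0, 0, 0, 0, -0.3, 0, 1], [0, 0, 0, 0, -0.6, 0, 1], [0, 0, 0, 0, -0.87, 0, 1], [0, 0, 0, 0, -0.87, 0, 1]]]'

```text
clock: 30.25
position: [337.3, -530.3, 263.9]
ee_rot: [-0.366, 0.905, 0.081, 0.201]
contact_force: [-0.6, -1.1, -1.0]
gripper_width: 85.5
```

Request:
apply_moves --increments '[[[0, 0, 0, 0, -0.3, 0, 1], [0, 0, 0, 0, -0.6, 0, 1], [0, 0, 0, 0, -0.87, 0, 1], [0, 0, 0, 0, -0.87, 0, 1], [0, 0, 0, 0, -0.87, 0, 1]]]'

```text
clock: 30.75
position: [338.6, -528.1, 263.7]
ee_rot: [-0.342, 0.841, 0.159, 0.388]
contact_force: [-0.1, -0.4, 0.7]
gripper_width: 85.2
```

Run:
```python
from h import *
plan([336,-531,142],Rt(-.813,-TH1))
```

```text
t 30.75 pos [ 338.6 -528.1  263.7] q [-1.09  0.56  0.28 -0.82 -1.6   0.4 ] F [-0.1 -0.4  0.7] w 85.2
full d [ 0.952 -0.004  0.759] w [ 0.024 -0.014  0.016]
```

Request:
apply_moves --increments '[[[0.3, 0, 0.25, 0.01, 0, 0.01, 1], [0.6, 0, 0.5, 0.02, -0.01, 0.01, 1], [0.95, 0, 0.76, 0.02, -0.01, 0.01, 1], [0.95, 0, 0.76, 0.02, -0.01, 0.01, 1], [0.95, 0, 0.76, 0.02, -0.01, 0.01, 1]]]'

```text
clock: 31.25
position: [337.5, -529.9, 143.6]
ee_rot: [-0.338, 0.841, 0.157, 0.393]
contact_force: [0.3, 0.1, 0.7]
gripper_width: 85.4
```

Run:
```python
from bot import *
ps=shots()
for c in caps(ps[1]): print(np.round(c,1),np.round(at_z(ps[1],c,96),1))
plan(tcp_at([424,-449,41],Rt(-.813,-TH1)),Rt(-.813,-TH1))
save(ps[0],'b2S',(170,240,370,390),3.8)
save(ps[1],'b2T',(385,160,565,290),4)
```

```text
[407.1 189.5] [ 535.4 -329.5   96. ]
[440.9 220.7] [ 421.8 -446.2   96. ]
t 31.35 pos [ 337.7 -531.1  146. ] q [-1.1   0.69  0.2  -0.83 -1.45  0.56] F [-0.2 -0.2 -0.2] w 85.8
full d [0.039 0.004 1.007] w [-0.001 -0.001  0.019]
part d [0.038 0.004 1.   ] w [-0.001 -0.001  0.019] n=1.01
```

View pics/b2S.png

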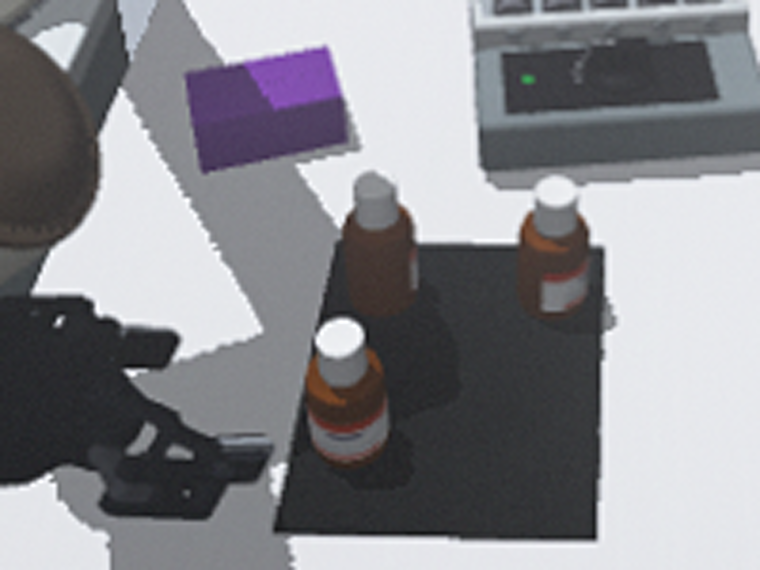

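View pics/b2T.png

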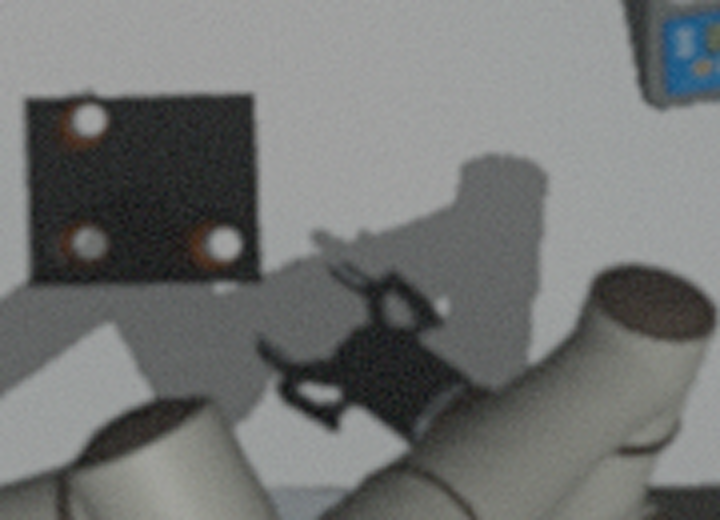

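Request:
apply_moves --increments '[[[0.04, 0, 0.3, 0, 0, 0.02, 1], [0.04, 0, 0.6, 0, 0, 0.02, 1], [0.04, 0, 0.85, 0, 0, 0.02, 1], [0.04, 0, 1, 0, 0, 0.02, 1], [0.04, 0, 1, 0, 0, 0.02, 1], [0.04, 0, 1, 0, 0, 0.02, 1]]]'

```text
clock: 31.95
position: [390.6, -480.3, 77.3]
ee_rot: [-0.334, 0.842, 0.157, 0.393]
contact_force: [-0.0, -0.1, 0.5]
gripper_width: 85.4
```

Run:
```python
from bot import *
plan(tcp_at([424,-449,41],Rt(-.813,-TH1)),Rt(-.813,-TH1))
ps=shots()
save(ps[0],'b3S',(190,260,330,380),5)
```

```text
t 31.95 pos [ 390.6 -480.3   77.3] q [-1.    0.75  0.11 -0.9  -1.3   0.61] F [-0.  -0.1  0.5] w 85.4
full d [-0.016 -0.002  0.004] w [-0.     0.002 -0.006]
```

View pics/b3S.png

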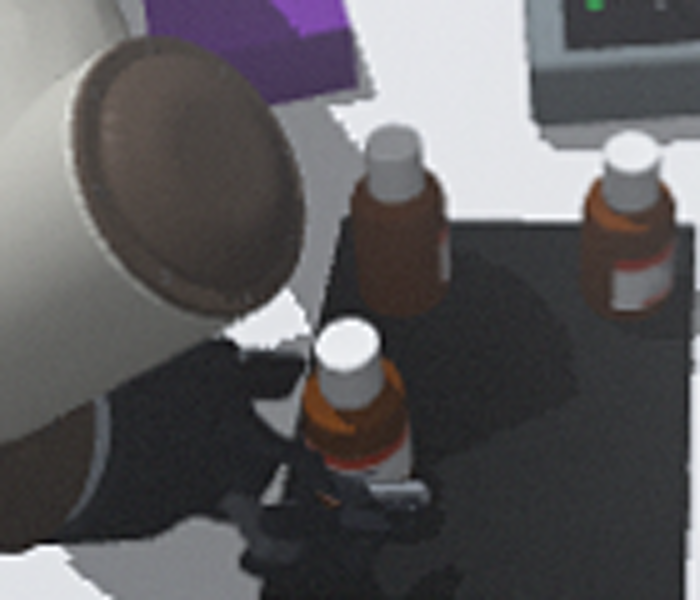

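Fingers straddle the bottle. Close and lift.

Request:
apply_moves --increments '[[[0, 0, 0, 0, 0, 0, -1], [0, 0, 0, 0, 0, 0, -1], [0, 0, 0, 0, 0, 0, -1], [0, 0, 0, 0, 0, 0, -1], [0, 0, 0, 0, 0, 0, -1], [0, 0, 0, 0, 0, 0, -1], [0, 0, 0, 0, 0, 0, -1], [0, 0, 0, 0, 0, 0, -1]]]'

```text
clock: 32.85
position: [390.2, -479.6, 76.4]
ee_rot: [-0.333, 0.842, 0.158, 0.393]
contact_force: [-2.6, -0.9, 5.1]
gripper_width: 42.1
```

Run:
```python
from bot import *
p=arm.read_state()['position']
plan(np.array(p)+[0,0,120],Rt(-.813,-TH1))
```

```text
t 32.85 pos [ 390.2 -479.6   76.4] q [-1.    0.75  0.11 -0.9  -1.3   0.61] F [-2.6 -0.9  5.1] w 42.1
full d [-0.921  0.005 -0.769] w [ 0.002  0.005 -0.01 ]
```

Request:
apply_moves --increments '[[[-0.15, 0, -0.13, 0, 0, 0, -1], [-0.3, 0, -0.26, 0, 0, 0, -1], [-0.5, 0, -0.42, 0, 0, 0, -1], [-0.7, 0, -0.58, 0, 0, 0, -1], [-0.92, 0, -0.77, 0, 0, 0, -1], [-0.92, 0, -0.77, 0, 0, 0, -1]]]'

```text
clock: 33.45
position: [391.8, -481.4, 202.2]
ee_rot: [-0.336, 0.842, 0.153, 0.394]
contact_force: [-0.0, -0.5, -0.8]
gripper_width: 41.9
```

Run:
```python
from bot import *
ps=shots()
plan([390,-480,260],Rt(-.813,TH2))
save(ps[0],'b4S',(170,220,370,370),3.8)
```

```text
t 33.55 pos [ 391.  -479.9  197.6] q [-0.99  0.59  0.16 -0.87 -1.43  0.44] F [ 0.8  0.5 -1.4] w 41.6
full d [-0.474  0.007 -0.406] w [ 3.000e-03  3.145e+00 -7.000e-03]
part d [-0.151  0.002 -0.129] w [ 0.001  1.    -0.002] n=3.14
```

View pics/b4S.png

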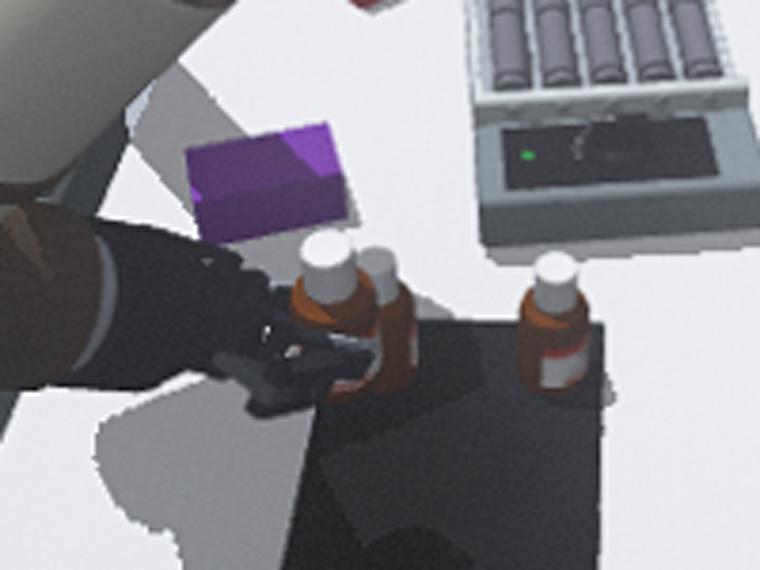

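Request:
apply_moves --increments '[[[-0.25, 0, -0.2, 0, 0, 0, -1], [-0.5, 0, -0.41, 0, 0, 0, -1], [-0.5, 0, -0.41, 0, 0, 0, -1]]]'

```text
clock: 33.85
position: [392.0, -480.7, 264.4]
ee_rot: [-0.335, 0.842, 0.155, 0.393]
contact_force: [0.5, -0.6, 0.4]
gripper_width: 42.0
```

Request:
apply_moves --increments '[[[0, 0, 0, 0, 0.25, 0, -1], [0, 0, 0, 0, 0.5, 0, -1], [0, 0, 0, 0, 0.75, 0, -1], [0, 0, 0, 0, 1, 0, -1], [0, 0, 0, 0, 1, 0, -1]]]'

```text
clock: 34.35
position: [392.6, -477.3, 259.4]
ee_rot: [-0.364, 0.913, 0.072, 0.172]
contact_force: [-0.1, 0.8, -1.2]
gripper_width: 42.0
```

Request:
apply_moves --increments '[[[0, 0, 0, 0, 0.25, 0, -1], [0, 0, 0, 0, 0.5, 0, -1], [0, 0, 0, 0, 0.75, 0, -1], [0, 0, 0, 0, 1, 0, -1], [0, 0, 0, 0, 1, 0, -1]]]'

```text
clock: 34.85
position: [390.9, -477.9, 257.3]
ee_rot: [-0.369, 0.927, -0.017, -0.06]
contact_force: [-0.8, 0.2, -2.2]
gripper_width: 42.3
```

Request:
apply_moves --increments '[[[0, 0, 0, 0, 0.25, 0, -1], [0, 0, 0, 0, 0.5, 0, -1], [0, 0, 0, 0, 0.75, 0, -1], [0, 0, 0, 0, 1, 0, -1], [0, 0, 0, 0, 1, 0, -1]]]'

```text
clock: 35.35
position: [389.8, -479.3, 257.2]
ee_rot: [-0.352, 0.884, -0.107, -0.288]
contact_force: [-0.2, 0.2, -1.4]
gripper_width: 41.8
```

Run:
```python
from bot import *
ps=shots()
plan([390,-480,260],Rt(-.813,TH2))
save(ps[0],'b5S',(170,200,370,350),3.8)
```

```text
t 35.45 pos [ 390.3 -480.2  259.2] q [-0.47  0.45 -0.33  0.65 -1.13 -0.73] F [ 0.2 -0.2 -0.1] w 42.3
full d [ 0.006  0.004 -0.006] w [0.02  0.155 0.   ]
```

View pics/b5S.png

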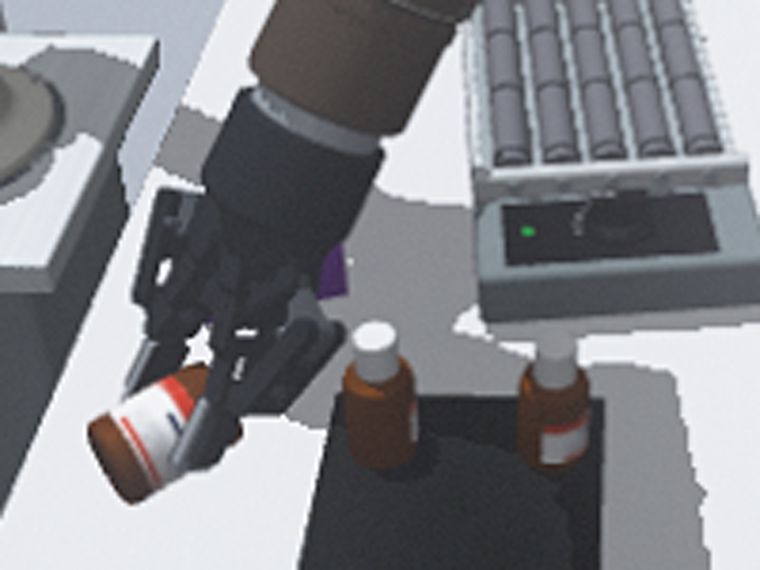

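```bash
sed -i 's/^MX=.*/MX=np.array([548.5,20.4]);MY=0.117/' ov.py
python3 - <<'E'
from ov import *
import pickle
ps,_=pickle.load(open('d.pkl','rb'))
for p,n,crop,s in zip(ps,'ST',[(285,180,385,285),(260,145,385,230)],[5.6,6.2]):
    a,b,c,d=crop
    raw=cv2.imread(f'pics/k1{n}.png')
    im=cv2.resize(raw[b:d,a:c],None,fx=s,fy=s,interpolation=cv2.INTER_CUBIC)
    im=np.clip(im.astype(float)*1.4,0,255).astype(np.uint8)
    for x in(-72,-36,0,36,72): 
        A,B=mix([[x,-132,76],[x,132,76]]); line(im,p,A,B,(0,255,0),crop,s)
    for x in(-103,103): 
        A,B=mix([[x,-236,52],[x,-148,52]]); line(im,p,A,B,(0,0,255),crop,s)
    A,B=mix([[-103,-236,52],[103,-236,52]]); line(im,p,A,B,(0,0,255),crop,s)
    cv2.imwrite(f'pics/ov2{n}.png',im)
E
```

```text
(no output)
```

View pics/ov2S.png

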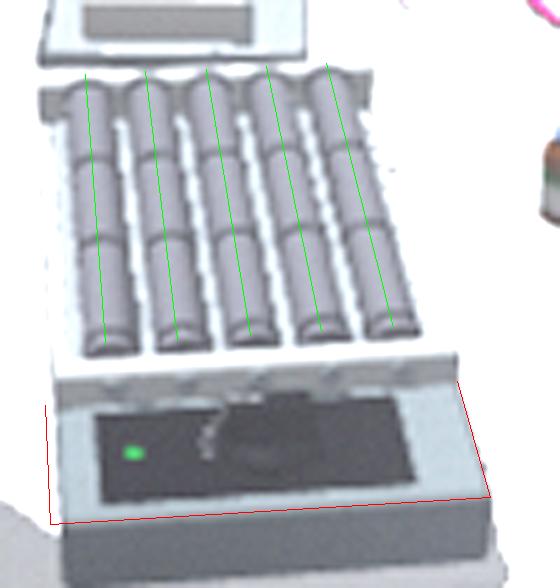

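View pics/ov2T.png

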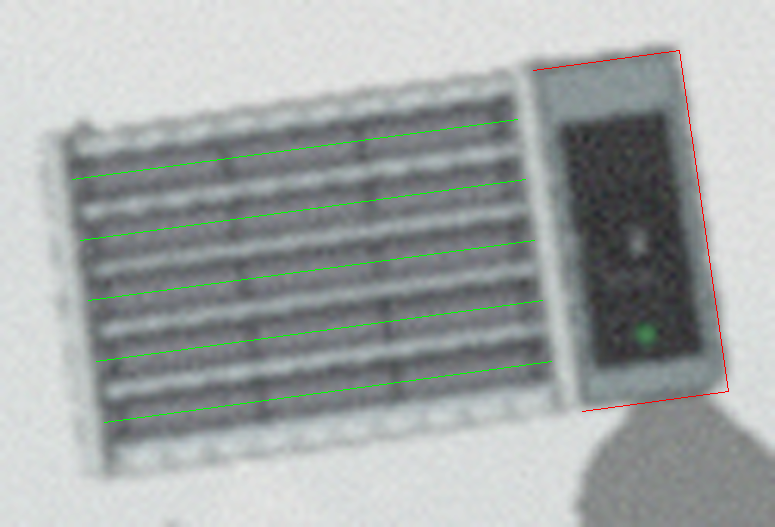

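```bash
cat > place.py <<'E'
from ov import *
import sys
def ptarget(x,y,lift=0):
    Rm=Rt(MY,TH2); mid=mix([[x,y,94+lift]])[0]
    return tcp_at(mid,Rm),Rm
E
python3 - <<'E'
from place import *
print(ptarget(-54,-75)[0]); T,Rm=ptarget(-54,-75,100); print(T)
s=arm.read_state()
plan(T,R.from_quat(s['ee_rot']).as_matrix()); plan(T,Rm)
E
```

```text
[499.27216338 -23.36404532 138.4305777 ]
[499.27216338 -23.36404532 238.4305777 ]
t 35.45 pos [ 390.3 -480.2  259.2] q [-0.47  0.45 -0.33  0.65 -1.13 -0.73] F [ 0.2 -0.2 -0.1] w 42.3
full d [-3.318  2.591 -2.092] w [0. 0. 0.]
part d [-1.     0.781 -0.63 ] w [0. 0. 0.] n=3.32
t 35.45 pos [ 390.3 -480.2  259.2] q [-0.47  0.45 -0.33  0.65 -1.13 -0.73] F [ 0.2 -0.2 -0.1] w 42.3
full d [-3.318  2.591 -2.092] w [ 1.159  0.151 -1.471]
part d [-1.     0.781 -0.63 ] w [ 0.349  0.045 -0.443] n=3.32
```

Request:
apply_moves --increments '[[[-0.25, 0.2, -0.16, 0, 0, 0, -1], [-0.5, 0.4, -0.32, 0, 0, 0, -1], [-0.83, 0.648, -0.523, 0, 0, 0, -1]]]'

```text
clock: 35.75
position: [417.6, -365.6, 254.9]
ee_rot: [-0.349, 0.886, -0.109, -0.285]
contact_force: [1.0, -0.1, -0.3]
gripper_width: 41.7
```

Request:
apply_moves --increments '[[[-0.28, 0.22, -0.17, 0, 0, 0, -1], [-0.55, 0.43, -0.35, 0, 0, 0, -1], [-0.83, 0.648, -0.523, 0, 0, 0, -1]]]'

```text
clock: 36.05
position: [445.4, -250.1, 249.2]
ee_rot: [-0.35, 0.886, -0.109, -0.284]
contact_force: [1.2, -0.2, -0.9]
gripper_width: 41.6
```

Request:
apply_moves --increments '[[[-0.28, 0.22, -0.17, 0, 0, 0, -1], [-0.55, 0.43, -0.35, 0, 0, 0, -1], [-0.83, 0.648, -0.523, 0, 0, 0, -1]]]'

```text
clock: 36.35
position: [472.5, -135.5, 243.4]
ee_rot: [-0.351, 0.886, -0.109, -0.284]
contact_force: [0.6, 0.0, -1.1]
gripper_width: 42.3
```

Request:
apply_moves --increments '[[[-0.28, 0.22, -0.17, 0, 0, 0, -1], [-0.55, 0.43, -0.35, 0, 0, 0, -1], [-0.83, 0.648, -0.523, 0, 0, 0, -1], [-0.83, 0.648, -0.523, 0, 0, 0, -1]]]'

```text
clock: 36.75
position: [501.1, -18.9, 237.1]
ee_rot: [-0.353, 0.885, -0.109, -0.284]
contact_force: [-0.3, 0.6, -1.2]
gripper_width: 42.2
```

Request:
apply_moves --increments '[[[0, 0, 0, 0.2, 0.025, -0.25, -1], [0, 0, 0, 0.4, 0.05, -0.5, -1], [0, 0, 0, 0.58, 0.075, -0.735, -1], [0, 0, 0, 0.58, 0.075, -0.735, -1]]]'

```text
clock: 37.15
position: [497.6, -23.3, 237.3]
ee_rot: [-0.542, 0.775, -0.188, -0.265]
contact_force: [-0.4, -0.5, -1.1]
gripper_width: 41.8
```

Request:
apply_moves --increments '[[[0, 0, 0, 0.2, 0.025, -0.25, -1], [0, 0, 0, 0.4, 0.05, -0.5, -1], [0, 0, 0, 0.58, 0.075, -0.735, -1], [0, 0, 0, 0.58, 0.075, -0.735, -1], [0, 0, 0, 0.58, 0.075, -0.735, -1]]]'

```text
clock: 37.65
position: [499.0, -23.4, 237.6]
ee_rot: [0.701, -0.625, 0.257, 0.228]
contact_force: [-0.7, 0.4, -1.3]
gripper_width: 42.0
```

Run:
```python
from place import *
plan(*ptarget(-54,-75,60))
ps=shots()
save(ps[0],'p1S',(230,120,430,290),3.6);save(ps[1],'p1T',(250,130,400,260),5)
```

```text
t 37.65 pos [499.  -23.4 237.6] q [ 0.48  0.29 -0.71  0.78 -1.03 -0.94] F [-0.7  0.4 -1.3] w 42.0
full d [-0.253 -0.003  0.3  ] w [ 0.002 -0.006 -0.005]
```

View pics/p1S.png

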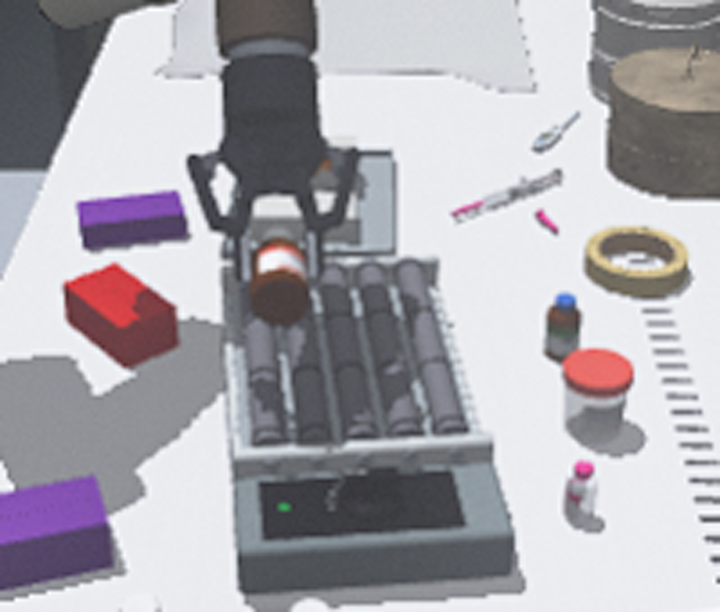

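View pics/p1T.png

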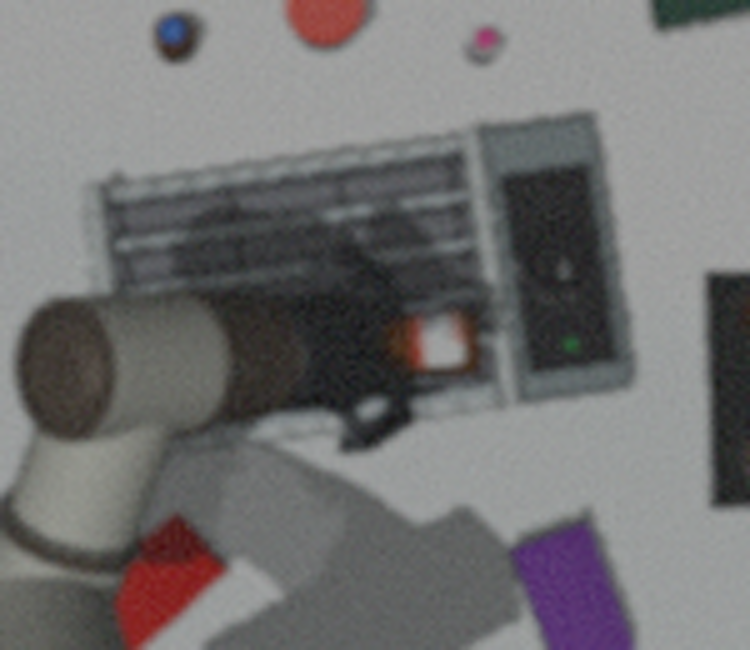

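Request:
apply_moves --increments '[[[-0.15, 0, 0.18, 0, 0, 0, -1], [-0.3, 0, 0.36, 0, 0, 0, -1], [-0.45, 0, 0.53, 0, 0, 0, -1], [-0.56, 0, 0.66, 0, -0.005, 0, -1], [-0.58, 0, 0.69, 0, -0.005, 0, -1], [-0.58, 0, 0.69, 0, -0.005, 0, -1]]]'

```text
clock: 38.35
position: [499.9, -22.7, 147.0]
ee_rot: [0.702, -0.624, 0.257, 0.228]
contact_force: [1.2, -0.9, -0.7]
gripper_width: 41.7
```

Run:
```python
from place import *
plan(*ptarget(-54,-75,1))
ps=shots()
save(ps[0],'p2S',(270,150,390,270),5);save(ps[1],'p2T',(290,150,400,240),6)
```

```text
t 38.35 pos [499.9 -22.7 147. ] q [ 0.43  0.42 -0.82  0.95 -0.85 -1.15] F [ 1.2 -0.9 -0.7] w 41.7
full d [-0.044  0.007  0.061] w [-0.002 -0.005  0.003]
```

View pics/p2S.png

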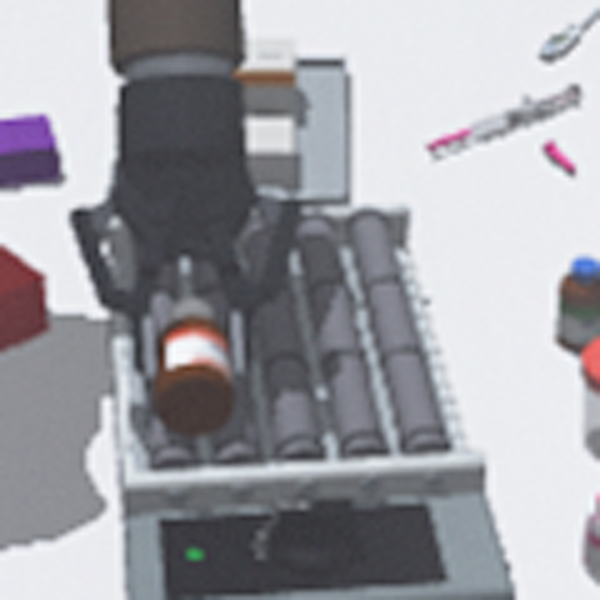

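View pics/p2T.png

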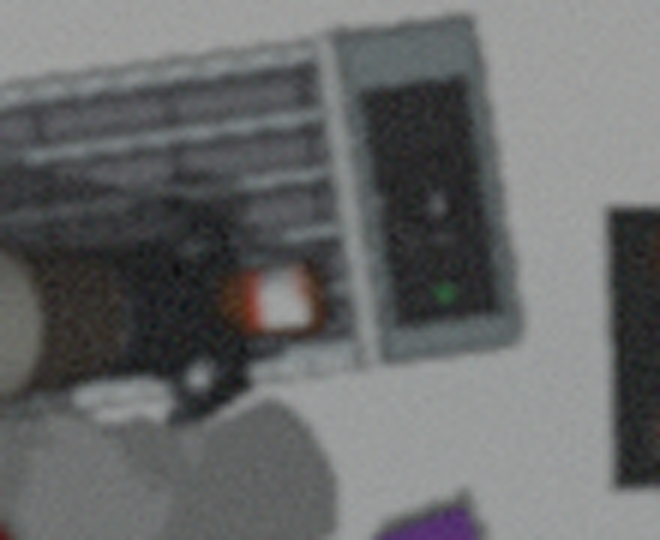

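Request:
apply_moves --increments '[[[-0.015, 0, 0.02, 0, 0, 0, -1], [-0.03, 0, 0.04, 0, 0, 0, -1], [-0.04, 0, 0.05, 0, 0, 0, -1], [-0.04, 0, 0.05, 0, 0, 0, -1], [-0.04, 0, 0.05, 0, 0, 0, -1]]]'

```text
clock: 38.95
position: [501.9, -21.9, 144.6]
ee_rot: [0.703, -0.622, 0.261, 0.226]
contact_force: [1.4, 2.5, 13.9]
gripper_width: 42.1
```

Run:
```python
from place import *
plan(*ptarget(-54,-75,0))
```

```text
t 38.95 pos [501.9 -21.9 144.6] q [ 0.43  0.42 -0.83  0.98 -0.84 -1.17] F [ 1.4  2.5 13.9] w 42.1
full d [-0.031  0.028  0.054] w [-0.018 -0.012  0.001]
```

Run:
```python
from place import *
ps=shots()
p=ps[0]; a,b,c,d=(285,185,345,255); s=8
im=cv2.resize(p['img'][b:d,a:c,::-1],None,fx=s,fy=s,interpolation=cv2.INTER_CUBIC); im=np.clip(im*1.5,0,255).astype(np.uint8)
for x,col in((-72,(0,255,0)),(-54,(0,0,255)),(-36,(0,255,0))):
    A,B=mix([[x,-132,76],[x,40,76]]); line(im,p,A,B,col,(a,b,c,d),s)
# expected bottle base circle at mid y=-75 -> base y=-112.5 ; 
th=np.linspace(0,2*np.pi,40)
for yb in(-112.5,):
    q=proj(p,mix(np.c_[-54+22.5*np.cos(th),0*th+yb,94+22.5*np.sin(th)])); q=((q-[a,b]+.5)*s).astype(int)
    cv2.polylines(im,[q],True,(255,255,0),1)
cv2.imwrite('pics/p3S.png',im)
print(arm.read_state()['contact_force'],arm.read_state()['wrist_torque'])
```

```text
[ 1.82429431  2.38452624 13.81843022] [-0.85271842 -0.44580356  0.46692883]
```

View pics/p3S.png

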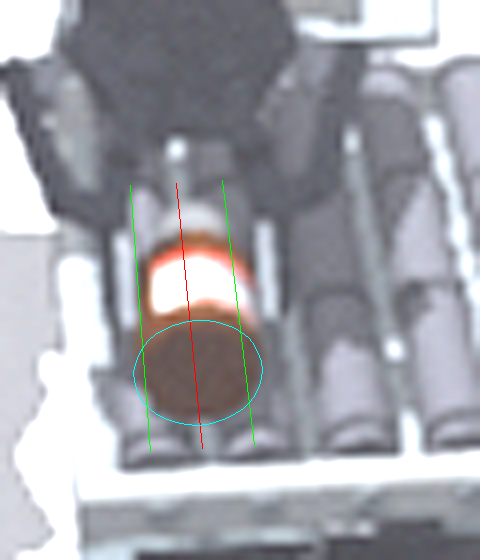

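Request:
apply_moves --increments '[[[0.01, 0, -0.015, 0, 0, 0, -1], [0.01, 0, -0.015, 0, 0, 0, 0.3], [0.01, 0, -0.015, 0, 0, 0, 0.6], [0.01, 0, -0.015, 0, 0, 0, 0.8], [0.01, 0, -0.015, 0, 0, 0, 0.8], [0.01, 0, -0.015, 0, 0, 0, 0.8], [0.01, 0, -0.015, 0, 0, 0, 0.8]]]'

```text
clock: 39.75
position: [498.7, -22.8, 142.0]
ee_rot: [0.703, -0.623, 0.256, 0.228]
contact_force: [-0.2, 0.9, 0.2]
gripper_width: 77.1
```

Run:
```python
from place import *
plan(*ptarget(-54,-75,0))
ps=shots()
save(ps[0],'p4S',(285,185,345,255),8)
```

```text
t 39.75 pos [498.7 -22.8 142. ] q [ 0.43  0.43 -0.83  0.97 -0.84 -1.17] F [-0.2  0.9  0.2] w 77.1
full d [-0.018 -0.005  0.031] w [-0.002 -0.005  0.007]
```

View pics/p4S.png

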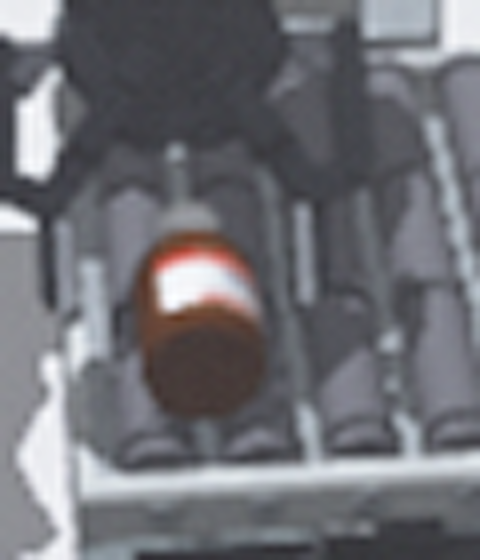

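Request:
apply_moves --increments '[[[0, 0, -0.3, 0, 0, 0, 0.8], [0, 0, -0.6, 0, 0, 0, 1], [0, 0, -1, 0, 0, 0, 1], [0, 0, -1, 0, 0, 0, 1]]]'

```text
clock: 40.25
position: [493.4, 45.0, 222.0]
ee_rot: [0.704, -0.623, 0.258, 0.223]
contact_force: [0.4, -0.1, -0.0]
gripper_width: 85.3
```

Request:
apply_moves --increments '[[[0.3, 0, -0.4, 0, 0, 0, 1], [0.5, 0, -0.6, 0, 0, 0, 1], [0.5, 0, -0.6, 0, 0, 0, 1]]]'

```text
clock: 40.55
position: [492.3, 42.2, 300.0]
ee_rot: [0.703, -0.624, 0.258, 0.224]
contact_force: [0.9, -0.2, -0.9]
gripper_width: 85.2
```

Run:
```python
from place import *
ps=shots()
B=[425.5,-329,41]; az=-.66; Rm=Rt(az,-TH1)
print(tcp_at(B,Rm,100),tcp_at(B,Rm))
s=arm.read_state(); 
plan(tcp_at(B,Rm,100)+[0,0,110],R.from_quat(s['ee_rot']).as_matrix())
plan(tcp_at(B,Rm,100)+[0,0,110],Rm)
save(ps[0],'p5S',(265,165,385,285),5);save(ps[1],'p5T',(250,140,460,260),3.7)
```

```text
[ 351.29138832 -424.61672713  142.56044233] [ 398.25886407 -364.09981122   78.28168136]
t 40.65 pos [490.8  41.3 296.5] q [ 0.63  0.24 -0.58  0.64 -1.22 -0.88] F [ 0.3 -0.5  0.2] w 85.2
full d [3.127 1.941 3.209] w [0. 0. 0.]
part d [0.974 0.605 1.   ] w [0. 0. 0.] n=3.21
t 40.65 pos [490.8  41.3 296.5] q [ 0.63  0.24 -0.58  0.64 -1.22 -0.88] F [ 0.3 -0.5  0.2] w 85.2
full d [3.127 1.941 3.209] w [ 0.15  -2.971  1.718]
part d [0.974 0.605 1.   ] w [ 0.047 -0.926  0.535] n=3.21
```

View pics/p5S.png

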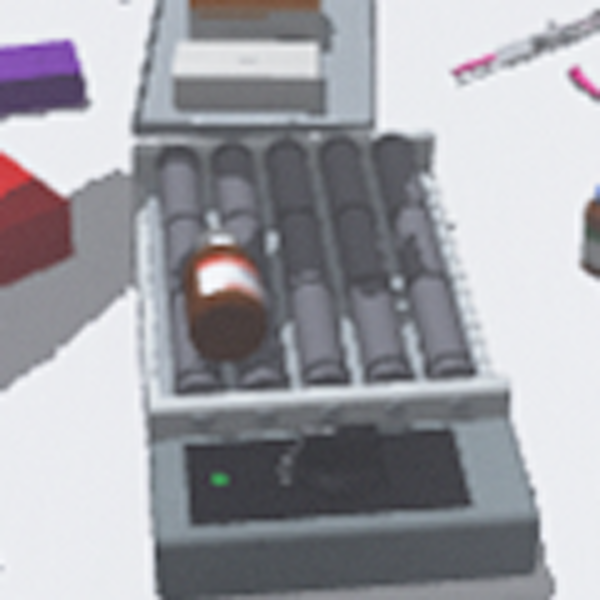

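View pics/p5T.png

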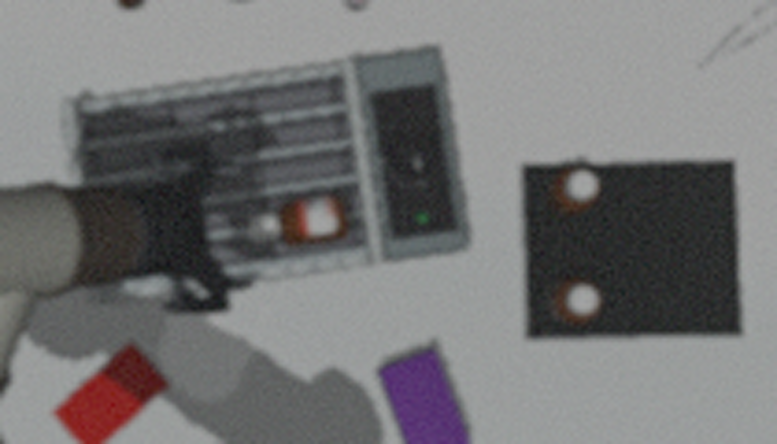

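Request:
apply_moves --increments '[[[0.782, 0.485, 0.802, 0, 0, 0, 1], [0.782, 0.485, 0.802, 0, 0, 0, 1], [0.782, 0.485, 0.802, 0, 0, 0, 1]]]'

```text
clock: 40.95
position: [453.0, -78.1, 283.3]
ee_rot: [0.703, -0.623, 0.254, 0.231]
contact_force: [-0.4, 0.4, 1.0]
gripper_width: 85.6
```

Request:
apply_moves --increments '[[[0.782, 0.485, 0.802, 0, 0, 0, 1], [0.782, 0.485, 0.802, 0, 0, 0, 1], [0.782, 0.485, 0.802, 0, 0, 0, 1]]]'

```text
clock: 41.25
position: [417.9, -194.1, 272.4]
ee_rot: [0.703, -0.624, 0.254, 0.23]
contact_force: [1.1, -0.4, -0.1]
gripper_width: 85.5
```

Request:
apply_moves --increments '[[[0.782, 0.485, 0.802, 0, 0, 0, 1], [0.782, 0.485, 0.802, 0, 0, 0, 1], [0.782, 0.485, 0.802, 0, 0, 0, 1]]]'

```text
clock: 41.55
position: [383.3, -310.2, 261.4]
ee_rot: [0.702, -0.624, 0.253, 0.229]
contact_force: [0.6, -0.2, 0.3]
gripper_width: 85.5
```

Request:
apply_moves --increments '[[[0.782, 0.485, 0.802, 0, 0, 0, 1], [0.782, 0.485, 0.802, 0, 0, 0, 1], [0.782, 0.485, 0.802, 0, 0, 0, 1], [0.782, 0.485, 0.802, 0, 0, 0, 1]]]'

```text
clock: 41.95
position: [349.0, -426.8, 250.6]
ee_rot: [0.702, -0.626, 0.253, 0.229]
contact_force: [-1.1, -0.5, 0.4]
gripper_width: 85.5
```

Request:
apply_moves --increments '[[[0, 0, 0, 0.05, -0.99, 0.573, 1], [0, 0, 0, 0.05, -0.99, 0.573, 1], [0, 0, 0, 0.05, -0.99, 0.573, 1], [0, 0, 0, 0.05, -0.99, 0.573, 1], [0, 0, 0, 0.05, -0.99, 0.573, 1]]]'

```text
clock: 42.45
position: [348.8, -428.9, 254.7]
ee_rot: [-0.671, 0.714, -0.166, -0.108]
contact_force: [-0.6, -2.0, 0.9]
gripper_width: 85.6
```

Request:
apply_moves --increments '[[[0, 0, 0, 0.05, -0.99, 0.573, 1], [0, 0, 0, 0.05, -0.99, 0.573, 1], [0, 0, 0, 0.05, -0.99, 0.573, 1], [0, 0, 0, 0.05, -0.99, 0.573, 1], [0, 0, 0, 0.05, -0.99, 0.573, 1]]]'

```text
clock: 42.95
position: [350.2, -431.1, 256.0]
ee_rot: [-0.584, 0.805, -0.021, 0.104]
contact_force: [-0.3, 0.7, 0.4]
gripper_width: 85.3
```

Request:
apply_moves --increments '[[[0, 0, 0, 0.05, -0.99, 0.573, 1], [0, 0, 0, 0.05, -0.99, 0.573, 1], [0, 0, 0, 0.05, -0.99, 0.573, 1], [0, 0, 0, 0.05, -0.99, 0.573, 1], [0, 0, 0, 0.05, -0.99, 0.573, 1]]]'

```text
clock: 43.45
position: [348.4, -431.3, 254.0]
ee_rot: [-0.449, 0.83, 0.128, 0.304]
contact_force: [-0.6, 0.1, -0.5]
gripper_width: 85.8
```

Run:
```python
from bot import *
ps=shots()
for c in caps(ps[1]): print(np.round(c,1),np.round(at_z(ps[1],c,96),1))
B=[425.5,-329,41]; az=-.66; Rm=Rt(az,-TH1)
plan(tcp_at(B,Rm,100),Rm)
save(ps[0],'q1S',(200,180,400,330),3.8)
```

```text
[407.  189.5] [ 535.4 -329.2   96. ]
[407.1 220.6] [ 424.1 -326.    96. ]
t 43.55 pos [ 348.9 -430.6  255.5] q [-0.91  0.42  0.04 -0.66 -1.41  0.51] F [0.1 0.5 0.7] w 85.4
full d [0.647 0.086 0.924] w [-0.004 -0.408  0.181]
```

View pics/q1S.png

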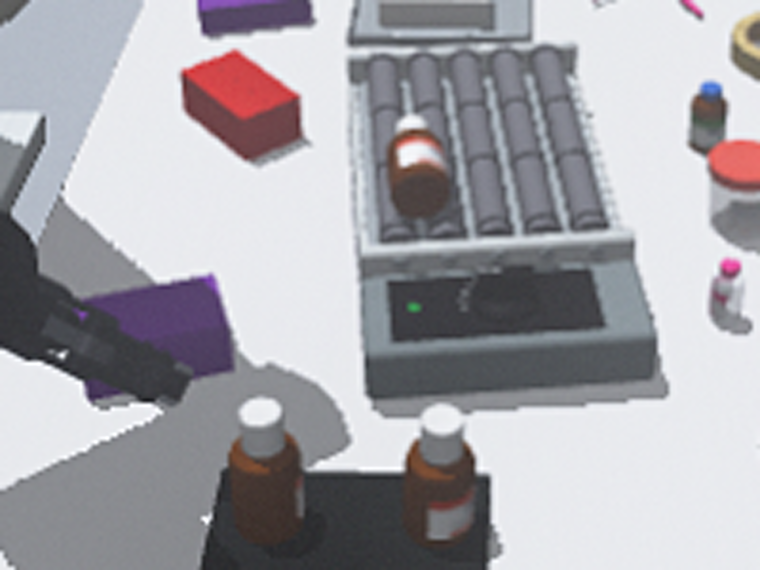

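Request:
apply_moves --increments '[[[0.2, 0.02, 0.3, 0, -0.13, 0.06, 1], [0.4, 0.05, 0.6, 0, -0.27, 0.12, 1], [0.647, 0.086, 0.924, 0, -0.4, 0.18, 1], [0.647, 0.086, 0.924, 0, -0.4, 0.18, 1], [0.647, 0.086, 0.924, 0, -0.4, 0.18, 1]]]'

```text
clock: 44.05
position: [351.9, -424.8, 143.9]
ee_rot: [-0.4, 0.814, 0.184, 0.378]
contact_force: [0.2, 0.4, 0.1]
gripper_width: 85.4
```

Run:
```python
from bot import *
B=[425.5,-329,41]; az=-.66; Rm=Rt(az,-TH1)
plan(tcp_at(B,Rm,0),Rm)
```

```text
t 44.05 pos [ 351.9 -424.8  143.9] q [-0.98  0.61  0.   -0.83 -1.4   0.66] F [0.2 0.4 0.1] w 85.4
full d [0.007 0.007 1.007] w [-0.003 -0.009  0.005]
part d [0.007 0.007 1.   ] w [-0.003 -0.009  0.005] n=1.01
```

Request:
apply_moves --increments '[[[0, 0, 0.3, 0, 0, 0, 1], [0, 0, 0.6, 0, 0, 0, 1], [0.005, 0.005, 0.85, 0, -0.01, 0, 1], [0.005, 0.005, 1, 0, -0.01, 0, 1], [0.005, 0.005, 1, 0, -0.01, 0, 1], [0.005, 0.005, 1, 0, -0.01, 0, 1]]]'

```text
clock: 44.65
position: [398.8, -366.1, 81.2]
ee_rot: [-0.4, 0.813, 0.182, 0.381]
contact_force: [-0.3, 0.0, -0.4]
gripper_width: 85.4
```

Run:
```python
from bot import *
B=[425.5,-329,41]; az=-.66; Rm=Rt(az,-TH1)
plan(tcp_at(B,Rm,0),Rm)
ps=shots(); save(ps[0],'q2S',(210,260,350,360),5);save(ps[1],'q2T',(380,170,480,250),6)
```

```text
t 44.65 pos [ 398.8 -366.1   81.2] q [-0.87  0.66 -0.08 -0.91 -1.24  0.72] F [-0.3  0.  -0.4] w 85.4
full d [0.014 0.017 0.028] w [-0.012  0.     0.013]
```

View pics/q2S.png

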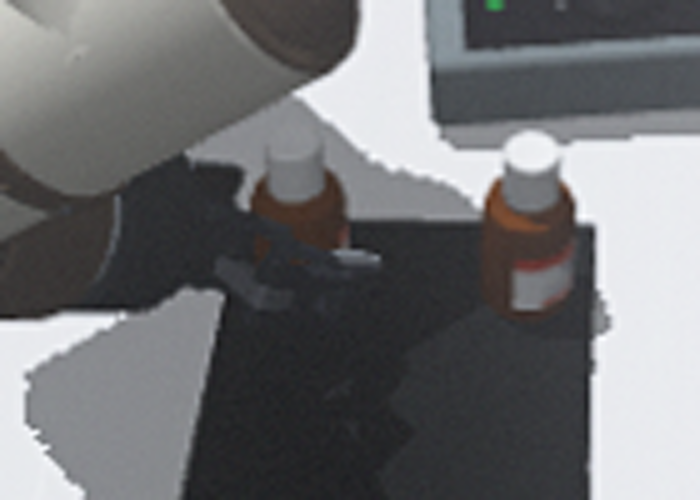

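View pics/q2T.png

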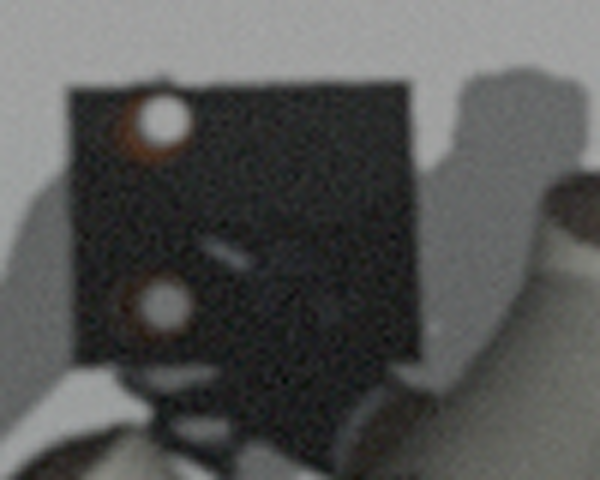

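Request:
apply_moves --increments '[[[0.01, 0.01, 0.02, 0, 0, 0, 1], [0.01, 0.01, 0.02, 0, 0, 0, -1], [0.01, 0.01, 0.02, 0, 0, 0, -1], [0.01, 0.01, 0.02, 0, 0, 0, -1], [0.01, 0.01, 0.02, 0, 0, 0, -1], [0.01, 0.01, 0.02, 0, 0, 0, -1], [0.01, 0.01, 0.02, 0, 0, 0, -1], [0.01, 0.01, 0.02, 0, 0, 0, -1], [0.01, 0.01, 0.02, 0, 0, 0, -1]]]'

```text
clock: 45.65
position: [398.0, -364.3, 77.2]
ee_rot: [-0.398, 0.814, 0.184, 0.382]
contact_force: [-1.5, -2.3, 3.8]
gripper_width: 42.1
```

Request:
apply_moves --increments '[[[-0.15, 0, -0.13, 0, 0, 0, -1], [-0.3, 0, -0.26, 0, 0, 0, -1], [-0.5, 0, -0.42, 0, 0, 0, -1], [-0.7, 0, -0.58, 0, 0, 0, -1], [-0.92, 0, -0.77, 0, 0, 0, -1], [-0.92, 0, -0.77, 0, 0, 0, -1]]]'

```text
clock: 46.25
position: [398.3, -364.6, 200.4]
ee_rot: [-0.4, 0.813, 0.181, 0.382]
contact_force: [0.6, -0.2, -0.2]
gripper_width: 41.9
```

Request:
apply_moves --increments '[[[-0.25, 0, -0.2, 0, 0, 0, -1], [-0.5, 0, -0.41, 0, 0, 0, -1], [-0.5, 0, -0.41, 0, 0, 0, -1]]]'

```text
clock: 46.55
position: [398.4, -363.9, 265.0]
ee_rot: [-0.4, 0.813, 0.181, 0.382]
contact_force: [0.1, -1.7, -0.5]
gripper_width: 42.2
```

Run:
```python
from place import *
ps=shots(); save(ps[0],'q3S',(210,220,350,320),5)
plan(ptarget(54,-75,100)[0],Rt(-.66,TH2))
plan(ptarget(54,-75,100)[0],Rt(.117,TH2))
```

```text
t 46.65 pos [ 397.6 -362.8  261.2] q [-0.86  0.41  0.02 -0.86 -1.46  0.43] F [-0.1  1.1 -1.6] w 42.4
full d [-2.429  0.518  3.262] w [-0.01   3.147 -0.005]
part d [-0.745  0.159  1.   ] w [-0.003  0.965 -0.001] n=3.26
t 46.65 pos [ 397.6 -362.8  261.2] q [-0.86  0.41  0.02 -0.86 -1.46  0.43] F [-0.1  1.1 -1.6] w 42.4
full d [-2.429  0.518  3.262] w [-0.161  2.969 -1.716]
part d [-0.745  0.159  1.   ] w [-0.049  0.91  -0.526] n=3.26
```

View pics/q3S.png

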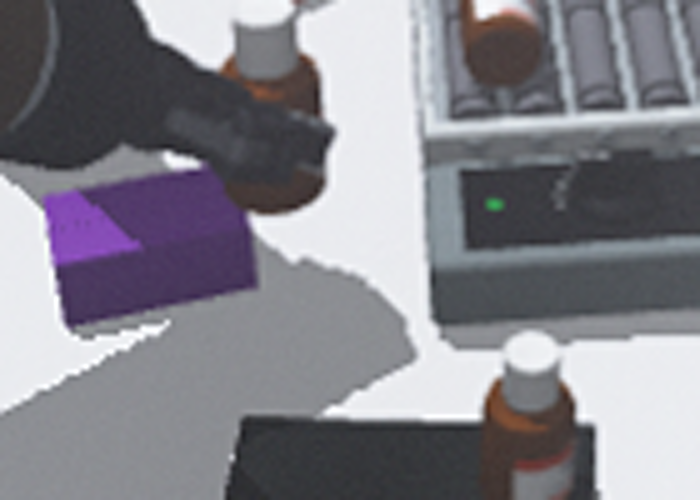

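Request:
apply_moves --increments '[[[0, 0, 0, -0.01, 0.25, -0.14, -1], [0, 0, 0, -0.025, 0.5, -0.29, -1], [0, 0, 0, -0.04, 0.742, -0.429, -1], [0, 0, 0, -0.04, 0.742, -0.429, -1]]]'

```text
clock: 47.05
position: [397.9, -360.9, 260.5]
ee_rot: [-0.515, 0.82, 0.076, 0.238]
contact_force: [-0.3, 0.3, -1.2]
gripper_width: 42.4
```

Request:
apply_moves --increments '[[[0, 0, 0, -0.01, 0.25, -0.14, -1], [0, 0, 0, -0.025, 0.5, -0.29, -1], [0, 0, 0, -0.04, 0.742, -0.429, -1], [0, 0, 0, -0.04, 0.742, -0.429, -1]]]'

```text
clock: 47.45
position: [396.2, -360.8, 259.0]
ee_rot: [-0.606, 0.79, -0.036, 0.084]
contact_force: [-0.2, 0.6, -1.6]
gripper_width: 42.5
```

Request:
apply_moves --increments '[[[0, 0, 0, -0.01, 0.25, -0.14, -1], [0, 0, 0, -0.025, 0.5, -0.29, -1], [0, 0, 0, -0.04, 0.742, -0.429, -1], [0, 0, 0, -0.04, 0.742, -0.429, -1]]]'

```text
clock: 47.85
position: [394.1, -362.4, 258.0]
ee_rot: [-0.669, 0.725, -0.147, -0.075]
contact_force: [-1.7, -0.0, -1.6]
gripper_width: 42.4
```

Request:
apply_moves --increments '[[[0, 0, 0, -0.01, 0.25, -0.14, -1], [0, 0, 0, -0.025, 0.5, -0.29, -1], [0, 0, 0, -0.04, 0.742, -0.429, -1], [0, 0, 0, -0.04, 0.742, -0.429, -1], [0, 0, 0, -0.04, 0.742, -0.429, -1]]]'

```text
clock: 48.35
position: [395.8, -365.9, 261.0]
ee_rot: [0.7, -0.626, 0.254, 0.229]
contact_force: [-0.5, -0.3, -1.1]
gripper_width: 41.8
```

Run:
```python
from place import *
ps=shots(); save(ps[0],'q4S',(210,180,350,280),5)
plan(*ptarget(54,-75,100))
```

```text
t 48.45 pos [ 395.7 -365.9  261. ] q [-0.47  0.16 -0.88  1.42 -0.57 -0.68] F [ 0.2 -0.6 -1.7] w 42.3
full d [-2.673 -2.484 -1.949] w [ 0.012  0.002 -0.01 ]
part d [-1.    -0.929 -0.729] w [ 0.005  0.001 -0.004] n=2.67
```

View pics/q4S.png

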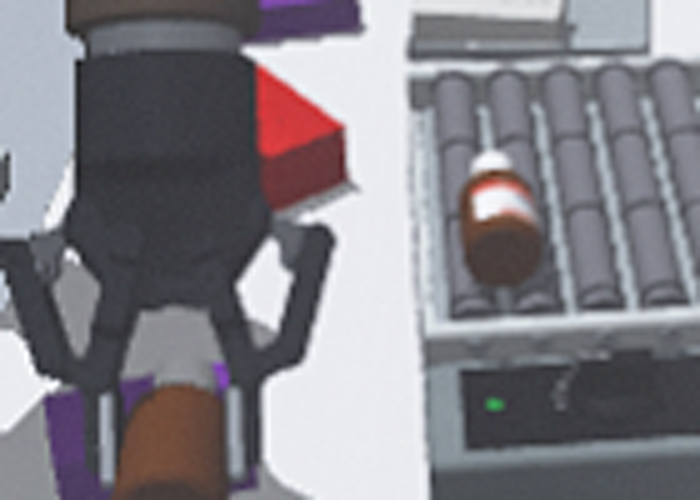

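Request:
apply_moves --increments '[[[-0.22, -0.2, -0.16, 0, 0, 0, -1], [-0.45, -0.41, -0.32, 0, 0, 0, -1], [-0.67, -0.62, -0.49, 0, 0, 0, -1], [-0.891, -0.828, -0.65, 0, 0, 0, -1]]]'

```text
clock: 48.85
position: [467.6, -244.7, 254.5]
ee_rot: [0.7, -0.627, 0.254, 0.227]
contact_force: [-0.1, -0.1, -1.0]
gripper_width: 42.6
```

Request:
apply_moves --increments '[[[-0.22, -0.2, -0.16, 0, 0, 0, -1], [-0.45, -0.41, -0.32, 0, 0, 0, -1], [-0.67, -0.62, -0.49, 0, 0, 0, -1], [-0.891, -0.828, -0.65, 0, 0, 0, -1]]]'

```text
clock: 49.25
position: [537.3, -124.7, 246.5]
ee_rot: [0.701, -0.627, 0.254, 0.227]
contact_force: [0.7, -0.5, -0.9]
gripper_width: 42.4
```

Request:
apply_moves --increments '[[[-0.22, -0.2, -0.16, 0, 0, 0, -1], [-0.45, -0.41, -0.32, 0, 0, 0, -1], [-0.67, -0.62, -0.49, 0, 0, 0, -1], [-0.891, -0.828, -0.65, 0, 0, 0, -1], [-0.891, -0.828, -0.65, 0, 0, 0, -1]]]'

```text
clock: 49.75
position: [608.8, -3.0, 238.3]
ee_rot: [0.703, -0.625, 0.254, 0.225]
contact_force: [-0.1, 0.2, -1.7]
gripper_width: 42.3
```

Run:
```python
from place import *
plan(*ptarget(54,-75,12))
```

```text
t 49.75 pos [608.8  -3.  238.3] q [ 0.42  0.45 -0.44  0.77 -1.07 -0.82] F [-0.1  0.2 -1.7] w 42.3
full d [-0.505  0.032  0.723] w [-0.002  0.01  -0.002]
```

Request:
apply_moves --increments '[[[-0.12, 0.01, 0.18, 0, 0, 0, -1], [-0.25, 0.02, 0.36, 0, 0, 0, -1], [-0.4, 0.03, 0.55, 0, 0, 0, -1], [-0.48, 0.03, 0.68, 0, 0.01, 0, -1], [-0.5, 0.03, 0.72, 0, 0.01, 0, -1], [-0.5, 0.03, 0.72, 0, 0.01, 0, -1]]]'

```text
clock: 50.35
position: [603.7, -15.7, 151.4]
ee_rot: [0.701, -0.625, 0.256, 0.229]
contact_force: [-0.2, 0.4, -0.9]
gripper_width: 42.2
```

Run:
```python
from place import *
plan(*ptarget(54,-75,5))
ps=shots()
save(ps[0],'q5S',(285,160,385,260),6)
```

```text
t 50.35 pos [603.7 -15.7 151.4] q [ 0.38  0.54 -0.56  0.9  -0.92 -0.99] F [-0.2  0.4 -0.9] w 42.2
full d [-0.087 -0.034  0.031] w [ 0.006 -0.009 -0.004]
```

View pics/q5S.png

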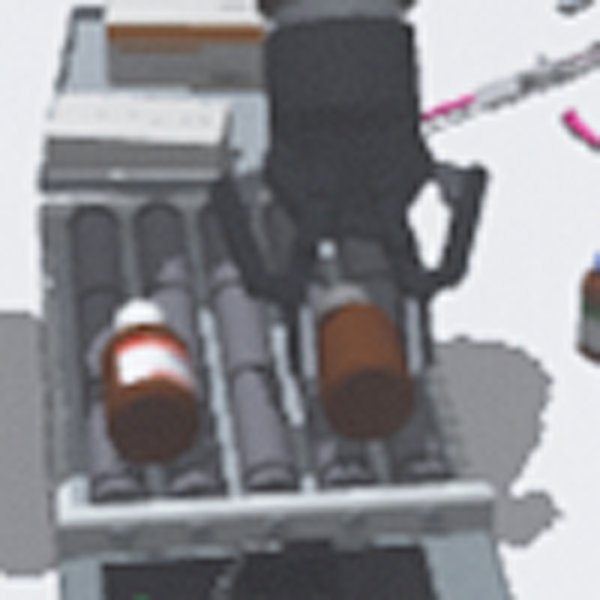

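Request:
apply_moves --increments '[[[-0.04, -0.03, 0.015, 0, 0, 0, -1], [-0.085, -0.034, 0.03, 0, 0, 0, -1], [-0.1, -0.034, 0.045, 0, 0, 0, -1], [-0.1, -0.034, 0.045, 0, 0, 0, -1]]]'

```text
clock: 50.85
position: [607.3, -8.9, 142.7]
ee_rot: [0.702, -0.624, 0.258, 0.228]
contact_force: [1.0, 0.1, 1.8]
gripper_width: 42.2
```

Run:
```python
from place import *
plan(*ptarget(54,-75,5))
```

```text
t 50.85 pos [607.3  -8.9 142.7] q [ 0.39  0.56 -0.56  0.91 -0.91 -1.01] F [1.  0.1 1.8] w 42.2
full d [0.018 0.01  0.006] w [-0.005 -0.011 -0.001]
```

Request:
apply_moves --increments '[[[-0.01, 0.005, 0.015, 0, -0.005, 0, -1], [-0.01, 0.005, 0.015, 0, -0.005, 0, -1], [-0.01, 0.005, 0.015, 0, -0.005, 0, -1]]]'

```text
clock: 51.15
position: [607.7, -9.1, 142.3]
ee_rot: [0.702, -0.624, 0.258, 0.226]
contact_force: [3.2, 1.2, 5.5]
gripper_width: 42.3
```

Run:
```python
from place import *
plan(*ptarget(54,-75,5))
ps=shots()
save(ps[0],'q6S',(305,185,365,255),8)
```

```text
t 51.15 pos [607.7  -9.1 142.3] q [ 0.39  0.56 -0.56  0.91 -0.91 -1.02] F [3.2 1.2 5.5] w 42.3
full d [0.019 0.013 0.001] w [-0.009 -0.006 -0.004]
```

View pics/q6S.png

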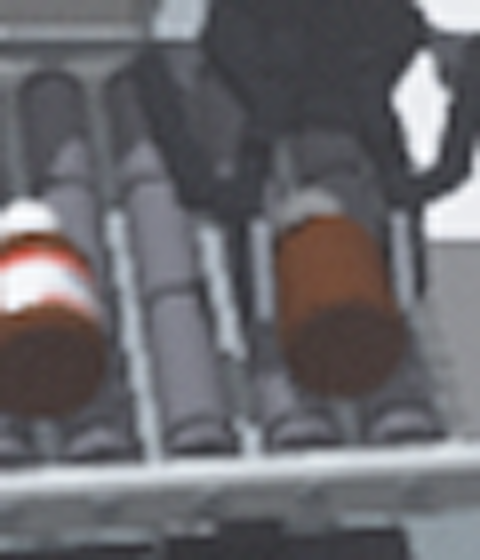

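In contact, centred in the hollow. Release and withdraw.

Request:
apply_moves --increments '[[[0, 0, 0, 0, 0, 0, 0.3], [0, 0, 0, 0, 0, 0, 0.6], [0, 0, 0, 0, 0, 0, 0.8], [0, 0, 0, 0, 0, 0, 0.8], [0, 0, 0, 0, 0, 0, 0.8], [0, 0, 0, 0, 0, 0, 0.8]]]'

```text
clock: 51.85
position: [606.0, -9.9, 140.1]
ee_rot: [0.702, -0.624, 0.257, 0.228]
contact_force: [-0.6, -0.2, 0.1]
gripper_width: 76.8
```

Request:
apply_moves --increments '[[[0, 0, -0.3, 0, 0, 0, 0.8], [0, 0, -0.6, 0, 0, 0, 1], [0, 0, -1, 0, 0, 0, 1], [0, 0, -1, 0, 0, 0, 1]]]'

```text
clock: 52.25
position: [600.7, 58.0, 220.9]
ee_rot: [0.703, -0.624, 0.259, 0.223]
contact_force: [0.3, 0.6, 0.2]
gripper_width: 85.3
```

Request:
apply_moves --increments '[[[0.3, 0, -0.4, 0, 0, 0, 1], [0.5, 0, -0.6, 0, 0, 0, 1], [0.5, 0, -0.6, 0, 0, 0, 1]]]'

```text
clock: 52.55
position: [599.6, 55.2, 298.9]
ee_rot: [0.701, -0.625, 0.258, 0.224]
contact_force: [-0.4, 0.1, 0.5]
gripper_width: 85.2
```

Run:
```python
from place import *
ps=shots()
A=[537,-330,41]; az=-.55; Rm=Rt(az,-TH1)
print(tcp_at(A,Rm,100),tcp_at(A,Rm))
s=arm.read_state(); 
plan(tcp_at(A,Rm,100)+[0,0,110],R.from_quat(s['ee_rot']).as_matrix())
plan(tcp_at(A,Rm,100)+[0,0,110],Rm)
save(ps[0],'q7S',(265,145,385,265),5);save(ps[1],'q7T',(160,140,460,260),2.6)
```

```text
[ 473.73653974 -433.18532429  142.56044233] [ 513.77670446 -367.87815702   78.28168136]
t 52.65 pos [598.1  54.3 294.7] q [ 0.53  0.41 -0.34  0.67 -1.24 -0.78] F [ 0.6  0.1 -0.7] w 85.5
full d [3.322 1.802 3.348] w [0. 0. 0.]
part d [0.992 0.538 1.   ] w [0. 0. 0.] n=3.35
t 52.65 pos [598.1  54.3 294.7] q [ 0.53  0.41 -0.34  0.67 -1.24 -0.78] F [ 0.6  0.1 -0.7] w 85.5
full d [3.322 1.802 3.348] w [ 0.125 -3.017  1.47 ]
part d [0.992 0.538 1.   ] w [ 0.037 -0.901  0.439] n=3.35
```

View pics/q7S.png

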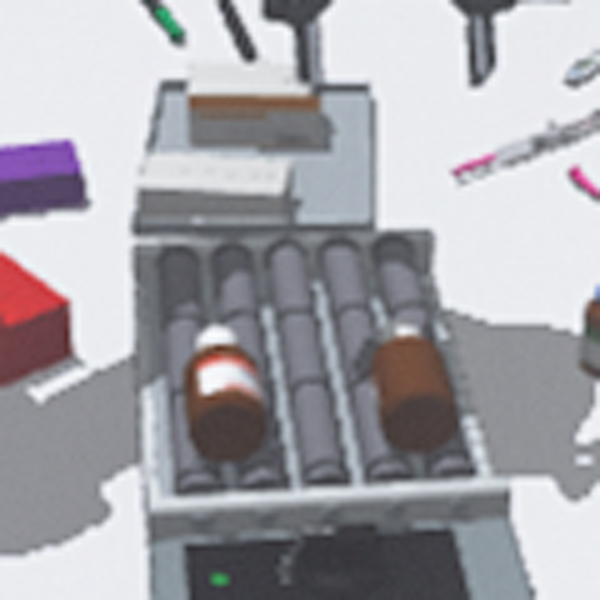

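View pics/q7T.png

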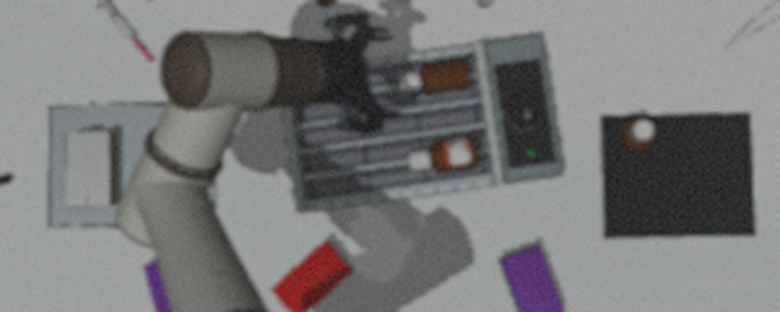

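Request:
apply_moves --increments '[[[0.83, 0.45, 0.837, 0, 0, 0, 1], [0.83, 0.45, 0.837, 0, 0, 0, 1], [0.83, 0.45, 0.837, 0, 0, 0, 1]]]'

```text
clock: 52.95
position: [564.6, -70.3, 281.6]
ee_rot: [0.701, -0.624, 0.255, 0.231]
contact_force: [0.2, -0.1, -0.5]
gripper_width: 85.5
```

Request:
apply_moves --increments '[[[0.83, 0.45, 0.837, 0, 0, 0, 1], [0.83, 0.45, 0.837, 0, 0, 0, 1], [0.83, 0.45, 0.837, 0, 0, 0, 1]]]'

```text
clock: 53.25
position: [533.4, -192.0, 271.2]
ee_rot: [0.701, -0.625, 0.254, 0.23]
contact_force: [0.4, 0.3, 0.5]
gripper_width: 85.1
```

Request:
apply_moves --increments '[[[0.83, 0.45, 0.837, 0, 0, 0, 1], [0.83, 0.45, 0.837, 0, 0, 0, 1], [0.83, 0.45, 0.837, 0, 0, 0, 1]]]'

```text
clock: 53.55
position: [502.5, -313.6, 260.6]
ee_rot: [0.701, -0.625, 0.254, 0.229]
contact_force: [0.6, -0.2, -0.9]
gripper_width: 85.6
```

Request:
apply_moves --increments '[[[0.83, 0.45, 0.837, 0, 0, 0, 1], [0.83, 0.45, 0.837, 0, 0, 0, 1], [0.83, 0.45, 0.837, 0, 0, 0, 1], [0.83, 0.45, 0.837, 0, 0, 0, 1]]]'

```text
clock: 53.95
position: [471.4, -435.6, 249.9]
ee_rot: [0.701, -0.626, 0.254, 0.229]
contact_force: [-0.2, 0.3, 0.1]
gripper_width: 85.1
```

Request:
apply_moves --increments '[[[0, 0, 0, 0.04, -0.9, 0.44, 1], [0, 0, 0, 0.04, -0.9, 0.44, 1], [0, 0, 0, 0.04, -0.9, 0.44, 1], [0, 0, 0, 0.04, -0.9, 0.44, 1]]]'

```text
clock: 54.35
position: [472.3, -434.6, 252.3]
ee_rot: [-0.681, 0.708, -0.157, -0.102]
contact_force: [-0.6, -2.0, 1.2]
gripper_width: 85.5
```

Request:
apply_moves --increments '[[[0, 0, 0, 0.04, -0.9, 0.44, 1], [0, 0, 0, 0.04, -0.9, 0.44, 1], [0, 0, 0, 0.04, -0.9, 0.44, 1], [0, 0, 0, 0.04, -0.9, 0.44, 1]]]'

```text
clock: 54.75
position: [473.6, -436.2, 253.8]
ee_rot: [-0.617, 0.782, -0.02, 0.084]
contact_force: [0.1, 0.1, -0.6]
gripper_width: 85.7
```

Request:
apply_moves --increments '[[[0, 0, 0, 0.04, -0.9, 0.44, 1], [0, 0, 0, 0.04, -0.9, 0.44, 1], [0, 0, 0, 0.04, -0.9, 0.44, 1], [0, 0, 0, 0.04, -0.9, 0.44, 1], [0, 0, 0, 0.04, -0.9, 0.44, 1]]]'

```text
clock: 55.25
position: [471.8, -436.9, 251.8]
ee_rot: [-0.516, 0.807, 0.119, 0.262]
contact_force: [-0.7, 0.6, -0.3]
gripper_width: 85.4
```

Run:
```python
from bot import *
from cart import *
ps=shots()
for c in caps(ps[1]): print(np.round(c,1),np.round(at_z(ps[1],c,96),1))
A=[537,-330,41]; az=-.55; Rm=Rt(az,-TH1)
plan(tcp_at(A,Rm,100),Rm)
carton(ps,'carton_big_mid',501,448,1.57,3)
carton(ps,'carton_flat_mid',480,335,1.5,3)
save(ps[0],'r1S',(200,140,400,340),3);save(ps[1],'r1T',(165,150,465,260),2.6)
save(ps[0],'r1C',(285,150,355,200),10)
```

```text
[407.1 189.4] [ 536.  -329.5   96. ]
t 55.35 pos [ 472.4 -435.9  253.2] q [-0.73  0.53  0.23 -0.58 -1.41  0.44] F [-0.4 -0.8 -0.5] w 85.5
full d [0.576 0.088 0.941] w [ 0.01  -0.584  0.252]
carton_big_mid 68 [317.7 167.1  28.2  18.4] 0.87
carton_big_mid 69 [197.  205.3  19.2  26.7] 0.78
both [499.914 447.85    1.59 ] 0.163
S [499.949 441.827   1.652] 0.121
T [499.247 450.023   1.57 ] 0.012
carton_flat_mid 68 [309.4 184.2  30.6  12.3] 0.61
carton_flat_mid 69 [231.6 211.6  16.   24.5] 0.6
both [476.557 319.655   1.495] 0.053
S [477.16  321.549   1.529] 0.039
T [474.974 319.465   1.495] 0.009
```

View pics/r1S.png

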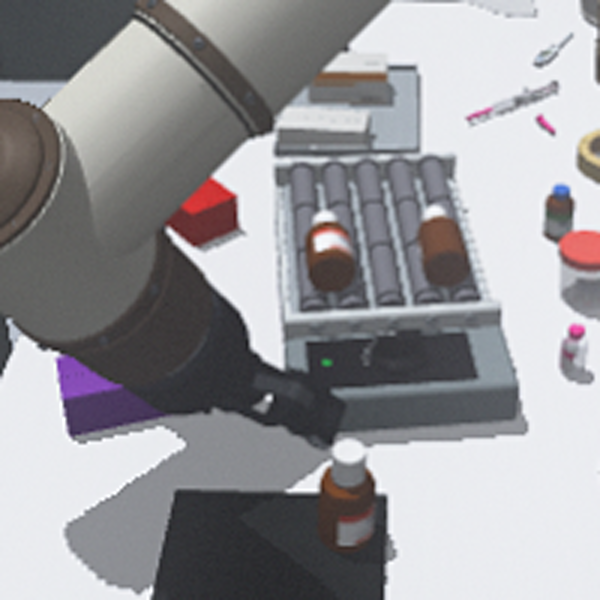

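View pics/r1C.png

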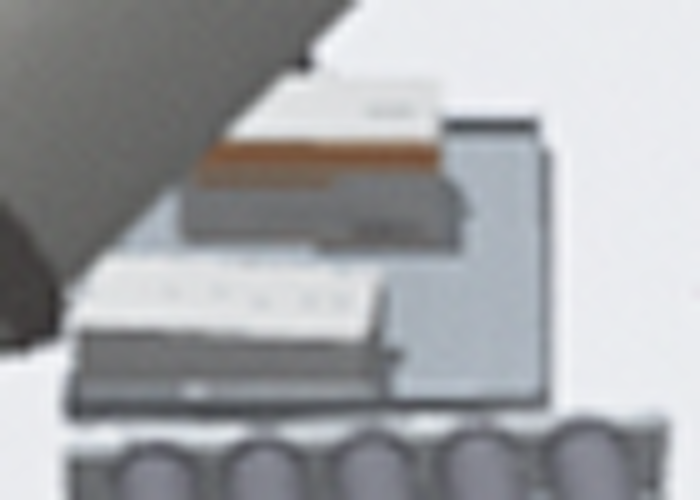

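View pics/r1T.png

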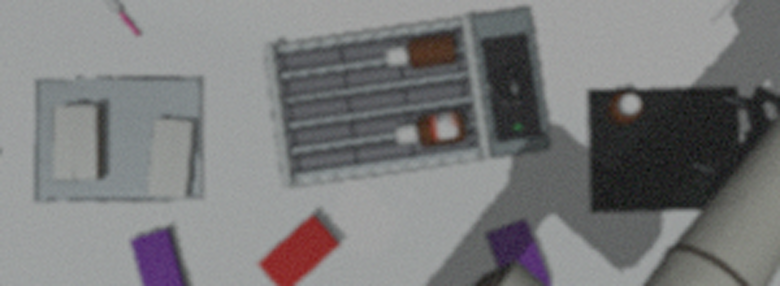

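Request:
apply_moves --increments '[[[0.2, 0.02, 0.3, 0, -0.19, 0.08, 1], [0.4, 0.05, 0.6, 0, -0.39, 0.16, 1], [0.576, 0.088, 0.93, 0.01, -0.58, 0.25, 1], [0.576, 0.088, 0.93, 0.01, -0.58, 0.25, 1], [0.576, 0.088, 0.93, 0.01, -0.58, 0.25, 1]]]'

```text
clock: 56.05
position: [473.6, -434.6, 144.5]
ee_rot: [-0.444, 0.791, 0.205, 0.368]
contact_force: [1.0, 0.2, 1.0]
gripper_width: 85.6
```

Run:
```python
from bot import *
A=[537.3,-330.5,41]; az=-.55; Rm=Rt(az,-TH1)
plan(tcp_at(A,Rm,0),Rm)
```

```text
t 56.05 pos [ 473.6 -434.6  144.5] q [-0.83  0.71  0.23 -0.83 -1.46  0.54] F [1.  0.2 1. ] w 85.6
full d [5.00e-03 1.00e-03 1.02e+00] w [ 0.    -0.007  0.005]
part d [0.005 0.001 1.   ] w [ 0.    -0.007  0.005] n=1.02
```

Request:
apply_moves --increments '[[[0, 0, 0.3, 0, 0, 0, 1], [0, 0, 0.6, 0, 0, 0, 1], [0.005, 0, 0.85, 0, -0.01, 0, 1], [0.005, 0, 1, 0, -0.01, 0, 1], [0.005, 0, 1, 0, -0.01, 0, 1], [0.005, 0, 1, 0, -0.01, 0, 1]]]'

```text
clock: 56.65
position: [514.5, -370.3, 82.4]
ee_rot: [-0.445, 0.789, 0.204, 0.371]
contact_force: [0.3, -0.0, 0.0]
gripper_width: 85.4
```

Run:
```python
from bot import *
A=[537.3,-330.5,41]; az=-.55; Rm=Rt(az,-TH1)
plan(tcp_at(A,Rm,0),Rm)
ps=shots(); save(ps[0],'r2S',(230,240,370,340),5);save(ps[1],'r2T',(380,160,480,240),6)
```

```text
t 56.65 pos [ 514.5 -370.3   82.4] q [-0.73  0.76  0.14 -0.9  -1.31  0.6 ] F [ 0.3 -0.   0. ] w 85.4
full d [0.022 0.013 0.037] w [-0.006  0.003  0.014]
```

View pics/r2S.png

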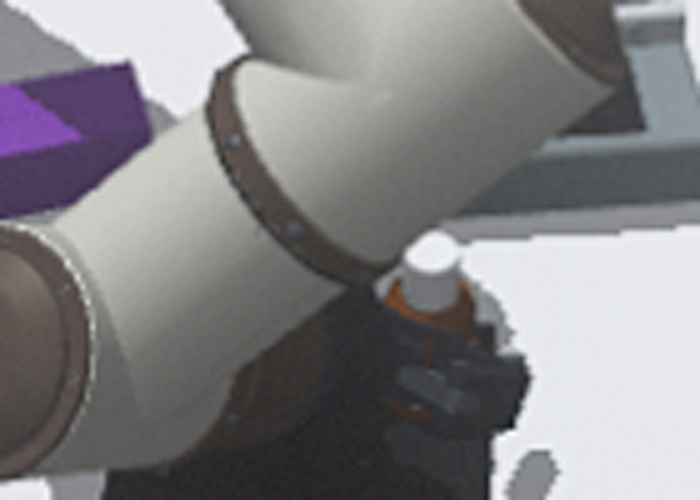

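View pics/r2T.png

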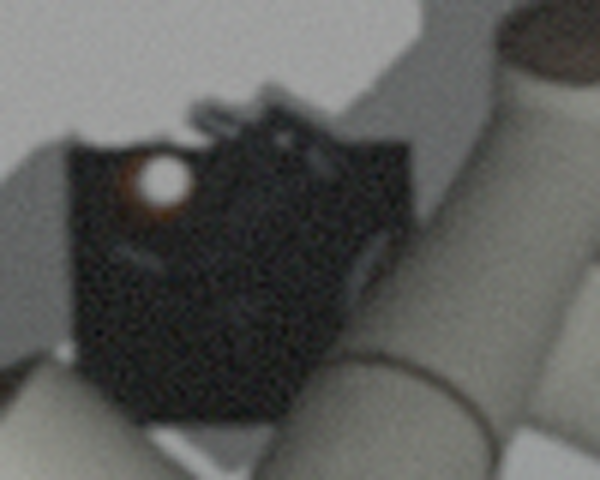

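Request:
apply_moves --increments '[[[0.01, 0, 0.02, 0, 0, 0, 1], [0.01, 0, 0.02, 0, 0, 0, -1], [0.01, 0, 0.02, 0, 0, 0, -1], [0.01, 0, 0.02, 0, 0, 0, -1], [0.01, 0, 0.02, 0, 0, 0, -1], [0.01, 0, 0.02, 0, 0, 0, -1], [0.01, 0, 0.02, 0, 0, 0, -1], [0.01, 0, 0.02, 0, 0, 0, -1], [0.01, 0, 0.02, 0, 0, 0, -1]]]'

```text
clock: 57.65
position: [514.1, -368.8, 78.3]
ee_rot: [-0.443, 0.79, 0.206, 0.371]
contact_force: [-1.4, -0.4, 3.5]
gripper_width: 42.8
```

Request:
apply_moves --increments '[[[-0.15, 0, -0.13, 0, 0, 0, -1], [-0.3, 0, -0.26, 0, 0, 0, -1], [-0.5, 0, -0.42, 0, 0, 0, -1], [-0.7, 0, -0.58, 0, 0, 0, -1], [-0.92, 0, -0.77, 0, 0, 0, -1], [-0.92, 0, -0.77, 0, 0, 0, -1]]]'

```text
clock: 58.25
position: [515.2, -370.3, 204.8]
ee_rot: [-0.446, 0.789, 0.201, 0.372]
contact_force: [0.9, -0.8, -0.2]
gripper_width: 42.8
```

Request:
apply_moves --increments '[[[-0.25, 0, -0.2, 0, 0, 0, -1], [-0.5, 0, -0.41, 0, 0, 0, -1], [-0.5, 0, -0.41, 0, 0, 0, -1]]]'

```text
clock: 58.55
position: [514.9, -369.4, 268.8]
ee_rot: [-0.446, 0.789, 0.201, 0.372]
contact_force: [0.5, -0.6, 0.3]
gripper_width: 42.8
```

Run:
```python
from place import *
ps=shots(); save(ps[0],'r3S',(210,200,390,330),4)
plan(*ptarget(-18,42,100))
```

```text
t 58.65 pos [ 513.9 -368.2  264. ] q [-0.73  0.54  0.25 -0.86 -1.51  0.34] F [-0.2 -0.4 -1.7] w 42.2
full d [-2.379  2.37   3.232] w [-0.143  3.016 -1.47 ]
part d [-0.736  0.733  1.   ] w [-0.044  0.933 -0.455] n=3.23
```

View pics/r3S.png

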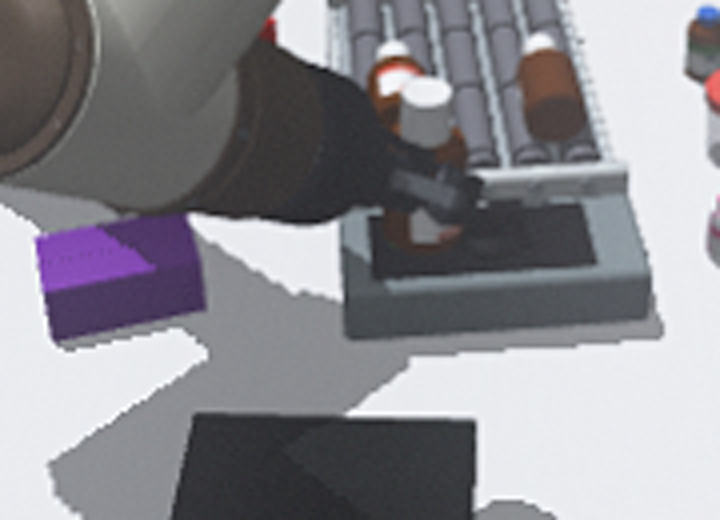

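Request:
apply_moves --increments '[[[0, 0, 0, -0.01, 0.25, -0.12, -1], [0, 0, 0, -0.02, 0.5, -0.25, -1], [0, 0, 0, -0.036, 0.754, -0.368, -1], [0, 0, 0, -0.036, 0.754, -0.368, -1]]]'

```text
clock: 59.05
position: [514.4, -365.9, 262.3]
ee_rot: [-0.549, 0.798, 0.093, 0.229]
contact_force: [0.7, 0.1, -2.3]
gripper_width: 42.7
```

Request:
apply_moves --increments '[[[0, 0, 0, -0.01, 0.25, -0.12, -1], [0, 0, 0, -0.02, 0.5, -0.25, -1], [0, 0, 0, -0.036, 0.754, -0.368, -1], [0, 0, 0, -0.036, 0.754, -0.368, -1]]]'

```text
clock: 59.45
position: [512.8, -366.0, 260.3]
ee_rot: [-0.628, 0.774, -0.023, 0.078]
contact_force: [-0.3, 0.2, -1.6]
gripper_width: 42.3
```

Request:
apply_moves --increments '[[[0, 0, 0, -0.01, 0.25, -0.12, -1], [0, 0, 0, -0.02, 0.5, -0.25, -1], [0, 0, 0, -0.036, 0.754, -0.368, -1], [0, 0, 0, -0.036, 0.754, -0.368, -1]]]'

```text
clock: 59.85
position: [510.1, -367.5, 258.4]
ee_rot: [-0.681, 0.715, -0.139, -0.079]
contact_force: [-1.8, 0.6, -1.9]
gripper_width: 42.7
```

Request:
apply_moves --increments '[[[0, 0, 0, -0.01, 0.25, -0.12, -1], [0, 0, 0, -0.02, 0.5, -0.25, -1], [0, 0, 0, -0.036, 0.754, -0.368, -1], [0, 0, 0, -0.036, 0.754, -0.368, -1], [0, 0, 0, -0.036, 0.754, -0.368, -1]]]'

```text
clock: 60.35
position: [511.6, -370.9, 261.3]
ee_rot: [0.701, -0.626, 0.252, 0.229]
contact_force: [-0.3, -1.8, -1.4]
gripper_width: 42.4
```

Run:
```python
from place import *
ps=shots(); save(ps[0],'r4S',(210,160,390,290),4)
plan(*ptarget(-18,42,100))
```

```text
t 60.45 pos [ 513.1 -370.7  262.8] q [-0.33  0.32 -0.64  1.21 -0.67 -0.58] F [ 0.3 -0.2 -1.4] w 42.9
full d [-3.722 -0.602 -2.78 ] w [ 0.009  0.009 -0.008]
part d [-1.    -0.162 -0.747] w [ 0.002  0.002 -0.002] n=3.72
```

View pics/r4S.png

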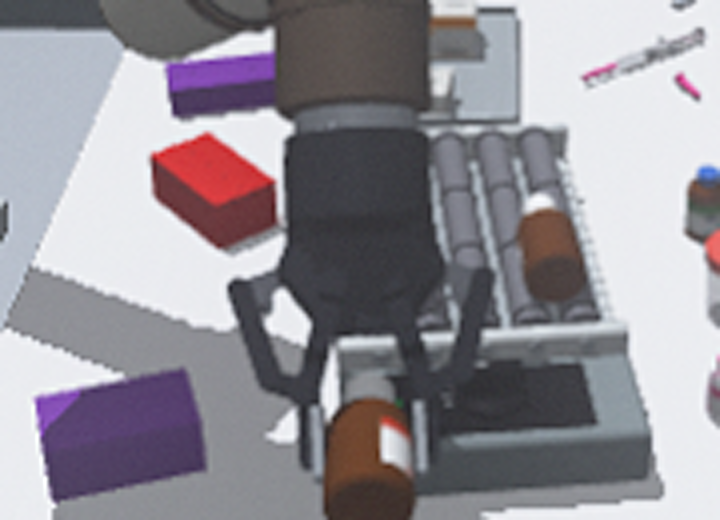

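Request:
apply_moves --increments '[[[-0.25, -0.04, -0.18, 0, 0, 0, -1], [-0.5, -0.08, -0.37, 0, 0, 0, -1], [-0.93, -0.15, -0.695, 0, 0, 0, -1]]]'

```text
clock: 60.75
position: [515.0, -257.1, 257.3]
ee_rot: [0.7, -0.628, 0.253, 0.227]
contact_force: [2.0, 0.8, -1.8]
gripper_width: 42.7
```

Request:
apply_moves --increments '[[[-0.31, -0.05, -0.23, 0, 0, 0, -1], [-0.62, -0.1, -0.46, 0, 0, 0, -1], [-0.93, -0.15, -0.695, 0, 0, 0, -1]]]'

```text
clock: 61.05
position: [516.7, -137.9, 250.8]
ee_rot: [0.702, -0.626, 0.253, 0.226]
contact_force: [0.9, 0.9, -1.3]
gripper_width: 42.4
```

Request:
apply_moves --increments '[[[-0.31, -0.05, -0.23, 0, 0, 0, -1], [-0.62, -0.1, -0.46, 0, 0, 0, -1], [-0.93, -0.15, -0.695, 0, 0, 0, -1]]]'

```text
clock: 61.35
position: [517.8, -20.3, 244.2]
ee_rot: [0.702, -0.626, 0.252, 0.226]
contact_force: [1.3, 0.4, -0.9]
gripper_width: 42.9
```

Request:
apply_moves --increments '[[[-0.31, -0.05, -0.23, 0, 0, 0, -1], [-0.62, -0.1, -0.46, 0, 0, 0, -1], [-0.93, -0.15, -0.695, 0, 0, 0, -1], [-0.93, -0.15, -0.695, 0, 0, 0, -1]]]'

```text
clock: 61.75
position: [520.5, 100.2, 237.6]
ee_rot: [0.704, -0.624, 0.253, 0.224]
contact_force: [0.2, -0.3, -1.8]
gripper_width: 42.4
```

Run:
```python
from place import *
plan(*ptarget(-18,42,12))
ps=shots(); save(ps[0],'r5S',(265,110,385,260),4)
```

```text
t 61.75 pos [520.5 100.2 237.6] q [ 0.68  0.38 -0.53  0.63 -1.16 -0.96] F [ 0.2 -0.3 -1.8] w 42.4
full d [-0.53  -0.005  0.693] w [-0.004  0.017  0.006]
```

View pics/r5S.png

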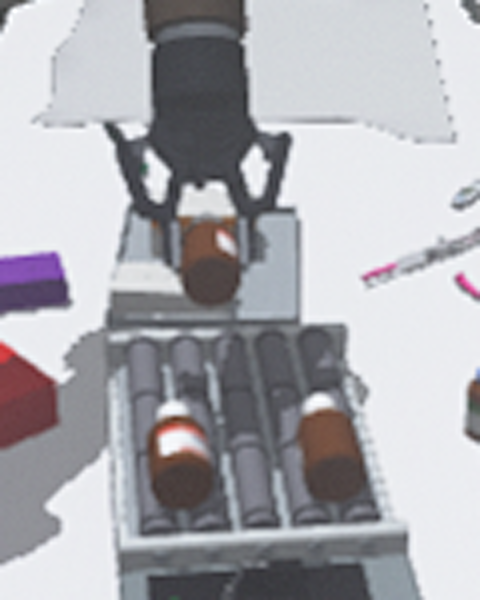

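Request:
apply_moves --increments '[[[-0.12, 0, 0.17, 0, 0, 0, -1], [-0.25, 0, 0.34, 0, 0, 0, -1], [-0.4, 0, 0.52, 0, 0.01, 0, -1], [-0.5, 0, 0.65, 0, 0.015, 0, -1], [-0.53, 0, 0.69, 0, 0.015, 0.005, -1], [-0.53, 0, 0.69, 0, 0.015, 0.005, -1]]]'

```text
clock: 62.45
position: [518.8, 90.2, 150.4]
ee_rot: [0.701, -0.625, 0.256, 0.23]
contact_force: [-0.6, -0.5, -0.5]
gripper_width: 42.6
```

Run:
```python
from place import *
plan(*ptarget(-18,42,5))
ps=shots()
save(ps[0],'r6S',(285,150,385,250),6)
```

```text
t 62.45 pos [518.8  90.2 150.4] q [ 0.65  0.49 -0.64  0.72 -0.99 -1.12] F [-0.6 -0.5 -0.5] w 42.6
full d [-0.095 -0.033  0.011] w [ 0.007 -0.01  -0.003]
```

View pics/r6S.png

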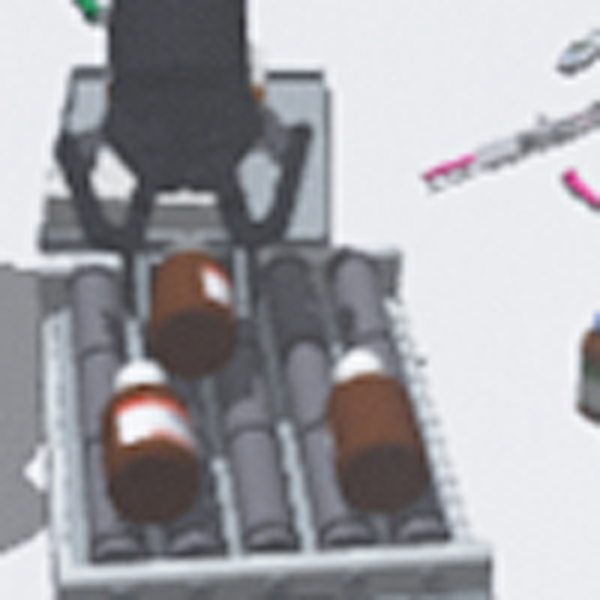

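Request:
apply_moves --increments '[[[0, 0, 0, 0, 0, 0, -1], [0, 0, 0, 0, 0, 0, -1]]]'

```text
clock: 62.75
position: [519.1, 91.5, 151.4]
ee_rot: [0.701, -0.624, 0.257, 0.228]
contact_force: [1.0, -0.7, -1.6]
gripper_width: 42.4
```

Run:
```python
from place import *
plan(*ptarget(-18,42,4.5))
```

```text
t 62.75 pos [519.1  91.5 151.4] q [ 0.66  0.49 -0.64  0.72 -0.99 -1.12] F [ 1.  -0.7 -1.6] w 42.4
full d [-0.095 -0.029  0.03 ] w [-0.    -0.009 -0.003]
```

Request:
apply_moves --increments '[[[-0.03, -0.01, 0.01, 0, 0, 0, -1], [-0.06, -0.02, 0.02, 0, -0.01, 0, -1], [-0.09, -0.03, 0.03, 0, -0.01, 0, -1], [-0.1, -0.03, 0.04, 0, -0.01, 0, -1], [-0.1, -0.03, 0.04, 0, -0.01, 0, -1]]]'

```text
clock: 63.25
position: [521.8, 96.9, 141.8]
ee_rot: [0.702, -0.624, 0.256, 0.228]
contact_force: [0.5, 0.2, 4.4]
gripper_width: 42.6
```

Run:
```python
from place import *
plan(*ptarget(-18,42,4.5))
ps=shots()
save(ps[0],'r7S',(295,165,355,235),8)
```

```text
t 63.25 pos [521.8  96.9 141.8] q [ 0.66  0.51 -0.64  0.73 -0.98 -1.13] F [0.5 0.2 4.4] w 42.6
full d [ 0.006  0.004 -0.009] w [-0.001 -0.004 -0.001]
```

View pics/r7S.png

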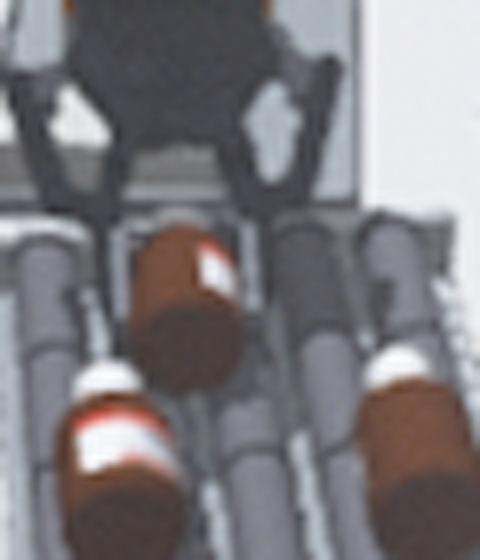

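Contact at the same height as before; release and withdraw.

Request:
apply_moves --increments '[[[0, 0, 0, 0, 0, 0, 0.3], [0, 0, 0, 0, 0, 0, 0.6], [0, 0, 0, 0, 0, 0, 0.8], [0, 0, 0, 0, 0, 0, 0.8], [0, 0, 0, 0, 0, 0, 0.8], [0, 0, 0, 0, 0, 0, 0.8]]]'

```text
clock: 63.95
position: [521.2, 96.6, 141.0]
ee_rot: [0.702, -0.625, 0.255, 0.228]
contact_force: [-0.0, 0.2, 0.7]
gripper_width: 76.7
```

Request:
apply_moves --increments '[[[0, 0, -0.3, 0, 0, 0, 0.8], [0, 0, -0.6, 0, 0, 0, 1], [0, 0, -1, 0, 0, 0, 1], [0, 0, -1, 0, 0, 0, 1]]]'

```text
clock: 64.35
position: [515.7, 164.5, 221.3]
ee_rot: [0.703, -0.625, 0.257, 0.223]
contact_force: [1.2, 0.9, 0.8]
gripper_width: 85.7
```

Request:
apply_moves --increments '[[[0.3, 0, -0.4, 0, 0, 0, 1], [0.5, 0, -0.6, 0, 0, 0, 1], [0.5, 0, -0.6, 0, 0, 0, 1]]]'

```text
clock: 64.65
position: [514.7, 161.4, 299.3]
ee_rot: [0.702, -0.626, 0.256, 0.224]
contact_force: [-0.4, 0.4, 0.2]
gripper_width: 85.0
```

Run:
```python
from place import *
ps=shots()
save(ps[0],'r8S',(275,150,395,280),4.6);save(ps[1],'r8T',(250,140,400,240),5)
K=mix([[0,-192,0]])[0]
s=arm.read_state()
for l in('knob_grip',):
    for p in ps: print([(np.round(d['at'],1).tolist(),round(d['conf'],2)) for d in arm.mark_of(l,p)])
plan([470,-60,330],R.from_quat(s['ee_rot']).as_matrix())
plan([568,-172,250],Rdown(MY-np.pi/2))
```

```text
[([334.6, 252.8], 0.74)]
[([360.6, 181.6], 0.54)]
t 64.85 pos [513.3 160.1 294.4] q [ 0.79  0.36 -0.38  0.54 -1.35 -0.93] F [ 0.1 -0.5 -0.2] w 85.4
full d [1.862 0.685 1.105] w [ 0.004 -0.004  0.003]
part d [1.    0.368 0.593] w [ 0.002 -0.002  0.002] n=1.86
t 64.85 pos [513.3 160.1 294.4] q [ 0.79  0.36 -0.38  0.54 -1.35 -0.93] F [ 0.1 -0.5 -0.2] w 85.4
full d [ 2.286 -0.161  2.505] w [ 6.000e-03 -1.399e+00 -1.000e-03]
part d [ 0.913 -0.064  1.   ] w [ 0.003 -0.559 -0.   ] n=2.50
```

View pics/r8S.png

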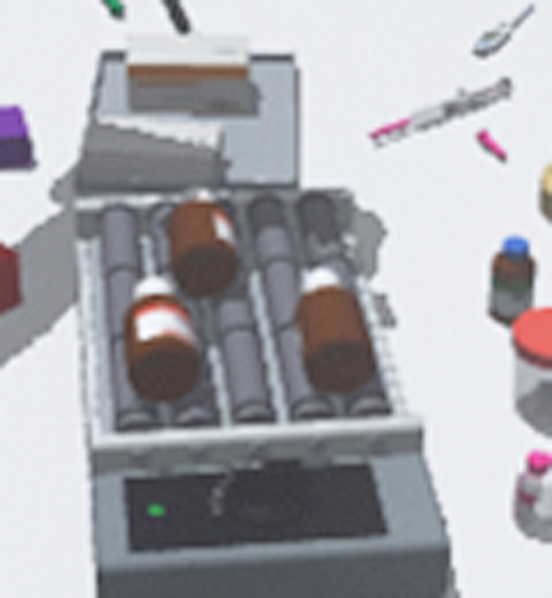

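View pics/r8T.png

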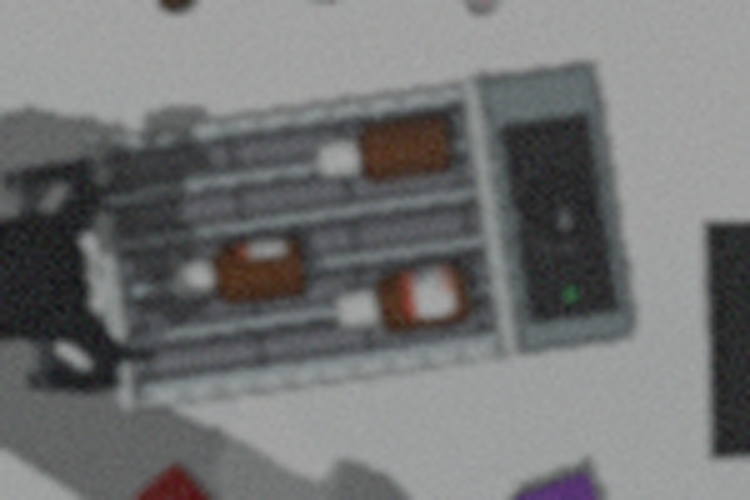

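Run:
```python
from ov import *
ps=shots()
acc=[None,None]
for n in range(4):
    pp=shots()
    for i in(0,1): acc[i]=pp[i]['img'].astype(float)+(0 if acc[i] is None else acc[i])
for i,(p,crop,s,g) in enumerate(zip(ps,[(300,235,380,285),(345,155,380,215)],[9,9],[4,5])):
    a,b,c,d=crop
    im=acc[i][b:d,a:c,::-1]/4
    im=cv2.resize(np.clip(im*g-(60 if i==0 else 90),0,255).astype(np.uint8),None,fx=s,fy=s,interpolation=cv2.INTER_CUBIC)
    q=((proj(p,mix([[0,-192,71.5]]))[0]-[a,b]+.5)*s).astype(int); cv2.circle(im,tuple(int(v) for v in q),4,(0,255,0),1)
    cv2.imwrite(f'pics/kn{i}.png',im); print(im.shape)
```

```text
(450, 720, 3)
(540, 315, 3)
```

View pics/kn0.png

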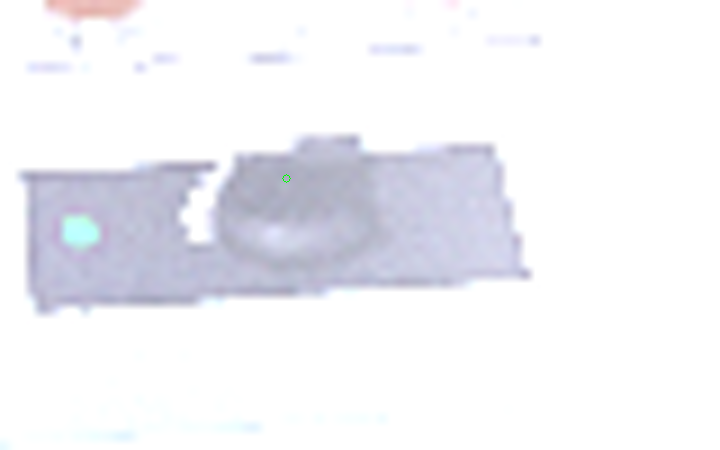

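View pics/kn1.png

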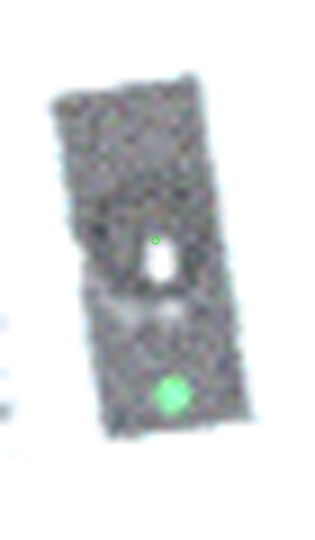

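Run:
```python
from ov import *
acc=[0,0]
for n in range(12):
    pp=shots()
    for i in(0,1): acc[i]=acc[i]+pp[i]['img'].astype(float)/12
np.save('acc0.npy',acc[0]);np.save('acc1.npy',acc[1])
for i,(p,crop,s) in enumerate(zip(pp,[(318,242,348,270),(350,160,376,205)],[20,12])):
    a,b,c,d=crop
    im=acc[i][b:d,a:c].mean(2); lo,hi=np.percentile(im,[1,80 if i else 70]); print(lo,hi)
    im=cv2.resize(np.clip((im-lo)/(hi-lo)*255,0,255).astype(np.uint8),None,fx=s,fy=s,interpolation=cv2.INTER_CUBIC)
    im=cv2.cvtColor(im,cv2.COLOR_GRAY2BGR)
    q=((proj(p,mix([[0,-192,71.5]]))[0]-[a,b]+.5)*s).astype(int); cv2.circle(im,tuple(int(v) for v in q),4,(0,255,0),1)
    cv2.imwrite(f'pics/kp{i}.png',im)
```

```text
59.31638888888889 108.50833333333334
40.01916666666666 100.81666666666666
```

View pics/kp0.png

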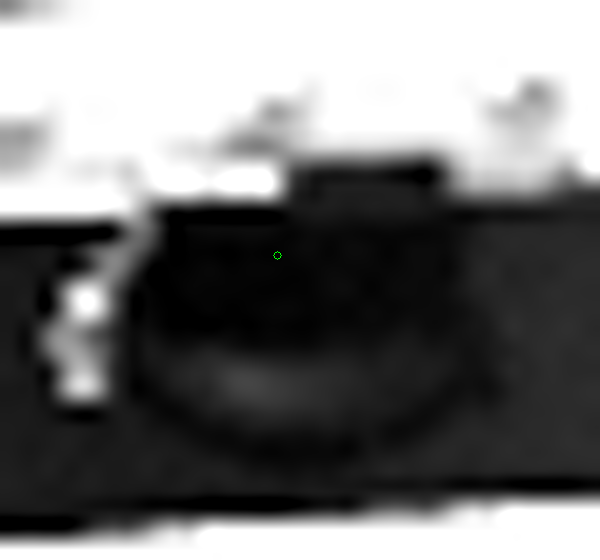

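View pics/kp1.png

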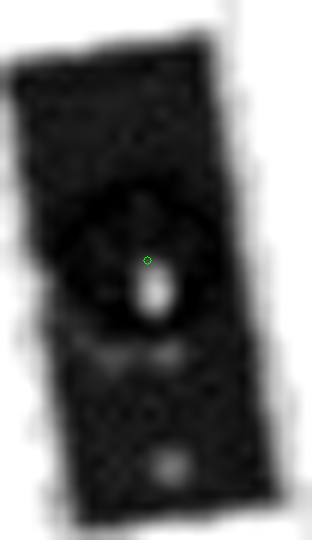

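Run:
```python
from place import *
ps=shots()
c=at_z(ps[1],(361.2,181.3),60); sp=at_z(ps[1],(362.4,183.7),82.5); print(c,sp, np.arctan2(c[1]-sp[1],c[0]-sp[0]))
print(at_z(ps[0],(332.9,254.5),60), at_z(ps[0],(334.6,252.8),71.5),at_z(ps[1],(360.6,181.6),71.5), at_z(ps[1],(362.6,182.4),71.5))
print(mix([[0,-192,71.5]]))
# side: project knob model
for yaw in(.117,.26):
  for k in((569.5,-172),(570,-170)):
    print(yaw,k,np.round(proj(ps[0],boxpts(*k,yaw,(42,14),60.5,82.5)),1).tolist())
th=np.linspace(0,2*np.pi,9)[:-1]
print(np.round(proj(ps[0],np.c_[569.5+24*np.cos(th),-172+24*np.sin(th),0*th+60.5]),1).tolist())
```

```text
[ 571.56131655 -169.20190088   60.        ] [ 560.60860233 -171.01103718   82.5       ] 0.16369890746968976
[ 574.96432043 -156.89487356   60.        ] [ 579.48218427 -163.74128096   71.5       ] [ 569.41373757 -165.79266627   71.5       ] [ 566.34539796 -173.0269321    71.5       ]
[[ 570.91278345 -170.28735443   71.5       ]]
0.117 (569.5, -172) [[323.2, 260.0], [322.8, 256.7], [338.9, 259.1], [338.3, 255.8], [323.2, 253.6], [322.8, 250.3], [339.0, 252.7], [338.4, 249.4]]
0.117 (570, -170) [[323.4, 259.6], [323.0, 256.2], [339.1, 258.6], [338.5, 255.3], [323.4, 253.1], [323.0, 249.8], [339.2, 252.2], [338.6, 248.9]]
0.26 (569.5, -172) [[323.8, 260.7], [322.6, 257.4], [339.1, 258.4], [337.7, 255.1], [323.8, 254.3], [322.6, 251.0], [339.2, 251.9], [337.8, 248.7]]
0.26 (570, -170) [[324.0, 260.2], [322.8, 257.0], [339.2, 257.9], [337.9, 254.7], [324.0, 253.8], [322.8, 250.5], [339.4, 251.4], [338.0, 248.2]]
[[339.8, 258.0], [337.1, 254.0], [330.9, 252.3], [324.7, 253.8], [321.9, 257.8], [324.3, 261.9], [330.7, 263.7], [337.1, 262.1]]
```

Run:
```python
from place import *
plan([572,-171,270],Rdown(.15))
```

```text
t 66.65 pos [513.8 160.8 295.7] q [ 0.79  0.36 -0.38  0.54 -1.35 -0.93] F [-0.1 -0.2 -0.6] w 85.4
full d [ 2.41  -0.193  2.36 ] w [ 1.117 -1.078 -3.065]
part d [ 0.786 -0.063  0.77 ] w [ 0.364 -0.352 -1.   ] n=3.07
```

Request:
apply_moves --increments '[[[0.8, -0.064, 0.787, 0, 0, 0, 0], [0.8, -0.064, 0.787, 0, 0, 0, 0], [0.8, -0.064, 0.787, 0, 0, 0, 0]]]'

```text
clock: 66.95
position: [532.0, 46.6, 286.2]
ee_rot: [0.701, -0.626, 0.254, 0.229]
contact_force: [-0.5, 0.5, 0.8]
gripper_width: 44.2
```

Request:
apply_moves --increments '[[[0.8, -0.064, 0.787, 0, 0, 0, 0], [0.8, -0.064, 0.787, 0, 0, 0, 0], [0.8, -0.064, 0.787, 0, 0, 0, 0]]]'

```text
clock: 67.25
position: [551.5, -63.7, 277.5]
ee_rot: [0.701, -0.626, 0.254, 0.229]
contact_force: [-0.4, 0.6, -1.2]
gripper_width: 43.0
```

Request:
apply_moves --increments '[[[0.8, -0.064, 0.787, 0, 0, 0, 0], [0.8, -0.064, 0.787, 0, 0, 0, 0], [0.8, -0.064, 0.787, 0, 0, 0, 0], [0.8, -0.064, 0.787, 0, 0, 0, 0]]]'

```text
clock: 67.65
position: [571.7, -171.9, 269.0]
ee_rot: [0.701, -0.626, 0.255, 0.228]
contact_force: [-0.4, -0.2, -0.3]
gripper_width: 42.5
```

Request:
apply_moves --increments '[[[0, 0, 0, 0.28, -0.27, -0.766, 0], [0, 0, 0, 0.28, -0.27, -0.766, 0], [0, 0, 0, 0.28, -0.27, -0.766, 0], [0, 0, 0, 0.28, -0.27, -0.766, 0]]]'

```text
clock: 68.05
position: [572.3, -169.1, 270.5]
ee_rot: [0.838, -0.474, 0.204, 0.179]
contact_force: [-0.2, -0.5, -0.3]
gripper_width: 42.9
```

Request:
apply_moves --increments '[[[0, 0, 0, 0.28, -0.27, -0.766, 0], [0, 0, 0, 0.28, -0.27, -0.766, 0], [0, 0, 0, 0.28, -0.27, -0.766, 0], [0, 0, 0, 0.28, -0.27, -0.766, 0]]]'

```text
clock: 68.45
position: [573.0, -169.3, 270.2]
ee_rot: [0.934, -0.303, 0.142, 0.124]
contact_force: [-0.1, 0.8, -0.3]
gripper_width: 42.8
```

Request:
apply_moves --increments '[[[0, 0, 0, 0.28, -0.27, -0.766, 0], [0, 0, 0, 0.28, -0.27, -0.766, 0], [0, 0, 0, 0.28, -0.27, -0.766, 0], [0, 0, 0, 0.28, -0.27, -0.766, 0]]]'

```text
clock: 68.85
position: [572.9, -170.0, 269.7]
ee_rot: [0.988, -0.118, 0.072, 0.064]
contact_force: [0.6, -1.0, -0.0]
gripper_width: 42.8
```

Request:
apply_moves --increments '[[[0, 0, 0, 0.28, -0.27, -0.766, 0], [0, 0, 0, 0.28, -0.27, -0.766, 0], [0, 0, 0, 0.28, -0.27, -0.766, 0], [0, 0, 0, 0.28, -0.27, -0.766, 0], [0, 0, 0, 0.28, -0.27, -0.766, 0]]]'

```text
clock: 69.35
position: [571.7, -170.1, 268.6]
ee_rot: [0.997, 0.073, -0.001, 0.0]
contact_force: [-0.6, 0.6, -0.2]
gripper_width: 42.7
```

Run:
```python
from place import *
from cart import *
plan([572,-171,180],Rdown(.15))
ps=shots()
carton(ps,'carton_big_mid',501,448,1.57,3)
carton(ps,'carton_flat_mid',476,320,1.5,3)
save(ps[0],'t1S',(260,140,400,290),4);save(ps[0],'t1C',(285,150,355,200),10)
```

```text
t 69.35 pos [ 571.7 -170.1  268.6] q [-0.02  0.36 -0.12  0.   -1.09  1.73] F [-0.6  0.6 -0.2] w 42.7
full d [0.003 0.009 0.886] w [ 0.001  0.002 -0.01 ]
carton_big_mid 120 [311.3 166.   12.8  17.4] 0.68
carton_big_mid 121 not seen
both [487.281 447.241   1.618] 1.159
S [487.281 447.241   1.618] 1.159
carton_flat_mid 120 [307.4 182.   31.1  13.8] 0.74
carton_flat_mid 121 [231.2 210.9  16.4  26.6] 0.84
both [476.  320.    1.5] 0.076
S [475.986 320.17    1.504] 0.045
T [473.765 319.937   1.486] 0.023
```

View pics/t1S.png

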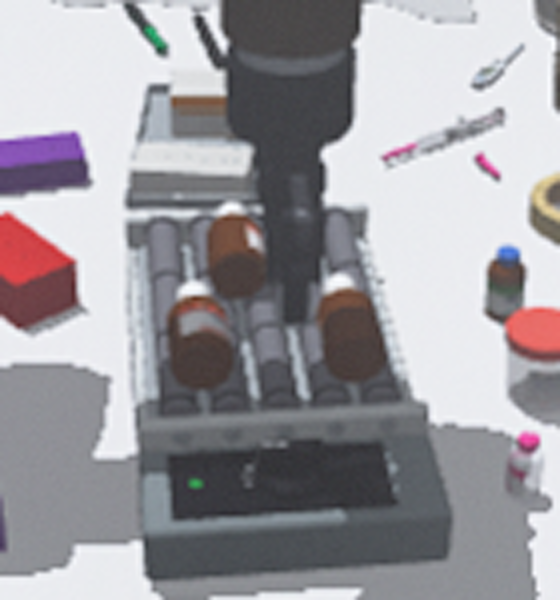

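View pics/t1C.png

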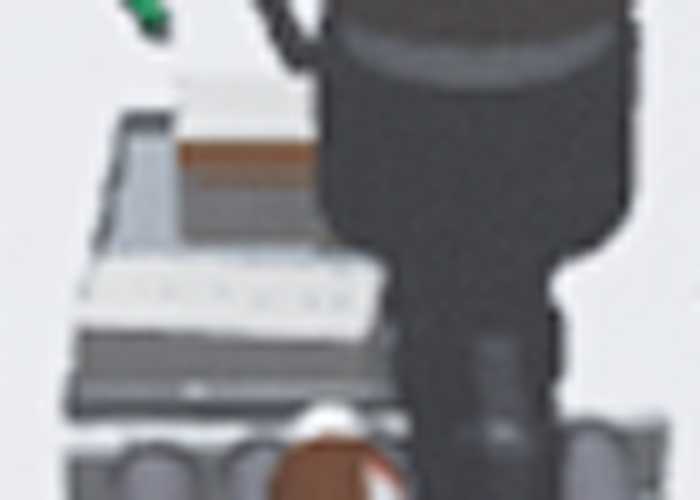

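Request:
apply_moves --increments '[[[0, 0.01, 0.4, 0, 0, -0.01, 0], [0, 0.01, 0.8, 0, 0, -0.01, 0], [0, 0.01, 1, 0, 0, -0.01, 0], [0, 0.01, 1, 0, 0, -0.01, 0], [0, 0.01, 1, 0, 0, -0.01, 0]]]'

```text
clock: 70.15
position: [572.5, -171.3, 169.9]
ee_rot: [0.997, 0.077, 0.001, -0.0]
contact_force: [-0.4, 0.5, 0.3]
gripper_width: 42.7
```

Run:
```python
from place import *
plan([572,-171,138],Rdown(.15))
p=arm.get_image('side')
a,b,c,d=300,215,380,285
im=p['img'][b:d,a:c,::-1].astype(float)*1.8
cv2.imwrite('pics/t2S.png',cv2.resize(np.clip(im,0,255).astype(np.uint8),None,fx=8,fy=8,interpolation=cv2.INTER_CUBIC))
```

```text
t 70.15 pos [ 572.5 -171.3  169.9] q [-0.02  0.46 -0.23 -0.   -0.87  1.75] F [-0.4  0.5  0.3] w 42.7
full d [-0.005 -0.003  0.319] w [-0.001 -0.002  0.01 ]
```

View pics/t2S.png

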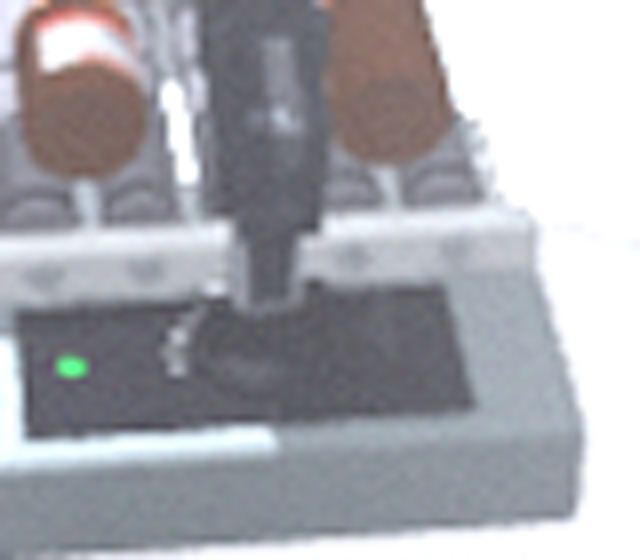

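Request:
apply_moves --increments '[[[0, 0, 0.1, 0, 0, 0.01, 0], [0, 0, 0.2, 0, 0, 0.01, 0], [0, 0, 0.28, 0, 0, 0.01, 0], [0, 0, 0.32, 0, 0, 0.01, 0], [0, 0, 0.32, 0, 0, 0.01, 0]]]'

```text
clock: 70.7
position: [571.6, -171.1, 136.3]
ee_rot: [0.997, 0.075, -0.001, -0.001]
contact_force: [0.2, -0.1, 0.5]
gripper_width: 42.9
```

Run:
```python
from place import *
plan([572,-171,138],Rdown(.15))
p=arm.get_image('side')
a,b,c,d=300,215,380,285
im=p['img'][b:d,a:c,::-1].astype(float)*1.8
cv2.imwrite('pics/t3S.png',cv2.resize(np.clip(im,0,255).astype(np.uint8),None,fx=8,fy=8,interpolation=cv2.INTER_CUBIC))
```

```text
t 70.70 pos [ 571.6 -171.1  136.3] q [-0.02  0.5  -0.27 -0.   -0.8   1.74] F [ 0.2 -0.1  0.5] w 42.9
full d [ 0.004 -0.001 -0.017] w [-0.004  0.002 -0.001]
```

View pics/t3S.png

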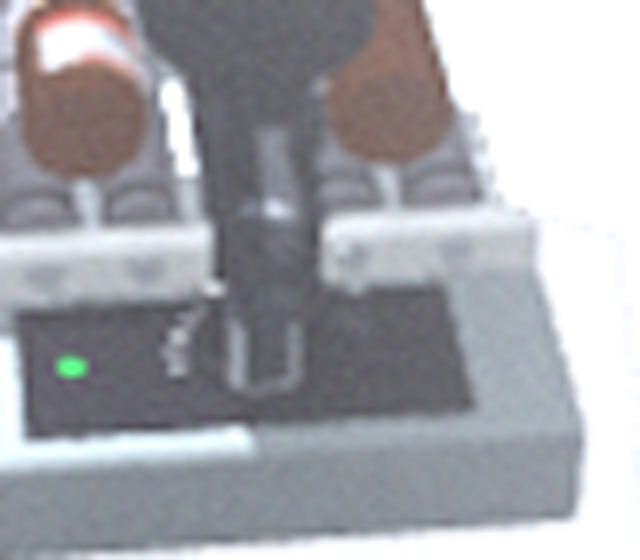

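Request:
apply_moves --increments '[[[0, 0, -0.01, 0, 0, 0, -0.4], [0, 0, -0.01, 0, 0, 0, -0.5], [0, 0, -0.01, 0, 0, 0, -0.6], [0, 0, -0.01, 0, 0, 0, -0.7], [0, 0, -0.01, 0, 0, 0, -1], [0, 0, -0.01, 0, 0, 0, -1], [0, 0, -0.01, 0, 0, 0, -1]]]'

```text
clock: 71.45
position: [571.8, -168.0, 139.2]
ee_rot: [0.997, 0.074, 0.0, -0.003]
contact_force: [-2.3, 14.6, 7.2]
gripper_width: 12.5
```

Run:
```python
from place import *
plan([572,-171,138],Rdown(.15-1.6)); print(arm.read_state()['wrist_torque'])
```

```text
t 71.45 pos [ 571.8 -168.   139.2] q [-0.02  0.5  -0.26 -0.01 -0.81  1.74] F [-2.3 14.6  7.2] w 12.5
full d [-0.002  0.03   0.012] w [-0.011  0.007  3.197]
part d [-0.001  0.009  0.004] w [-0.003  0.002  1.   ] n=3.20
[ 4.15988178  0.8902587  -0.39625858]
```

Request:
apply_moves --increments '[[[0, -0.03, 0, 0, 0, 0, -1], [0, -0.03, 0, 0, 0, 0.2, -1], [0, -0.03, 0, 0, 0, 0.4, -1], [0, -0.03, 0, 0, 0, 0.6, -1], [0, -0.03, 0, 0, 0, 0.8, -1], [0, -0.03, 0, 0, 0, 0.8, -1]]]'

```text
clock: 72.05
position: [571.7, -166.2, 139.2]
ee_rot: [0.992, -0.125, 0.0, -0.002]
contact_force: [-2.8, 9.4, 5.6]
gripper_width: 12.8
```

Run:
```python
from place import *
plan([572,-168,138],Rdown(.15-1.52)); print(arm.read_state()['wrist_torque'])
```

```text
t 72.05 pos [ 571.7 -166.2  139.2] q [-0.01  0.5  -0.27 -0.01 -0.8   1.34] F [-2.8  9.4  5.6] w 12.8
full d [0.007 0.017 0.012] w [-0.007  0.004  2.238]
part d [0.003 0.007 0.005] w [-0.003  0.002  1.   ] n=2.24
[2.78626178 0.60664821 0.01810838]
```

Request:
apply_moves --increments '[[[-0.005, -0.02, 0, 0, 0, 0.2, -1], [-0.005, -0.02, 0, 0, 0, 0.4, -1], [-0.005, -0.02, 0, 0, 0, 0.6, -1], [-0.005, -0.02, 0, 0, 0, 0.8, -1], [-0.005, -0.02, 0, 0, 0, 1, -1], [-0.005, -0.02, 0, 0, 0, 1, -1]]]'

```text
clock: 72.65
position: [572.5, -164.5, 139.2]
ee_rot: [0.93, -0.367, 0.001, -0.002]
contact_force: [-0.4, 8.3, 3.8]
gripper_width: 12.4
```

Run:
```python
from place import *
plan([572,-166,138],Rdown(.15-1.52)); print(arm.read_state()['wrist_torque'])
p=arm.get_image('side')
a,b,c,d=300,215,380,285
im=p['img'][b:d,a:c,::-1].astype(float)*1.8
cv2.imwrite('pics/t4S.png',cv2.resize(np.clip(im,0,255).astype(np.uint8),None,fx=8,fy=8,interpolation=cv2.INTER_CUBIC))
```

```text
t 72.65 pos [ 572.5 -164.5  139.2] q [-0.01  0.5  -0.27 -0.   -0.8   0.83] F [-0.4  8.3  3.8] w 12.4
full d [0.007 0.015 0.012] w [-0.009  0.002  1.238]
part d [0.005 0.012 0.01 ] w [-0.007  0.002  1.   ] n=1.24
[ 2.2829759   0.13465082 -0.03818917]
```

View pics/t4S.png

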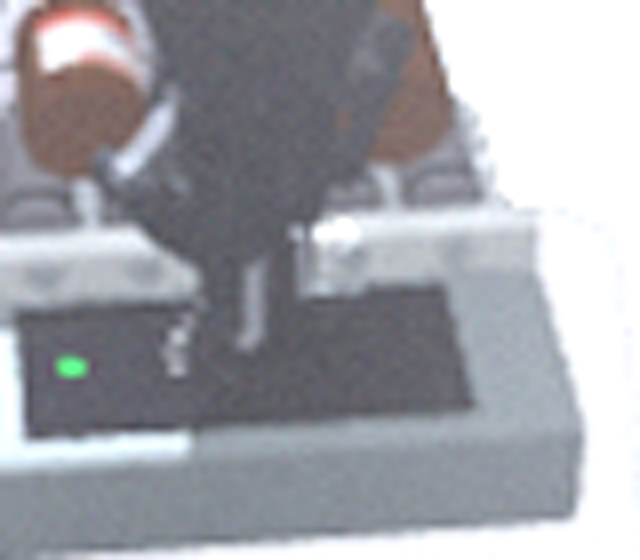

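Request:
apply_moves --increments '[[[-0.01, -0.011, 0, 0, 0, 0.2, -1], [-0.01, -0.011, 0, 0, 0, 0.4, -1], [-0.01, -0.011, 0, 0, 0, 0.6, -1], [-0.01, -0.011, 0, 0, 0, 0.8, -1], [-0.01, -0.011, 0, 0, 0, 0.95, -1], [-0.01, -0.011, 0, 0, 0, 0.95, -1]]]'

```text
clock: 73.3
position: [573.7, -163.4, 139.3]
ee_rot: [0.818, -0.575, 0.002, -0.003]
contact_force: [2.6, 5.9, -0.4]
gripper_width: 12.2
```

Run:
```python
from place import *
plan([572,-165,138],Rdown(.15-1.52)); print(arm.read_state()['wrist_torque'])
```

```text
t 73.30 pos [ 573.7 -163.4  139.3] q [-0.01  0.5  -0.27 -0.   -0.8   0.36] F [ 2.6  5.9 -0.4] w 12.2
full d [0.01  0.022 0.013] w [-0.013  0.001  0.289]
[ 1.74700941 -0.73679545 -0.00220872]
```

Request:
apply_moves --increments '[[[0, 0, 0, 0, 0, 0.15, -1], [0, 0, 0, 0, 0, 0.3, -1], [0, 0, 0, 0, 0, 0.3, -1]]]'

```text
clock: 73.6
position: [574.2, -163.2, 139.3]
ee_rot: [0.773, -0.634, 0.002, -0.003]
contact_force: [4.3, 6.2, -0.0]
gripper_width: 12.4
```

Run:
```python
from place import *
plan([572,-165,138],Rdown(.15-1.52)); print(arm.read_state()['wrist_torque'])
```

```text
t 73.60 pos [ 574.2 -163.2  139.3] q [-0.01  0.5  -0.27 -0.   -0.8   0.21] F [ 4.3  6.2 -0. ] w 12.4
full d [0.013 0.025 0.013] w [-0.015  0.002 -0.009]
[ 1.7935476  -0.96914454  0.11036549]
```

Request:
apply_moves --increments '[[[0, 0, 0, 0, 0, 0.08, -1], [0, 0, 0, 0, 0, 0.16, -1], [0, 0, 0, 0, 0, 0.16, -1]]]'

```text
clock: 73.9
position: [574.3, -163.1, 139.3]
ee_rot: [0.749, -0.662, 0.002, -0.003]
contact_force: [3.6, 5.9, -0.1]
gripper_width: 12.5
```

Run:
```python
from place import *
plan([572,-165,138],Rdown(.15-1.52)); print(arm.read_state()['wrist_torque'])
```

```text
t 73.90 pos [ 574.3 -163.1  139.3] q [-0.01  0.5  -0.27 -0.   -0.8   0.13] F [ 3.6  5.9 -0.1] w 12.5
full d [0.016 0.026 0.013] w [-0.014  0.    -0.155]
[ 1.87566627 -1.00792981  1.48167573]
```

Request:
apply_moves --increments '[[[0, 0, 0, 0, 0, -0.05, -1], [0, 0, 0, 0, 0, -0.05, -0.4], [0, 0, 0, 0, 0, -0.05, 0], [0, 0, 0, 0, 0, -0.05, 0], [0, 0, 0, 0, 0, -0.05, 0]]]'

```text
clock: 74.4
position: [571.2, -165.0, 138.2]
ee_rot: [0.755, -0.656, -0.001, -0.001]
contact_force: [-0.4, -0.6, -0.5]
gripper_width: 42.4
```

Request:
apply_moves --increments '[[[0, 0, -0.3, 0, 0, 0, 0], [0, 0, -0.6, 0, 0, 0, 0], [0, 0, -1, 0, 0, 0, 0], [0, 0, -1, 0, 0, 0, 0]]]'

```text
clock: 74.8
position: [574.1, -165.6, 244.6]
ee_rot: [0.755, -0.655, 0.005, -0.004]
contact_force: [0.3, 0.2, -0.6]
gripper_width: 43.0
```

Request:
apply_moves --increments '[[[0.5, -0.5, -0.5, 0, 0, 0, 0], [1, -1, -0.6, 0, 0, 0, 0], [1, -1, -0.6, 0, 0, 0, 0], [1, -1, -0.6, 0, 0, 0, 0]]]'

```text
clock: 75.2
position: [687.6, -253.2, 297.8]
ee_rot: [0.754, -0.657, 0.001, -0.001]
contact_force: [-0.8, -0.4, -0.7]
gripper_width: 42.8
```

Run:
```python
from place import *
plan([400,-300,300],Rdown(.15-1.52))
acc=[0,0]
for n in range(8):
    pp=shots()
    for i in(0,1): acc[i]=acc[i]+pp[i]['img'].astype(float)/8
for i,(p,crop,s) in enumerate(zip(pp,[(318,238,348,270),(350,160,376,205)],[18,12])):
    a,b,c,d=crop
    im=acc[i][b:d,a:c].mean(2); lo,hi=np.percentile(im,[1,70]); 
    cv2.imwrite(f'pics/kq{i}.png',cv2.resize(np.clip((im-lo)/(hi-lo)*255,0,255).astype(np.uint8),None,fx=s,fy=s,interpolation=cv2.INTER_CUBIC))
save(pp[0],'u1S');save(pp[1],'u1T')
```

```text
t 75.20 pos [ 687.6 -253.2  297.8] q [-0.13  0.58  0.31 -0.   -1.3   0.27] F [-0.8 -0.4 -0.7] w 42.8
full d [ 0.069  2.913 -0.031] w [-0.006 -0.001 -0.126]
part d [ 0.024  1.    -0.011] w [-0.002 -0.    -0.043] n=2.91
```

View pics/kq0.png

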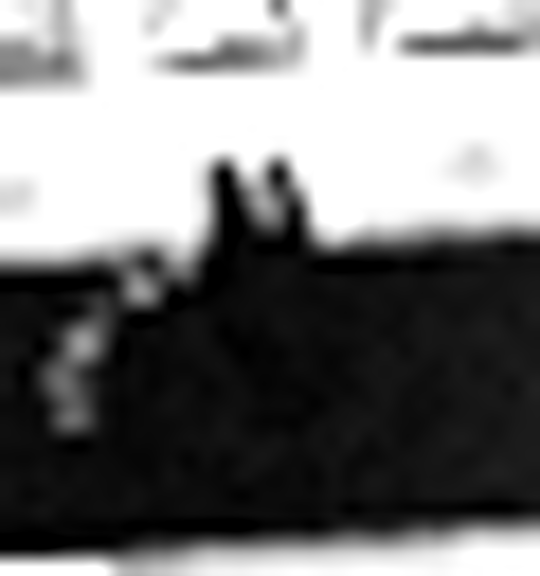

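View pics/kq1.png

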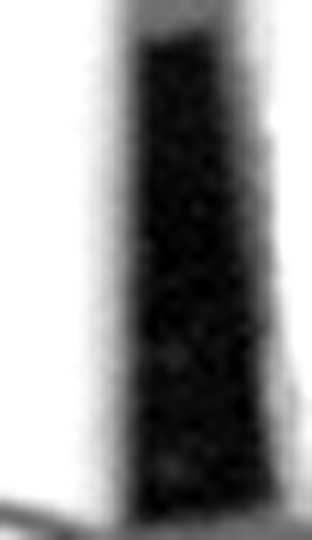

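View pics/u1S.png

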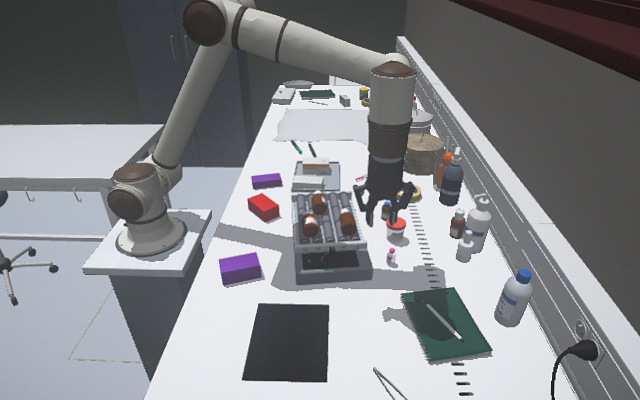

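View pics/u1T.png

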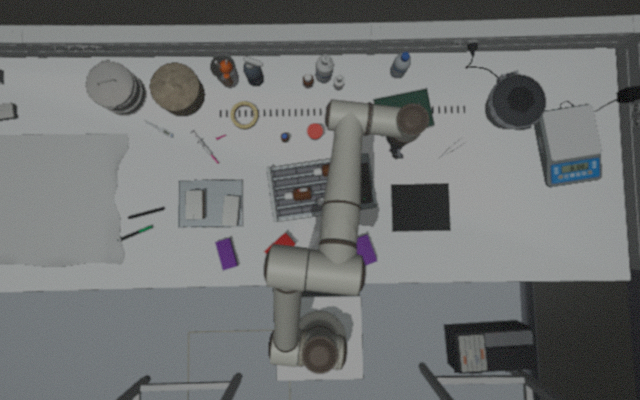

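Request:
apply_moves --increments '[[[0.02, 0.97, 0, 0, 0, 0, 0], [0.02, 0.97, 0, 0, 0, 0, 0], [0.02, 0.97, 0, 0, 0, 0, 0]]]'

```text
clock: 76.3
position: [583.1, -265.9, 297.7]
ee_rot: [0.754, -0.657, -0.003, 0.0]
contact_force: [0.2, 0.8, 1.1]
gripper_width: 42.8
```

Request:
apply_moves --increments '[[[0.02, 0.97, 0, 0, 0, 0, 0], [0.02, 0.97, 0, 0, 0, 0, 0], [0.02, 0.97, 0, 0, 0, 0, 0]]]'

```text
clock: 76.6
position: [488.2, -281.2, 298.4]
ee_rot: [0.754, -0.657, -0.002, -0.0]
contact_force: [0.8, 0.1, 0.0]
gripper_width: 42.7
```

Request:
apply_moves --increments '[[[0.9, 0.97, 0, 0, 0, 0, 0], [0.9, 0.97, 0, 0, 0, 0, 0], [0.9, 0.97, 0, 0, 0, 0, 0], [0.9, 0.97, 0, 0, 0, 0, 0]]]'

```text
clock: 77.0
position: [408.1, -386.3, 298.2]
ee_rot: [0.754, -0.657, 0.0, -0.001]
contact_force: [-0.0, 0.4, -0.6]
gripper_width: 42.8
```

Run:
```python
from place import *
from cart import *
plan([400,-300,300],Rdown(.15-1.52))
acc=[0,0]
for n in range(8):
    pp=shots()
    for i in(0,1): acc[i]=acc[i]+pp[i]['img'].astype(float)/8
for i,(p,crop,s) in enumerate(zip(pp,[(318,238,348,270),(350,160,376,205)],[18,12])):
    a,b,c,d=crop
    im=acc[i][b:d,a:c].mean(2); lo,hi=np.percentile(im,[1,70]); 
    cv2.imwrite(f'pics/kr{i}.png',cv2.resize(np.clip((im-lo)/(hi-lo)*255,0,255).astype(np.uint8),None,fx=s,fy=s,interpolation=cv2.INTER_CUBIC))
ps=pp
carton(ps,'carton_big_mid',500,448,1.57,3)
carton(ps,'carton_flat_mid',476,320,1.5,3)
for i in range(2): ps[i]['img']=acc[i].astype(np.uint8)
save(ps[0],'v1S',(265,140,395,280),4.2);save(ps[1],'v1T',(165,110,415,270),3);save(ps[0],'v1C',(285,150,355,200),10)
```

```text
t 77.00 pos [ 408.1 -386.3  298.2] q [-0.47  0.28 -0.16 -0.   -1.13  0.61] F [-0.   0.4 -0.6] w 42.8
full d [-0.866 -0.037 -0.017] w [-0.002  0.001 -0.129]
carton_big_mid 155 [317.1 166.7  24.4  19.5] 0.79
carton_big_mid 156 not seen
both [497.972 447.135   1.624] 0.029
S [497.972 447.135   1.624] 0.029
carton_flat_mid 155 [307.5 182.   31.3  15.2] 0.94
carton_flat_mid 156 [232.2 212.2  19.8  22.6] 0.64
both [474.448 319.065   1.484] 0.028
S [475.485 317.681   1.538] 0.017
T [474.852 320.035   1.484] 0.006
```

View pics/kr1.png

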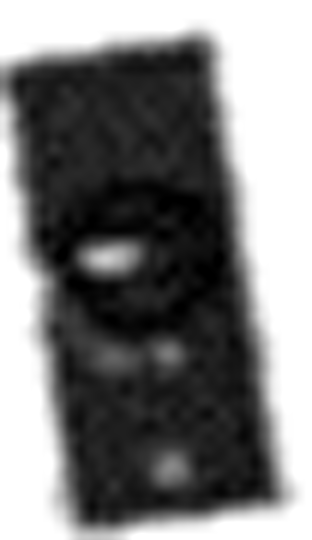

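View pics/v1S.png

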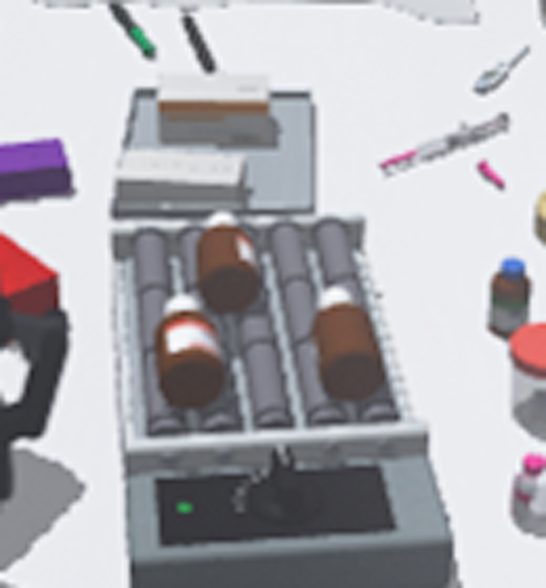

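View pics/v1T.png

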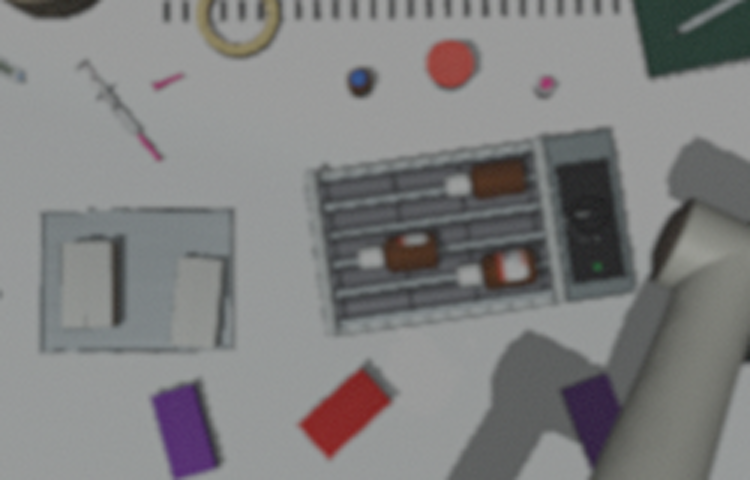

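View pics/v1C.png

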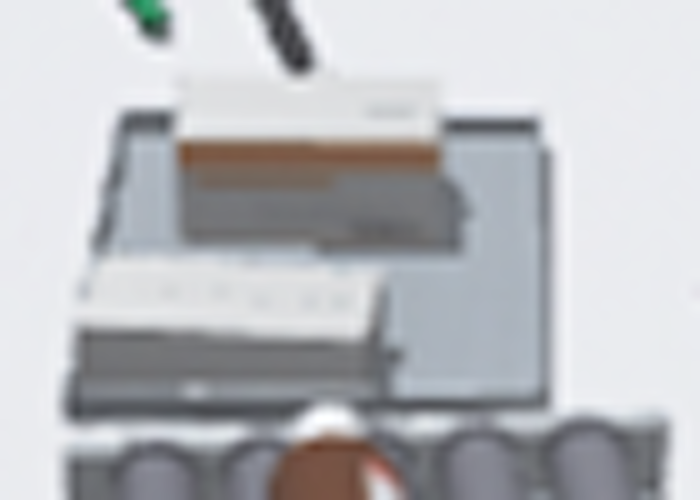

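Run:
```python
from cart import *
ps=shots()
l='carton_flat_mid'; ms=[near(l,p,[475,320,18]) for p in ps]
def gen(q):
    x,y,yaw,zb,pit=q
    P=boxpts(0,0,0,(55,110),-15,15); M=R.from_euler('z',yaw).as_matrix()@R.from_euler('x',pit/100).as_matrix()
    return [P@M.T+[x,y,zb+15]]
for z0 in(3,8):
    f=fit(ps,ms,gen,[475,319,1.49,z0,0],[5,5,.05,4,6]); print(np.round(f[0],2),round(f[1],4))
```

```text
carton_flat_mid 157 [307.9 182.1  31.2  10.8] 0.86
carton_flat_mid 158 [232.8 210.2  14.6  23.8] 0.59
[476.3  319.67   1.53   5.64   0.77] 0.1817
[477.28 319.52   1.52   5.8   -1.99] 0.1919
```

```bash
python3 -c "
from bench import arm
print(arm.job_done())"
```

```text
the job is handed in; nothing more can be done
None
```

The job is finished and handed in at about 78 s of robot time. All my last checks looked right, but they are camera-based: the interface gave no verdict and no knob reading.

- **Cartons:** I put both white cartons (not the red or purple look-alikes) into the supply tray, side by side. The flat one was later knocked a few centimetres, which I take to be the disturbance the task warned of. I left it there because the fit from both cameras puts it inside the walls. That fit shows it close to flat, with a tilt of about 0.02 rad and its height good to a few millimetres. The big carton fits flat from the side camera alone; the outline network missed it in the last top view, though it is plainly visible there.
- **Bottles:** Three amber bottles were present. They lie in the hollows at mixer x of about −54, +54 and −18 mm. In both views they look lined up with the rollers.
- **Knob:** I turned it clockwise until the wrist torque rose to 1.5 N m, which I read as the end stop. In the pictures the pointer has moved roughly 86°.
- **Bystanders:** The vials and sample cup look unmoved. The arm is clear of everything.

Two positions were off from my estimates. The bottles touched the rollers about 4–6 mm higher than my grip estimate predicted, so I lowered them until contact and then released. The knob was a few millimetres from where I had measured it, which gave side loads of up to 15 N while gripping.

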